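# Clear the pastry-stamp rack for washing and lock it again

### The job

The round-knobbed pastry stamps are due for washing: pull the headed pin out of the fork at the end of the stamp rack, swing the keeper bar well open (past 35 degrees), and lift every round-knobbed stamp out of the row and put it on the sheet pan, not on top of another; the stamps interlock, so they come out only straight up, and the one with the flat bar handle must stay in its place in the rack. With all of them on the pan, swing the keeper bar fully shut and push the headed pin back through fork and lug from the outside until its head sits against the fork, and leave the other things on the table alone.

Things in the scene. Friction and masses are not known exactly. Their poses are not given: they have to be found in the camera images.
- rack: steel rack, fixed. Origin: middle of its bed at table height; x from its front to its back, y along the row. Bed 92 (x) mm by y = -167 to +205 mm, floor 8 mm up. Five places at y = -100, -50, 0, 50, 100 mm; stamps there interlock with each other and the end walls (1.5 mm play, 45 mm deep): only straight up; tops 97 mm up. Fork at the +y end, bar's hinge at the -y end, both in front (-x)
- keeper (a joint): steel keeper bar over the stamps' front edges, 12 x 12 mm, underside 55 mm up; swings level about an upright hinge. 0 = shut, at its stop; grows as the far end swings to the front (-x; counterclockwise from above), up to 1.1 rad; clear of the stamps from 0.6. Stays where left (1.2 N at its knob moves it). A 9 mm lug at its end goes between the fork's plates
- hinge_axis (a point): on the keeper bar's upright hinge axis, 61 mm above the table
- keeper_knob (a point): upright round black knob on a tab of the keeper bar, 18 mm across, 57 to 103 mm above the table; point on its axis at 80 mm, 107 mm from the hinge axis; moves with the bar
- fork_mouth (a point): centre of the 18 mm hole in the fork's outer face, 34 mm up; axes as the rack's, +y out of the hole, away from the rack. The level hole runs along y through the outer plate (10 mm), a gap (16 mm; the lug with its own 18 mm hole stands there when the bar is shut) and the inner plate (10 mm)
- pin: steel headed pin, 0.12 kg: round shank 14 mm, 46 mm long with tapered tip, along its -y; square head 32 x 32 x 6 mm; square grip 16 x 16 x 40 mm along +y; square end plate 32 mm. Origin on its axis at the head's shank side: at the fork mouth when home, axes then as the rack's (droops up to 0.12 rad). Lies level on the table on its plates, axis 16 mm up
- pin_grip (a point): middle of the pin's square grip, on its axis, 26 mm from the pin's origin to its +y; 16 mm wide, 40 mm free between the two plates
- sheet_pan: aluminium sheet pan, loose, 240 (x) x 230 (y) mm, floor 3 mm thick, rim 21 mm high; origin under its middle at the table, z up
- stamp_1_mid (a point): wooden stamp with round knob (may be absent): base 64 (x) x 48 (y) x 45 mm, a tongue 20 mm more to +y, a like groove in its -y side; on it a straight knob 44 mm tall, 22 mm across, 10 mm to +y of the base's middle; waxed, 0.2 kg. Point: on the knob's axis, 48 mm above the underside; middle of the knob is 19 mm higher. z up the knob; in the rack x, y as the rack's
- stamp_2_mid (a point): wooden stamp with round knob (may be absent): base 64 (x) x 48 (y) x 45 mm, a tongue 20 mm more to +y, a like groove in its -y side; on it a straight knob 44 mm tall, 22 mm across, 10 mm to +y of the base's middle; waxed, 0.2 kg. Point: on the knob's axis, 48 mm above the underside; middle of the knob is 19 mm higher. z up the knob; in the rack x, y as the rack's
- stamp_3_mid (a point): wooden stamp with round knob (may be absent): base 64 (x) x 48 (y) x 45 mm, a tongue 20 mm more to +y, a like groove in its -y side; on it a straight knob 44 mm tall, 22 mm across, 10 mm to +y of the base's middle; waxed, 0.2 kg. Point: on the knob's axis, 48 mm above the underside; middle of the knob is 19 mm higher. z up the knob; in the rack x, y as the rack's
- stamp_4_mid (a point): wooden stamp with round knob (may be absent): base 64 (x) x 48 (y) x 45 mm, a tongue 20 mm more to +y, a like groove in its -y side; on it a straight knob 44 mm tall, 22 mm across, 10 mm to +y of the base's middle; waxed, 0.2 kg. Point: on the knob's axis, 48 mm above the underside; middle of the knob is 19 mm higher. z up the knob; in the rack x, y as the rack's
- stamp_bar_mid (a point): the one stamp that stays in the rack: same base, tongue and groove as the others, but with an upright flat bar handle (12 mm thick in x, 26 mm in y, 44 mm tall) instead of a knob; this point is on the handle's axis, 48 mm above its underside, z up
- flour_shaker: bystander: grey round shaker, 67 mm across, 110 mm high, behind the work; origin under its middle
- mug_1: bystander: orange mug 101 mm high at the back of the table; origin under its middle
- notepad_1: bystander: red notepad at the back of the table
- portion_cup_1: bystander: small lidded paper cup at the back of the table
Not all that is in view belongs to the job. What is shaped like the part that bears stamp_4_mid but pink is not meant.

How it is judged:
By the outcome, as a careful person would: the job done as asked, in the order asked, and still so for the second after the job is handed in, with the robot touching nothing.
Of stamp_1, stamp_2, stamp_3, stamp_4 only 2 to 4 are there at a start; the rules pass over those that are not, and their reading is None.
At some moment in a run one of sheet_pan may be knocked a few centimetres aside while the robot is not near it.
Once in a run the grip may slacken for a moment while it holds something.
It also fails if it takes over 208 s, if anything falls off the work surface, if the arm or the gripper's body presses on something with over 40 N, if the wrist force passes 120 N, or if a joint passes its speed limit or range.

### The arm

A 6-joint arm with a two-finger parallel gripper is mounted at the origin on a cart in front of the work surface, level with it; the furniture and walls round the work are solid. World frame = base frame: x ahead of the robot, y to its left, z up, the work surface at z = 0. Lengths are in m, angles in rad, forces in N, time in s.
With the tool pointing down it reaches from about 0.35 to 0.975 m from the base axis. Payload 4.9 kg.
Tool frame: the origin (TCP) lies midway between the tips of the shut fingers; the grasp point (between the pads) lies 19 mm behind it (manip.pinch_z is the x of the grasp point in the tool frame, in m); x points along the fingers, y is the direction in which the jaws open and shut, and the axes are right-handed (so a half turn about x gives the same grasp; the last joint's range is limited). The gripper opens to 85 mm and grips with 20 to 120 N. Pads are 22 mm wide; open, the fingers measure 114 mm over their backs; the gripper's body (76 mm by 85 mm) begins 54 mm behind the grasp point. The pads swing forward as they close: fully open they stand 13 mm farther back than shut.
Start: joints at [-1.243, 0.053, 1.613, -0, 1.476, -0.119], TCP at [0.27, -0.564, 0.231] pointing down, gripper open.
Joint ranges: [-3.01, 3.01], [-1.01, 2.22], [0.06, 2.58], [-1.02, 4.17], [0.09, 2.62], [-3.14, 3.14]. Speed limits (rad/s): [2.57, 2.57, 3.14, 3.14, 3.14, 3.14].

### API

Orientations are given as a unit quaternion [w, x, y, z].
In Python, from plant import sensors, cams, workorder, manip gives the robot as it stands.
- The arm moves only by the tool drive_tool, never from a script. Its argument "series" is a list of rows, each an object of numbers: "x", "y", "z": the shift along the tool's x, y, z in units of 25 mm (1.0 is 25 mm); "ax", "ay", "az": the turn, a rotation vector about the tool's x, y, z in units of 5 degrees (1.0 is 5 degrees). A call has 1 to 5 rows; each row is the pose to reach, as a shift and turn from the pose commanded when the call began, along the tool's axes at that moment; what a row does not reach only later rows make up. A row lasts 1/12 s, in which the tool goes at most 41.7 mm and 7.16 degrees, less where a joint would pass 70% of its speed; a pose out of reach is approached as far as the arm can. A call with a gripper value outside its range is refused whole. "hand" is the opening, from 0 (shut) to 1 (fully open), set as the call begins (left out, the last holds). The fingers move at their own pace and stop on an object; the grip force is fixed at half the most. Time passes only in rows, so rows that repeat a pose let the fingers close. It gives the time, the measured TCP pose, the force and the opening at its end, in the units of the state.
- sensors.state(): the state, without advancing time (a new reading comes with each control period).
- cams.grab_frame(name): name is "scene" or "top" or "wrist"; returns a dict with "img" (480x640x3 uint8, blue, green, red), "camera_matrix" (3x3 intrinsics, pixels), "cam_to_world" (4x4, takes a point from camera to world coordinates). Camera axes: x right, y down, z forward; pixel columns grow to the right and rows downward; lengths in m; the calibration is good to about 2 mm. A picture is of the moment at which its call begins. There is no depth.
- workorder.job_done(): hands the job in, once; it reports no verdict.
The state is a dict: "time": time; "joint_pos": joint angles; "joint_vel": joint speeds; "joint_efforts": joint torques, N m; "tool_pos": TCP position; "tool_rot": TCP orientation; "contact_force": force on the tool from outside, world axes, zero at the start; "ft_torque": the same for the moment, N m; "gripper_width": opening from 0.0 (shut) to 1.0 (fully open).
Only numpy, scipy, OpenCV 4.12 (cv2) and the standard library are available. Lean on these libraries where they do the work, as an engineer would, in place of code of your own. Each camera call takes 0.05 s, during which the arm holds its last target.

## Working session

There is one attempt and no reset: what is moved stays moved. The work goes in short steps, Python scripts to look and compute and a tool call to move; the robot and the scene stay as the last step left them, time stands still between calls to the robot, and variables do not carry over. Pictures are saved under pics/ and viewed, and the job is handed in when it is done.

Besides the shell and the picture viewer there is one more tool, called after "Emit:" by a JSON object that holds its "fn" and its "kwargs". drive_tool: Moves the arm, as the interface text tells. Its arguments: {"type":"object","properties":{"series":{"type":"array","items":{"type":"object","properties":{"x":{"type":"number"},"y":{"type":"number"},"z":{"type":"number"},"ax":{"type":"number"},"ay":{"type":"number"},"az":{"type":"number"}}}},"hand":{"type":"number"}},"required":["series"]}

```bash
ls; mkdir -p pics; cat > h.py <<'E'
import numpy as np, cv2
from plant import sensors, cams, workorder, manip
from scipy.spatial.transform import Rotation as R
def grab(n,f):
    d=cams.grab_frame(n); cv2.imwrite('pics/'+f+'.png',d['img']); np.savez('pics/'+f+'.npz',K=d['camera_matrix'],T=d['cam_to_world']); return d
def ld(f):
    z=np.load('pics/'+f+'.npz'); return z['K'],z['T']
def ray(f,u,v,z):
    K,T=ld(f); d=T[:3,:3]@np.linalg.solve(K,[u,v,1.]); o=T[:3,3]; return o+d*(z-o[2])/d[2]
def proj(f,p):
    K,T=ld(f); c=T[:3,:3].T@(np.asarray(p)-T[:3,3]); q=K@c; return q[:2]/q[2]
def crop(f,x0,y0,w,h,out):
    im=cv2.imread('pics/'+f+'.png')[y0:y0+h,x0:x0+w]; s=min(800/w,600/h); cv2.imwrite('pics/'+out+'.png',cv2.resize(im,None,fx=s,fy=s,interpolation=cv2.INTER_CUBIC)); print(s)
def rot():
    q=sensors.state()['tool_rot']; return R.from_quat([q[1],q[2],q[3],q[0]])
def to(p):
    s=sensors.state(); return rot().inv().apply(np.asarray(p)-s['tool_pos'])/0.025
E
python3 - <<'E'
from h import *
s=sensors.state(); print(s, manip.pinch_z)
print(rot().as_matrix())
for n in('scene','top','wrist'): d=grab(n,n+'0'); print(n,d['cam_to_world'],d['camera_matrix'])
E
```

```text
pics
{'time': 0.0, 'joint_pos': array([-1.24299721e+00,  5.33898710e-02,  1.61428454e+00, -8.50259722e-06,
        1.47597708e+00, -1.19003346e-01]), 'joint_vel': array([ 1.65264997e-03,  6.50101306e-05, -9.91578779e-04, -1.69866893e-03,
        6.70038198e-04, -2.62533577e-03]), 'joint_efforts': array([-7.57034340e-04, -3.93681800e+01, -3.70180464e+01, -1.99612364e-04,
        6.94152943e-03,  9.63327125e-06]), 'tool_pos': array([ 0.26985009, -0.56306293,  0.23004819]), 'tool_rot': array([-0.15593438, -0.6894556 , -0.15738165,  0.68961327]), 'contact_force': array([ 0.54254414, -0.75006529,  0.61663439]), 'ft_torque': array([-0.07165979,  0.00094915, -0.00619182]), 'gripper_width': 0.9985194325786869} -0.0187
[[-6.70878250e-04  4.32084153e-01 -9.01833042e-01]
 [ 1.94648874e-03 -9.01830972e-01 -4.32084609e-01]
 [-9.99997881e-01 -2.04528403e-03 -2.36028154e-04]]
scene [[-0.72041079 -0.27609892  0.6362214  -0.31503671]
 [-0.69353844  0.28207217 -0.6629025   0.95983756]
 [ 0.00356631 -0.91880611 -0.39469305  0.65867481]
 [ 0.          0.          0.          1.        ]] [[570.0212721    0.         319.90779332]
 [  0.         570.0212721  238.21944275]
 [  0.           0.           1.        ]]
top [[-0.02919266 -0.98757598  0.15440682  0.3967203 ]
 [-0.99956702  0.02827303 -0.00814899  0.01830324]
 [ 0.00368219 -0.15457786 -0.98797375  1.39744543]
 [ 0.          0.          0.          1.        ]] [[607.65828648   0.         327.73718749]
 [  0.         607.65828648 241.98329487]
 [  0.           0.           1.        ]]
wrist [[ 4.31441531e-01 -8.59255045e-01 -2.74843542e-01  3.40725119e-01]
 [-9.02140494e-01 -4.11220945e-01 -1.30536829e-01 -5.29991528e-01]
 [-8.56991883e-04  3.04266498e-01 -9.52586565e-01  3.72195832e-01]
 [ 0.00000000e+00  0.00000000e+00  0.00000000e+00  1.00000000e+00]] [[386.14889475   0.         317.30769595]
 [  0.         386.14889475 238.10576393]
 [  0.           0.           1.        ]]
```

View pics/top0.png

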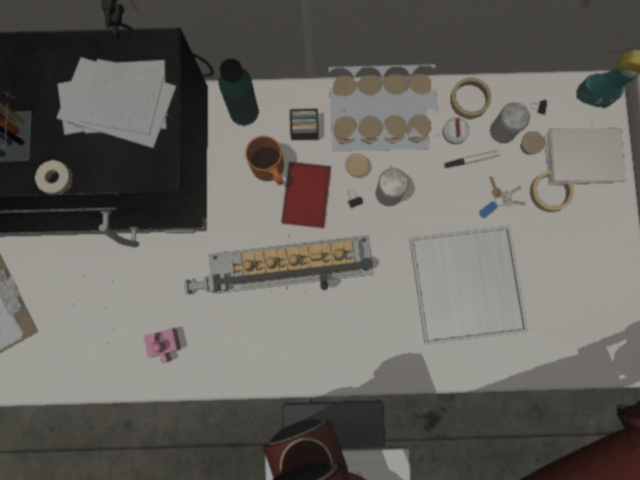

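View pics/scene0.png

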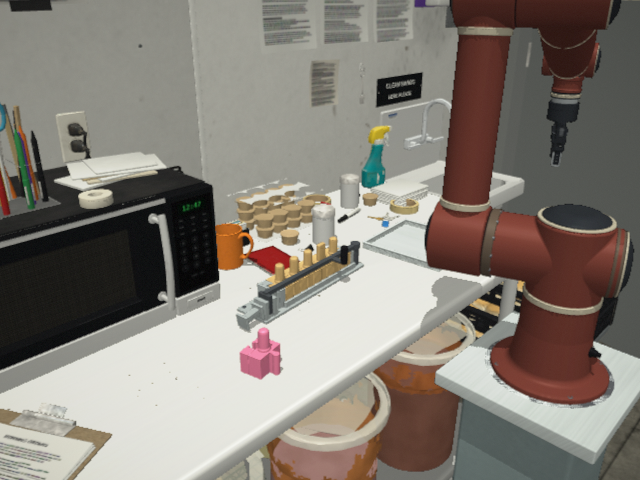

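View pics/wrist0.png

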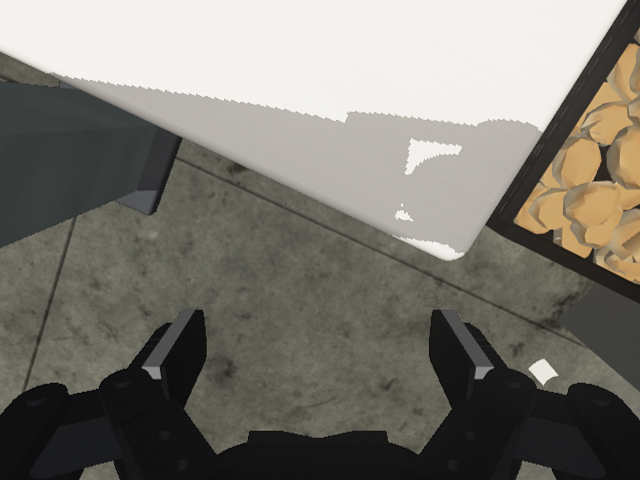

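```bash
python3 - <<'E'
from h import *
crop('top0',175,225,210,80,'c1'); crop('scene0',230,225,140,105,'c2')
E
```

```text
3.8095238095238093
5.714285714285714
```

View pics/c1.png

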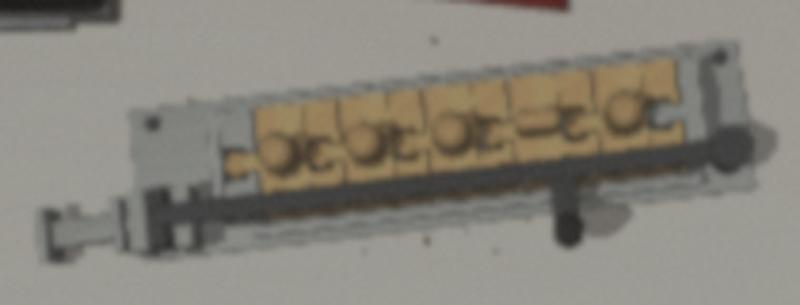

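View pics/c2.png

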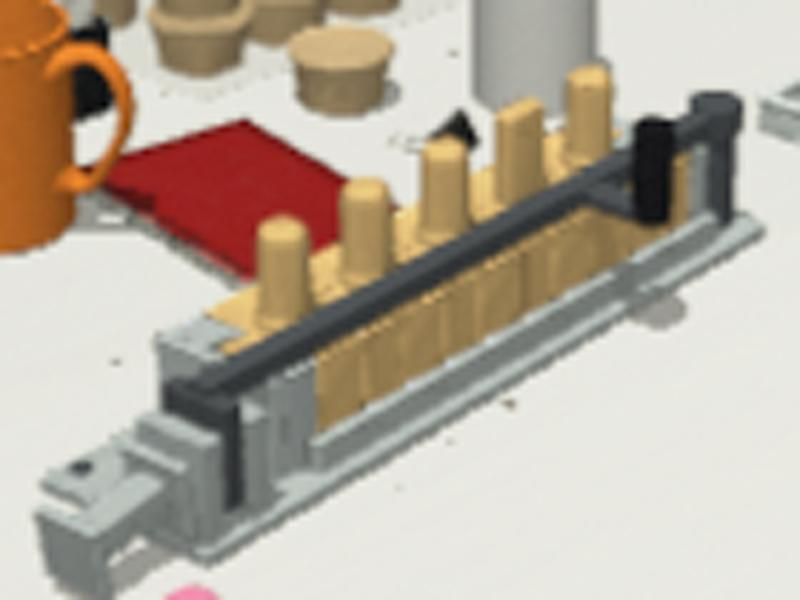

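```bash
python3 - <<'E'
from h import *
crop('top0',180,230,100,70,'c1'); crop('top0',280,230,100,70,'c2');crop('scene0',255,235,110,80,'c3')
E
```

```text
8.0
8.0
7.2727272727272725
```

View pics/c1.png

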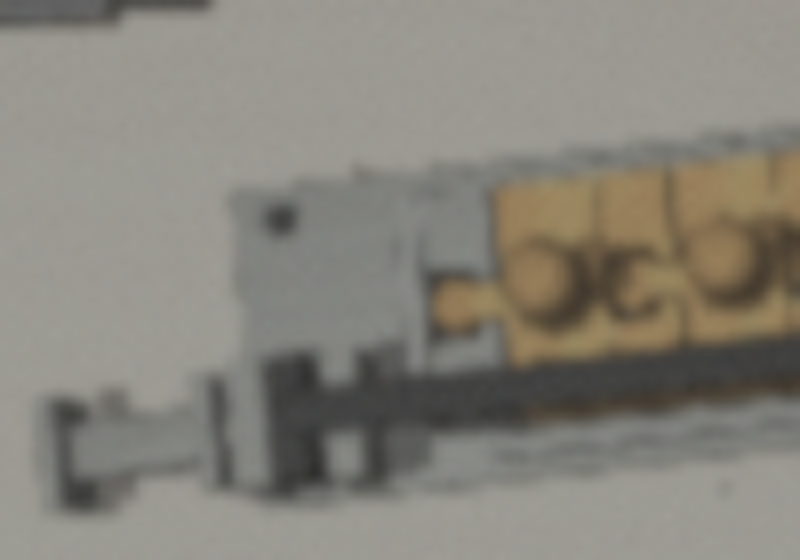

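View pics/c2.png

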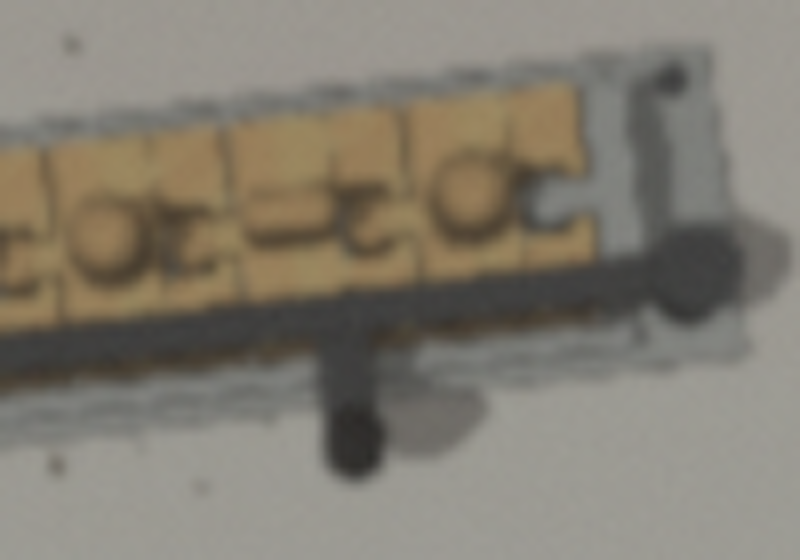

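View pics/c3.png

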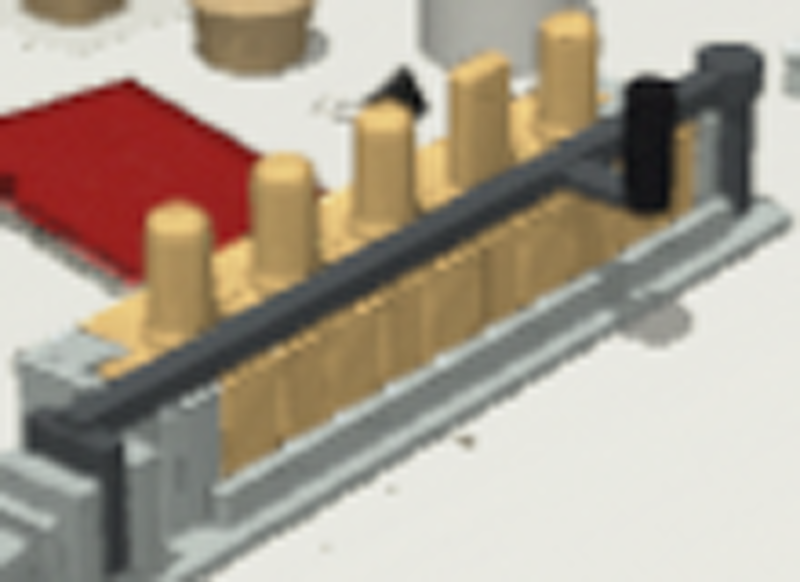

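```bash
python3 - <<'E'
from h import *
k=[(180+540/8,230+280/8),(180+715/8,230+258/8),(280+100/8,230+232/8),(280+467/8,230+190/8)]
P=np.array([ray('top0',u,v,.097) for u,v in k]); print(P.round(4))
print('bar',ray('top0',280+285/8,230+213/8,.097))
d=P[0]-P[3]; print(np.linalg.norm(d),np.diff(P,axis=0),np.degrees(np.arctan2(-d[0],d[1])))
print('kknob',ray('top0',280+355/8,230+443/8,.103),'hinge',ray('top0',280+692/8,230+262/8,.07))
print('pin end', ray('top0',180+60/8,230+455/8,.05),'head',ray('top0',180+217/8,230+435/8,.05))
for n,(u,v) in dict(c1=(229,190),c2=(272,490),r1=(280+712/8-180-100+0,0)).items(): pass
for u,v in [(180+232/8,230+190/8),(180+270/8,230+497/8),(280+712/8,230+48/8),(280+748/8,230+350/8)]: print('rack corner',ray('top0',u,v,.008).round(4))
for u,v in [(410,238),(515,226),(526,330),(425,342)]: print('pan',ray('top0',u,v,.021).round(4))
# check in scene
for p in P: print(proj('scene0',p).round(1), (proj('scene0',p)-[255,235])*7.27)
E
```

```text
[[ 0.5548  0.1817  0.097 ]
 [ 0.5594  0.1345  0.097 ]
 [ 0.565   0.0846  0.097 ]
 [ 0.5736 -0.0146  0.097 ]]
bar [0.56874481 0.03463623 0.097     ]
0.1972050121207819 [[ 0.00460705 -0.04713189  0.        ]
 [ 0.00562352 -0.04992614  0.        ]
 [ 0.00857945 -0.09924785  0.        ]] 5.473368723840153
kknob [0.50562053 0.01752655 0.103     ] hinge [ 0.55552134 -0.07653502  0.07      ]
pin end [0.51551625 0.32089658 0.05      ] head [0.51981247 0.27744763 0.05      ]
rack corner [0.5943 0.2813 0.008 ]
rack corner [0.5055 0.2704 0.008 ]
rack corner [ 0.6252 -0.0892  0.008 ]
rack corner [ 0.5371 -0.096   0.008 ]
pan [ 0.6157 -0.1821  0.021 ]
pan [ 0.6368 -0.4256  0.021 ]
pan [ 0.3992 -0.4321  0.021 ]
pan [ 0.3793 -0.2039  0.021 ]
[280.6 263.1] [186.37085472 204.5001761 ]
[294.3 256.2] [285.57992651 154.27526286]
[307.8 249.2] [383.63826266 103.17066213]
[333.3 236.6] [569.20106028  11.39865119]
```

```bash
cat >> h.py <<'E'
def mv(p,yaw=None,tilt=0):
    """needed shift/turn; yaw deg of tool y in world, tool x down"""
    s=sensors.state(); r=rot(); d=r.inv().apply(np.asarray(p)-s['tool_pos'])/0.025
    a=np.zeros(3)
    if yaw is not None:
        c,sn=np.cos(np.radians(yaw)),np.sin(np.radians(yaw))
        M=np.array([[0,c,sn],[0,sn,-c],[-1,0,0]]); a=np.degrees((r.inv()*R.from_matrix(M)).as_rotvec())/5
    print('t%.2f'%s['time'],'pos',s['tool_pos'].round(4),'yaw %.2f'%np.degrees(np.arctan2(r.as_matrix()[1,1],r.as_matrix()[0,1])),'w%.3f'%s['gripper_width'],'F',s['contact_force'].round(1),'| shift',d.round(2),'turn',a.round(2))
E
python3 -c "
from h import *
mv([.515,.30,.22],5.3)"
```

```text
t0.15 pos [ 0.2699 -0.5632  0.2303] yaw -64.40 w1.001 F [ 0.6 -0.8  0.4] | shift [  0.46 -26.9  -23.76] turn [-1.394e+01 -1.000e-02  2.000e-02]
```

Emit:
{"fn": "drive_tool", "kwargs": {"series": [{"x": 0.4, "y": -26.9, "z": -23.8, "ax": -13.9}, {"x": 0.4, "y": -26.9, "z": -23.8, "ax": -13.9}, {"x": 0.4, "y": -26.9, "z": -23.8, "ax": -13.9}, {"x": 0.4, "y": -26.9, "z": -23.8, "ax": -13.9}, {"x": 0.4, "y": -26.9, "z": -23.8, "ax": -13.9}]}}

```text
schema error: expected keys x, y, z, ax, ay, az
```

```bash
python3 -c "
from h import *
mv([.515,.30,.22],5.3)"
```

```text
t0.15 pos [ 0.2699 -0.5632  0.2303] yaw -64.40 w1.001 F [ 0.6 -0.8  0.4] | shift [  0.46 -26.9  -23.76] turn [-1.394e+01 -1.000e-02  2.000e-02]
```

All six keys are needed.

Emit:
{"fn": "drive_tool", "kwargs": {"series": [{"x": 0.4, "y": -26.9, "z": -23.8, "ax": -13.9, "ay": 0, "az": 0}, {"x": 0.4, "y": -26.9, "z": -23.8, "ax": -13.9, "ay": 0, "az": 0}, {"x": 0.4, "y": -26.9, "z": -23.8, "ax": -13.9, "ay": 0, "az": 0}, {"x": 0.4, "y": -26.9, "z": -23.8, "ax": -13.9, "ay": 0, "az": 0}, {"x": 0.4, "y": -26.9, "z": -23.8, "ax": -13.9, "ay": 0, "az": 0}]}}

```text
time: 0.57
tool_pos: [0.3271, -0.3613, 0.2284]
tool_rot: [0.362, 0.607, 0.363, -0.607]
contact_force: [0.2, 1.1, 0.2]
gripper_width: 0.999
```

```bash
python3 -c "
from h import *
mv([.515,.30,.22],5.3)"
```

```text
t0.57 pos [ 0.3271 -0.3613  0.2284] yaw -28.28 w0.999 F [0.2 1.1 0.2] | shift [  0.35  -5.91 -26.86] turn [-6.72 -0.01  0.  ]
```

Emit:
{"fn": "drive_tool", "kwargs": {"series": [{"x": 0.35, "y": -5.9, "z": -26.9, "ax": -6.7, "ay": 0, "az": 0}, {"x": 0.35, "y": -5.9, "z": -26.9, "ax": -6.7, "ay": 0, "az": 0}, {"x": 0.35, "y": -5.9, "z": -26.9, "ax": -6.7, "ay": 0, "az": 0}, {"x": 0.35, "y": -5.9, "z": -26.9, "ax": -6.7, "ay": 0, "az": 0}, {"x": 0.35, "y": -5.9, "z": -26.9, "ax": -6.7, "ay": 0, "az": 0}]}}

```text
time: 0.98
tool_pos: [0.3852, -0.1613, 0.2261]
tool_rot: [0.522, 0.477, 0.522, -0.477]
contact_force: [1.3, -0.1, -0.1]
gripper_width: 1.003
```

```bash
python3 -c "
from h import *
mv([.515,.30,.22],5.3)"
```

```text
t0.98 pos [ 0.3852 -0.1613  0.2261] yaw 5.18 w1.003 F [ 1.3 -0.1 -0.1] | shift [  0.25   6.84 -17.91] turn [-0.02  0.   -0.  ]
```

Emit:
{"fn": "drive_tool", "kwargs": {"series": [{"x": 0.25, "y": 6.8, "z": -17.9, "ax": 0, "ay": 0, "az": 0}, {"x": 0.25, "y": 6.8, "z": -17.9, "ax": 0, "ay": 0, "az": 0}, {"x": 0.25, "y": 6.8, "z": -17.9, "ax": 0, "ay": 0, "az": 0}, {"x": 0.25, "y": 6.8, "z": -17.9, "ax": 0, "ay": 0, "az": 0}, {"x": 0.25, "y": 6.8, "z": -17.9, "ax": 0, "ay": 0, "az": 0}]}}

```text
time: 1.4
tool_pos: [0.4422, 0.0393, 0.2236]
tool_rot: [0.521, 0.478, 0.521, -0.478]
contact_force: [0.5, 0.4, -0.7]
gripper_width: 1.004
```

```bash
python3 -c "
from h import *
mv([.515,.25,.22],5.3)
mv([.515,.25,.22],5.3)
grab('wrist','w1')"
```

```text
t1.40 pos [0.4422 0.0393 0.2236] yaw 4.92 w1.004 F [ 0.5  0.4 -0.7] | shift [ 0.14  3.62 -8.15] turn [-0.08  0.   -0.01]
t1.40 pos [0.4422 0.0393 0.2236] yaw 4.92 w1.004 F [ 0.5  0.4 -0.7] | shift [ 0.14  3.62 -8.15] turn [-0.08  0.   -0.01]
```

View pics/w1.png

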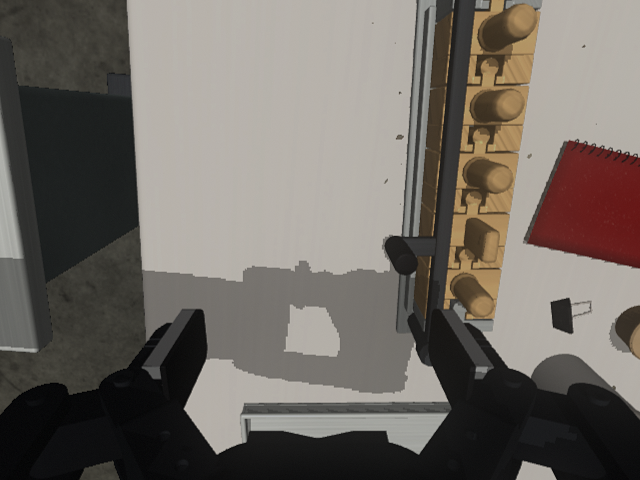

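Emit:
{"fn": "drive_tool", "kwargs": {"series": [{"x": 0.15, "y": 3.6, "z": -8.2, "ax": 0, "ay": 0, "az": 0}, {"x": 0.15, "y": 3.6, "z": -8.2, "ax": 0, "ay": 0, "az": 0}, {"x": 0.15, "y": 3.6, "z": -8.2, "ax": 0, "ay": 0, "az": 0}, {"x": 0.15, "y": 3.6, "z": -8.2, "ax": 0, "ay": 0, "az": 0}, {"x": 0.15, "y": 3.6, "z": -8.2, "ax": 0, "ay": 0, "az": 0}]}}

```text
time: 1.87
tool_pos: [0.5095, 0.2364, 0.2197]
tool_rot: [0.521, 0.478, 0.521, -0.478]
contact_force: [0.1, -0.4, -0.6]
gripper_width: 1.001
```

Emit:
{"fn": "drive_tool", "kwargs": {"series": [{"x": 0, "y": 0, "z": -1, "ax": 0, "ay": 0, "az": 0}, {"x": 0, "y": 0, "z": -1, "ax": 0, "ay": 0, "az": 0}, {"x": 0, "y": 0, "z": -1, "ax": 0, "ay": 0, "az": 0}, {"x": 0, "y": 0, "z": -1, "ax": 0, "ay": 0, "az": 0}]}}

```text
time: 2.2
tool_pos: [0.5071, 0.2588, 0.2197]
tool_rot: [0.521, 0.478, 0.521, -0.478]
contact_force: [-0.1, 0.4, 1.1]
gripper_width: 0.999
```

```bash
python3 -c "
from h import *
mv([.515,.30,.22],5.3)
grab('wrist','w2')"
```

```text
t2.20 pos [0.5071 0.2588 0.2197] yaw 4.92 w0.999 F [-0.1  0.4  1.1] | shift [-0.01  0.46 -1.62] turn [-0.08  0.01  0.01]
```

View pics/w2.png

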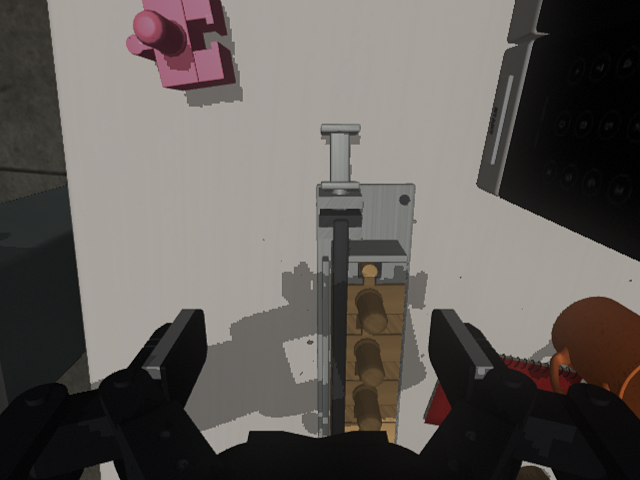

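```bash
python3 -c "
from h import *
crop('w2',305,110,120,90,'c4')"
```

```text
6.666666666666667
```

View pics/c4.png

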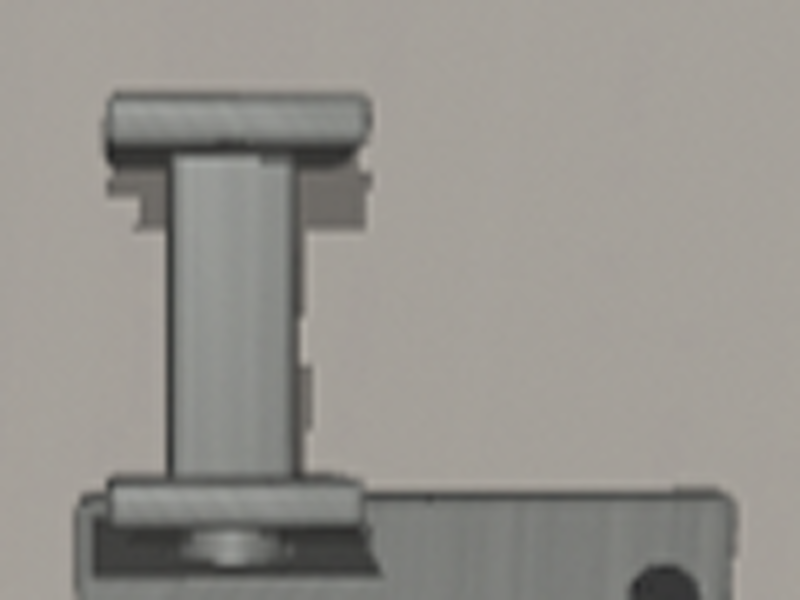

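```bash
python3 -c "
from h import *
f=lambda u,v,z: ray('w2',305+u/6.6667,110+v/6.6667,z).round(4)
a=f(233,158,.042); b=f(235,478,.042); print(a,b,np.degrees(np.arctan2(-(a-b)[0],(a-b)[1])),np.linalg.norm(a-b),(a+b)/2)
print('fork', f(78,498,.008),f(738,490,.008))
print('outer corners head', f(105,480,.05),f(362,482,.05), 'end',f(108,95,.05),f(370,95,.05))
"
```

```text
[0.5202 0.3228 0.042 ] [0.5244 0.2845 0.042 ] 6.258082631134512 0.038529599011668934 [0.5223  0.30365 0.042  ]
fork [0.5056 0.2744 0.008 ] [0.5963 0.2832 0.008 ]
outer corners head [0.5081 0.2842 0.05  ] [0.5392 0.2866 0.05  ] end [0.5045 0.3289 0.05  ] [0.5348 0.3315 0.05  ]
```

```bash
python3 -c "
from h import *
mv([.522,.303,.08],5.5);mv([.522,.303,.013],5.5)
"
```

```text
t2.25 pos [0.5072 0.2583 0.2199] yaw 4.87 w1.003 F [-0.4 -0.7  0.5] | shift [ 5.59  0.75 -1.73] turn [-0.13  0.01  0.01]
t2.25 pos [0.5072 0.2583 0.2199] yaw 4.87 w1.003 F [-0.4 -0.7  0.5] | shift [ 8.27  0.75 -1.73] turn [-0.13  0.01  0.01]
```

Emit:
{"fn": "drive_tool", "kwargs": {"series": [{"x": 1.2, "y": 0.4, "z": -1.0, "ax": -0.12, "ay": 0, "az": 0}, {"x": 2.8, "y": 0.74, "z": -1.72, "ax": -0.12, "ay": 0, "az": 0}, {"x": 4.4, "y": 0.74, "z": -1.72, "ax": -0.12, "ay": 0, "az": 0}, {"x": 5.6, "y": 0.74, "z": -1.72, "ax": -0.12, "ay": 0, "az": 0}, {"x": 5.6, "y": 0.74, "z": -1.72, "ax": -0.12, "ay": 0, "az": 0}]}}

```text
time: 2.67
tool_pos: [0.5168, 0.3001, 0.0718]
tool_rot: [0.521, 0.471, 0.525, -0.481]
contact_force: [-1.6, -0.8, -1.0]
gripper_width: 1.004
```

```bash
python3 -c "
from h import *
mv([.522,.303,.013],5.5);grab('wrist','w3')
"
```

```text
t2.67 pos [0.5168 0.3001 0.0718] yaw 5.42 w1.004 F [-1.6 -0.8 -1. ] | shift [ 2.35  0.25 -0.11] turn [-0.02  0.05  0.16]
```

View pics/w3.png

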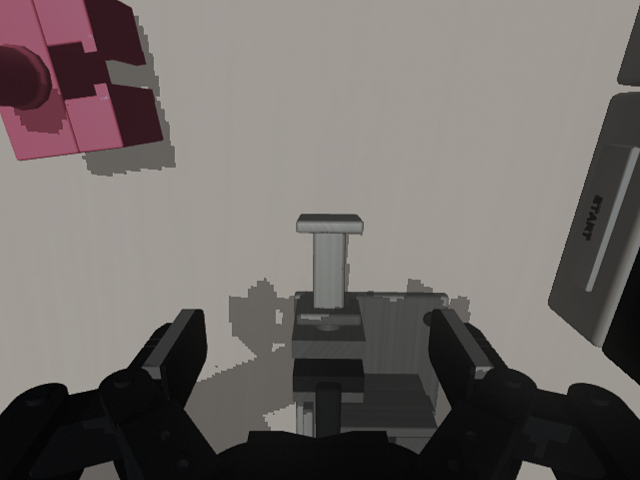

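Emit:
{"fn": "drive_tool", "kwargs": {"series": [{"x": 0.8, "y": 0.2, "z": -0.1, "ax": 0, "ay": 0, "az": 0}, {"x": 1.6, "y": 0.2, "z": -0.1, "ax": 0, "ay": 0, "az": 0}, {"x": 2.3, "y": 0.2, "z": -0.1, "ax": 0, "ay": 0, "az": 0}, {"x": 2.3, "y": 0.2, "z": -0.1, "ax": 0, "ay": 0, "az": 0}, {"x": 2.3, "y": 0.2, "z": -0.1, "ax": 0, "ay": 0, "az": 0}]}}

```text
time: 3.13
tool_pos: [0.528, 0.3063, 0.0248]
tool_rot: [0.523, 0.476, 0.523, -0.475]
contact_force: [0.4, 0.1, 1.0]
gripper_width: 0.996
```

```bash
python3 -c "
from h import *
mv([.522,.303,.013],5.5);grab('wrist','w4')
"
```

```text
t3.13 pos [0.528  0.3063 0.0248] yaw 5.44 w0.996 F [0.4 0.1 1. ] | shift [ 0.47 -0.25  0.11] turn [-0.01 -0.01 -0.02]
```

View pics/w4.png

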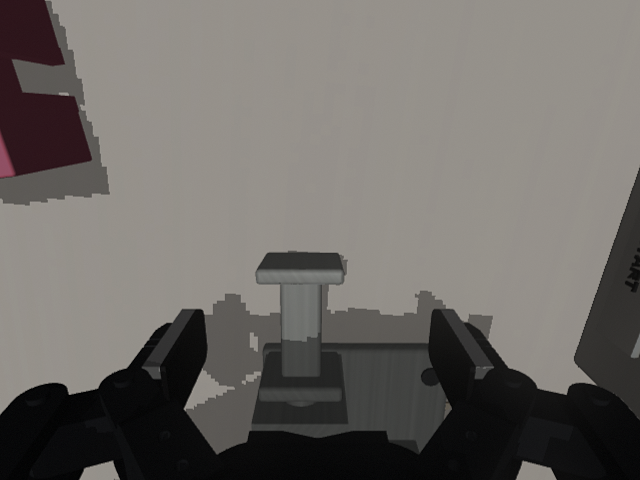

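Emit:
{"fn": "drive_tool", "kwargs": {"series": [{"x": 0.45, "y": -0.25, "z": 0.1, "ax": 0, "ay": 0, "az": 0}, {"x": 0.45, "y": -0.25, "z": 0.1, "ax": 0, "ay": 0, "az": 0}, {"x": 0.45, "y": -0.25, "z": 0.1, "ax": 0, "ay": 0, "az": 0}, {"x": 0.45, "y": -0.25, "z": 0.1, "ax": 0, "ay": 0, "az": 0}]}}

```text
time: 3.52
tool_pos: [0.5209, 0.3035, 0.0118]
tool_rot: [0.524, 0.476, 0.523, -0.475]
contact_force: [0.0, -0.3, 0.1]
gripper_width: 0.999
```

```bash
python3 -c "
from h import *
mv([.522,.303,.013],5.5);grab('wrist','w5')
"
```

```text
t3.52 pos [0.5209 0.3035 0.0118] yaw 5.51 w0.999 F [ 0.  -0.3  0.1] | shift [-0.05  0.04  0.03] turn [ 0.   -0.   -0.01]
```

View pics/w5.png

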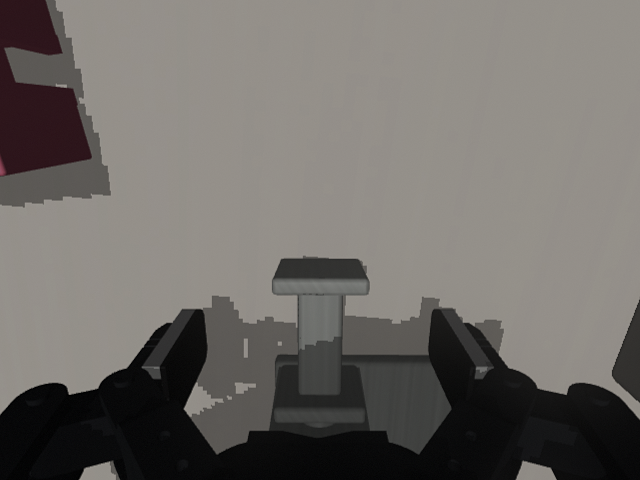

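Emit:
{"fn": "drive_tool", "kwargs": {"hand": 0, "series": [{"x": 0, "y": 0, "z": 0, "ax": 0, "ay": 0, "az": 0}, {"x": 0, "y": 0, "z": 0, "ax": 0, "ay": 0, "az": 0}, {"x": 0, "y": 0, "z": 0, "ax": 0, "ay": 0, "az": 0}, {"x": 0, "y": 0, "z": 0, "ax": 0, "ay": 0, "az": 0}, {"x": 0, "y": 0, "z": 0, "ax": 0, "ay": 0, "az": 0}]}}

```text
time: 3.98
tool_pos: [0.5208, 0.3036, 0.0114]
tool_rot: [0.523, 0.475, 0.523, -0.475]
contact_force: [-0.1, 0.2, -0.1]
gripper_width: 0.296
```

Emit:
{"fn": "drive_tool", "kwargs": {"series": [{"x": 0, "y": 0, "z": 0, "ax": 0, "ay": 0, "az": 0}, {"x": 0, "y": 0, "z": 0, "ax": 0, "ay": 0, "az": 0}, {"x": 0, "y": 0, "z": 0, "ax": 0, "ay": 0, "az": 0}, {"x": 0, "y": 0, "z": 0, "ax": 0, "ay": 0, "az": 0}, {"x": 0, "y": 0, "z": 0, "ax": 0, "ay": 0, "az": 0}]}}

```text
time: 4.4
tool_pos: [0.521, 0.3036, 0.0116]
tool_rot: [0.524, 0.476, 0.523, -0.475]
contact_force: [1.2, 1.5, 0.6]
gripper_width: 0.173
```

```bash
python3 -c "
from h import *
mv([.522,.303,.013],5.5);grab('wrist','w6')
"
```

```text
t4.40 pos [0.521  0.3036 0.0116] yaw 5.51 w0.173 F [1.2 1.5 0.6] | shift [-0.06  0.04  0.03] turn [ 0.   -0.   -0.01]
```

View pics/w6.png

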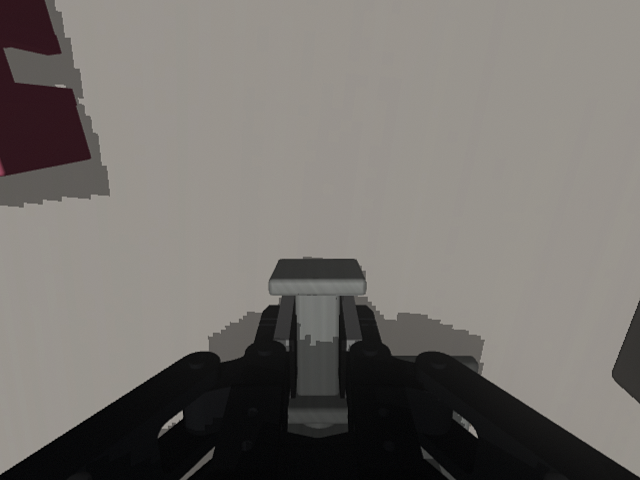

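Emit:
{"fn": "drive_tool", "kwargs": {"series": [{"x": 0, "y": 0, "z": -0.4, "ax": 0, "ay": 0, "az": 0}, {"x": 0, "y": 0, "z": -0.8, "ax": 0, "ay": 0, "az": 0}, {"x": 0, "y": 0, "z": -1.2, "ax": 0, "ay": 0, "az": 0}, {"x": 0, "y": 0, "z": -1.6, "ax": 0, "ay": 0, "az": 0}, {"x": 0, "y": 0, "z": -2.0, "ax": 0, "ay": 0, "az": 0}]}}

```text
time: 4.87
tool_pos: [0.5155, 0.3546, 0.0111]
tool_rot: [0.524, 0.475, 0.524, -0.475]
contact_force: [-0.5, -0.1, -1.0]
gripper_width: 0.176
```

Emit:
{"fn": "drive_tool", "kwargs": {"series": [{"x": 0, "y": 0, "z": -0.4, "ax": 0, "ay": 0, "az": 0}, {"x": 0, "y": 0, "z": -0.8, "ax": 0, "ay": 0, "az": 0}, {"x": 0, "y": 0, "z": -1.2, "ax": 0, "ay": 0, "az": 0}, {"x": 0, "y": 0, "z": -1.6, "ax": 0, "ay": 0, "az": 0}, {"x": 0, "y": 0, "z": -1.6, "ax": 0, "ay": 0, "az": 0}]}}

```text
time: 5.28
tool_pos: [0.512, 0.3951, 0.0116]
tool_rot: [0.524, 0.475, 0.524, -0.475]
contact_force: [-0.4, -0.7, -0.6]
gripper_width: 0.172
```

```bash
python3 -c "
from h import *
mv([.522,.303,.013],5.5);grab('wrist','w7');grab('scene','s7')
"
```

```text
t5.28 pos [0.512  0.3951 0.0116] yaw 5.60 w0.172 F [-0.4 -0.7 -0.6] | shift [-0.06  0.04  3.71] turn [ 0.02 -0.01 -0.01]
```

View pics/w7.png

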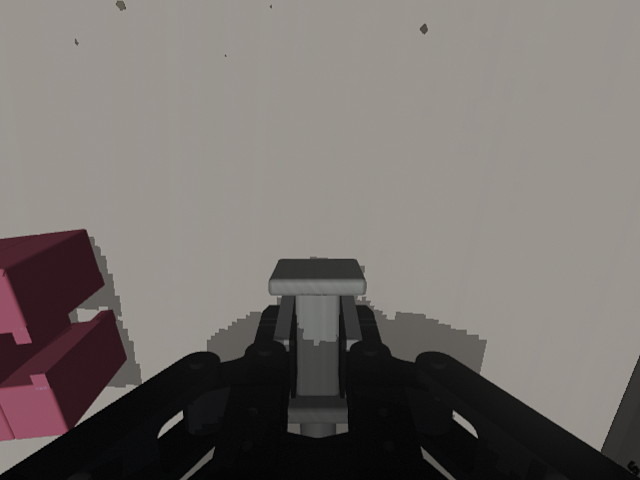

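View pics/s7.png

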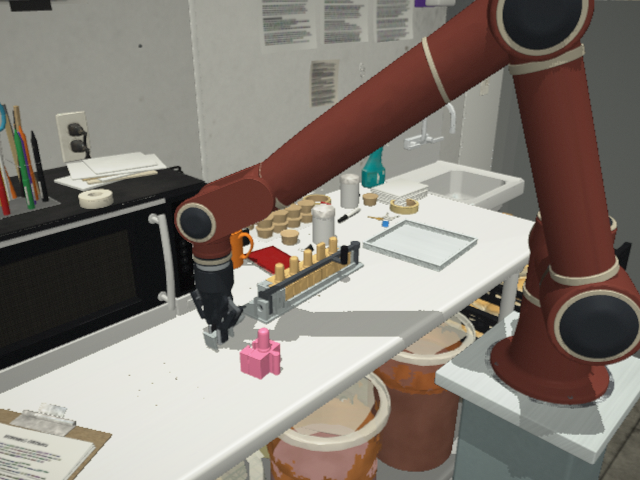

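```bash
python3 -c "
from h import *
for u,v in((128,358),(106,310),(105,275)): print(ray('w7',u,v,0.0),ray('w7',u,v,0.045))
K,T=ld('w7');print(T[:3,3])
"
```

```text
[0.42791126 0.3568711  0.        ] [0.45036757 0.39069374 0.045     ]
[0.41948782 0.38102074 0.        ] [0.44441084 0.40777143 0.045     ]
[0.42022334 0.39799966 0.        ] [0.44493097 0.41977827 0.045     ]
[0.50459617 0.4723703  0.15366819]
```

Emit:
{"fn": "drive_tool", "kwargs": {"series": [{"x": 0, "y": 0.4, "z": 0, "ax": 0, "ay": 0, "az": 0}, {"x": 0.15, "y": 0.4, "z": 0, "ax": 0, "ay": 0, "az": 0}, {"x": 0.32, "y": 0.4, "z": 0, "ax": 0, "ay": 0, "az": 0}, {"x": 0.32, "y": 0.4, "z": 0, "ax": 0, "ay": 0, "az": 0}, {"x": 0.32, "y": 0.4, "z": 0, "ax": 0, "ay": 0, "az": 0}]}}

```text
time: 5.8
tool_pos: [0.5228, 0.3938, 0.0035]
tool_rot: [0.523, 0.476, 0.523, -0.475]
contact_force: [0.7, -0.1, 1.1]
gripper_width: 0.174
```

Emit:
{"fn": "drive_tool", "kwargs": {"hand": 0.5, "series": [{"x": 0, "y": 0, "z": 0, "ax": 0, "ay": 0, "az": 0}, {"x": 0, "y": 0, "z": 0, "ax": 0, "ay": 0, "az": 0}, {"x": 0, "y": 0, "z": 0, "ax": 0, "ay": 0, "az": 0}, {"x": 0, "y": 0, "z": 0, "ax": 0, "ay": 0, "az": 0}]}}

```text
time: 6.13
tool_pos: [0.5218, 0.394, 0.0032]
tool_rot: [0.523, 0.475, 0.524, -0.476]
contact_force: [-0.1, -0.0, 0.5]
gripper_width: 0.497
```

```bash
python3 -c "
from h import *
mv([.522,.403,.15],5.5);grab('wrist','w8')
"
```

```text
t6.13 pos [0.5218 0.394  0.0032] yaw 5.52 w0.497 F [-0.1 -0.   0.5] | shift [-5.87  0.04 -0.36] turn [0.   0.   0.01]
```

View pics/w8.png

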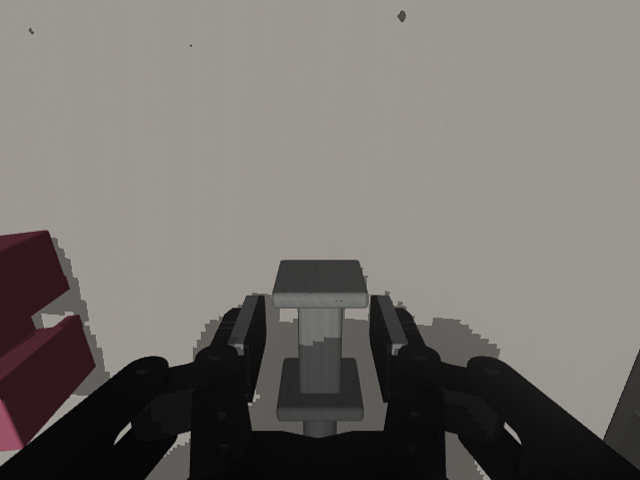

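Emit:
{"fn": "drive_tool", "kwargs": {"series": [{"x": -1.6, "y": 0, "z": 0, "ax": 0, "ay": 0, "az": 0}, {"x": -3.2, "y": 0, "z": 0, "ax": 0, "ay": 0, "az": 0}, {"x": -4.8, "y": 0, "z": 1, "ax": 0, "ay": 0, "az": 0}, {"x": -6.4, "y": 0, "z": 2, "ax": 0, "ay": 0, "az": 0}, {"x": -6.6, "y": 0, "z": 3.5, "ax": 0, "ay": 0, "az": 0}]}}

```text
time: 6.6
tool_pos: [0.5325, 0.3132, 0.1743]
tool_rot: [0.526, 0.478, 0.523, -0.471]
contact_force: [2.1, 0.5, 0.4]
gripper_width: 0.499
```

```bash
python3 -c "
from h import *
mv([.507,.03,.170],5.5)
"
```

```text
t6.60 pos [0.5325 0.3132 0.1743] yaw 5.71 w0.499 F [2.1 0.5 0.4] | shift [ 0.1  -2.14 11.17] turn [ 0.04 -0.05 -0.11]
```

Emit:
{"fn": "drive_tool", "kwargs": {"series": [{"x": 0, "y": -0.3, "z": 1.6, "ax": 0, "ay": 0, "az": 0}, {"x": 0, "y": -0.6, "z": 3.2, "ax": 0, "ay": 0, "az": 0}, {"x": 0, "y": -0.9, "z": 4.8, "ax": 0, "ay": 0, "az": 0}, {"x": 0, "y": -1.2, "z": 6.4, "ax": 0, "ay": 0, "az": 0}, {"x": 0, "y": -1.5, "z": 8.0, "ax": 0, "ay": 0, "az": 0}]}}

```text
time: 7.02
tool_pos: [0.5114, 0.1064, 0.1673]
tool_rot: [0.524, 0.475, 0.523, -0.475]
contact_force: [0.3, -0.1, 0.1]
gripper_width: 0.499
```

Emit:
{"fn": "drive_tool", "kwargs": {"series": [{"x": 0, "y": -0.4, "z": 1.6, "ax": 0, "ay": 0, "az": 0}, {"x": 0, "y": -0.5, "z": 2.7, "ax": 0, "ay": 0, "az": 0}, {"x": 0, "y": -0.5, "z": 2.9, "ax": 0, "ay": 0, "az": 0}, {"x": 0, "y": -0.5, "z": 2.9, "ax": 0, "ay": 0, "az": 0}, {"x": 0, "y": -0.5, "z": 2.9, "ax": 0, "ay": 0, "az": 0}]}}

```text
time: 7.43
tool_pos: [0.5066, 0.0351, 0.1672]
tool_rot: [0.523, 0.476, 0.523, -0.475]
contact_force: [-0.5, 1.3, 0.0]
gripper_width: 0.499
```

```bash
python3 -c "
from h import *
mv([.5056,.0175,.074],5.5);grab('wrist','w9')
"
```

```text
t7.43 pos [0.5066 0.0351 0.1672] yaw 5.48 w0.499 F [-0.5  1.3  0. ] | shift [ 3.73 -0.11  0.7 ] turn [-0.   -0.01 -0.  ]
```

View pics/w9.png

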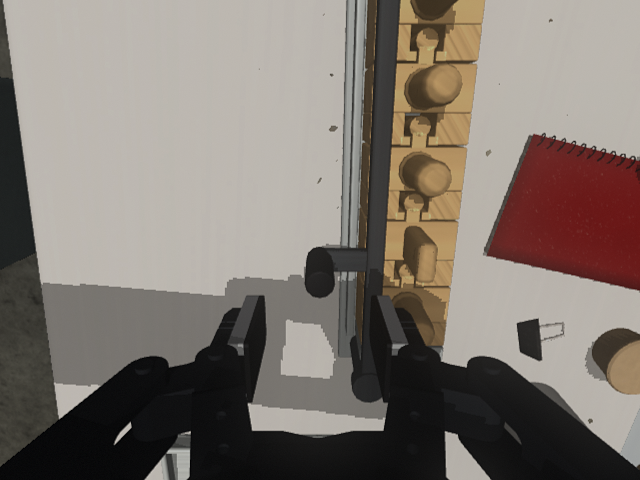

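```bash
python3 -c "
from h import *
print(ray('w9',320,284,.103), 'hinge',ray('w9',366,384,.075))
for n,(u,v) in dict(k2=(446,80),k3=(434,176),bar=(424,245)).items(): print(n,ray('w9',u,v,.097))
"
```

```text
[0.51014866 0.01876752 0.103     ] hinge [ 0.55247586 -0.06955881  0.075     ]
k2 [0.56346455 0.1352411  0.097     ]
k3 [0.56649995 0.08637816 0.097     ]
bar [0.56818696 0.04634572 0.097     ]
```

Emit:
{"fn": "drive_tool", "kwargs": {"series": [{"x": 0.5, "y": 0, "z": 0.68, "ax": 0, "ay": 0, "az": 0}, {"x": 2.0, "y": 0, "z": 0.68, "ax": 0, "ay": 0, "az": 0}, {"x": 3.0, "y": 0, "z": 0.68, "ax": 0, "ay": 0, "az": 0}, {"x": 3.7, "y": 0, "z": 0.68, "ax": 0, "ay": 0, "az": 0}, {"x": 3.7, "y": 0, "z": 0.68, "ax": 0, "ay": 0, "az": 0}]}}

```text
time: 7.9
tool_pos: [0.5047, 0.0197, 0.0698]
tool_rot: [0.521, 0.473, 0.527, -0.477]
contact_force: [-0.8, -0.1, 0.1]
gripper_width: 0.501
```

Emit:
{"fn": "drive_tool", "kwargs": {"hand": 0, "series": [{"x": 0, "y": 0, "z": 0, "ax": 0, "ay": 0, "az": 0}, {"x": 0, "y": 0, "z": 0, "ax": 0, "ay": 0, "az": 0}, {"x": 0, "y": 0, "z": 0, "ax": 0, "ay": 0, "az": 0}, {"x": 0, "y": 0, "z": 0, "ax": 0, "ay": 0, "az": 0}, {"x": 0, "y": 0, "z": 0, "ax": 0, "ay": 0, "az": 0}]}}

```text
time: 8.32
tool_pos: [0.5094, 0.0185, 0.0764]
tool_rot: [0.524, 0.476, 0.523, -0.474]
contact_force: [0.2, 3.9, 3.6]
gripper_width: 0.192
```

```bash
python3 -c "
from h import *
mv([.5056,.0175,.074],5.5);grab('wrist','w10')
"
```

```text
t8.32 pos [0.5094 0.0185 0.0764] yaw 5.52 w0.192 F [0.2 3.9 3.6] | shift [ 0.09 -0.15  0.02] turn [ 0.   -0.01 -0.03]
```

View pics/w10.png

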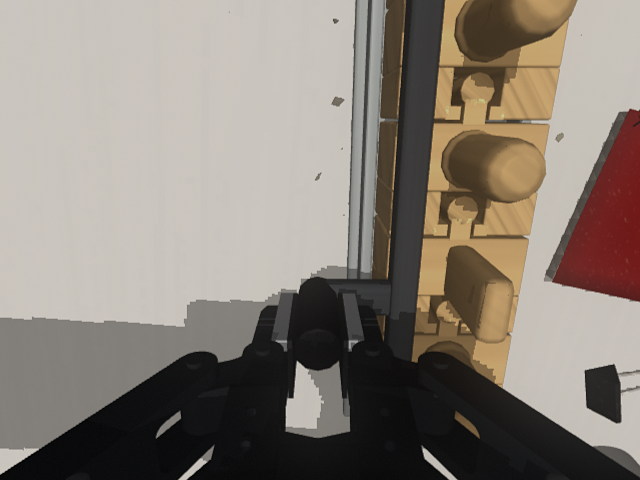

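Emit:
{"fn": "drive_tool", "kwargs": {"series": [{"x": 0, "y": -0.39, "z": 0.17, "ax": 0, "ay": 0, "az": 0}, {"x": 0, "y": -0.77, "z": 0.37, "ax": 0, "ay": 0, "az": 0}, {"x": 0, "y": -1.12, "z": 0.61, "ax": 0, "ay": 0, "az": 0}, {"x": 0, "y": -1.45, "z": 0.89, "ax": 0, "ay": 0, "az": 0}, {"x": 0, "y": -1.75, "z": 1.19, "ax": 0, "ay": 0, "az": 0}]}}

```text
time: 8.78
tool_pos: [0.4687, -0.0164, 0.0764]
tool_rot: [0.525, 0.476, 0.523, -0.474]
contact_force: [1.1, 0.6, 6.8]
gripper_width: 0.189
```

Emit:
{"fn": "drive_tool", "kwargs": {"series": [{"x": 0, "y": -0.27, "z": 0.34, "ax": 0, "ay": 0, "az": 0}, {"x": 0, "y": -0.5, "z": 0.7, "ax": 0, "ay": 0, "az": 0}, {"x": 0, "y": -0.69, "z": 1.07, "ax": 0, "ay": 0, "az": 0}, {"x": 0, "y": -0.77, "z": 1.28, "ax": 0, "ay": 0, "az": 0}, {"x": 0, "y": -0.77, "z": 1.28, "ax": 0, "ay": 0, "az": 0}]}}

```text
time: 9.2
tool_pos: [0.4514, -0.0513, 0.0763]
tool_rot: [0.524, 0.475, 0.523, -0.476]
contact_force: [-2.9, -0.7, 7.4]
gripper_width: 0.193
```

```bash
python3 -c "
from h import *
mv([.5056,.0175,.074],5.5);grab('wrist','w11')
"
```

```text
t9.20 pos [ 0.4514 -0.0513  0.0763] yaw 5.45 w0.193 F [-2.9 -0.7  7.4] | shift [ 0.09  2.42 -2.53] turn [-0.01  0.02 -0.01]
```

View pics/w11.png

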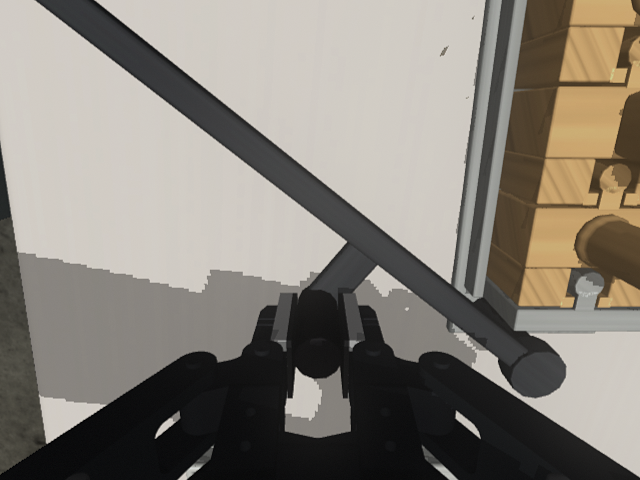

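Emit:
{"fn": "drive_tool", "kwargs": {"hand": 0.6, "series": [{"x": 0, "y": 0, "z": 0, "ax": 0, "ay": 0, "az": 0}, {"x": 0, "y": 0, "z": 0, "ax": 0, "ay": 0, "az": 0}, {"x": 0, "y": 0, "z": 0, "ax": 0, "ay": 0, "az": 0}, {"x": -1.3, "y": 0, "z": 0, "ax": 0, "ay": 0, "az": 0}, {"x": -2.6, "y": 0, "z": 0, "ax": 0, "ay": 0, "az": 0}]}}

```text
time: 9.67
tool_pos: [0.4486, -0.0493, 0.1371]
tool_rot: [0.521, 0.474, 0.526, -0.477]
contact_force: [1.4, -0.4, -0.7]
gripper_width: 0.601
```

Emit:
{"fn": "drive_tool", "kwargs": {"series": [{"x": 0, "y": 1.5, "z": -0.3, "ax": 0, "ay": 0, "az": 0}, {"x": 0, "y": 3.0, "z": -0.6, "ax": 0, "ay": 0, "az": 0}, {"x": 0, "y": 4.5, "z": -1.0, "ax": 0, "ay": 0, "az": 0}, {"x": 0, "y": 5.1, "z": -1.02, "ax": 0, "ay": 0, "az": 0}, {"x": 0, "y": 5.1, "z": -1.02, "ax": 0, "ay": 0, "az": 0}]}}

```text
time: 10.08
tool_pos: [0.5779, -0.0116, 0.1392]
tool_rot: [0.524, 0.475, 0.524, -0.475]
contact_force: [0.3, -0.4, 0.3]
gripper_width: 0.6
```

```bash
python3 -c "
from h import *
mv([.5756,-.0138,.060],5.5);grab('wrist','w12');grab('top','t12')
"
```

```text
t10.08 pos [ 0.5779 -0.0116  0.1392] yaw 5.60 w0.600 F [ 0.3 -0.4  0.3] | shift [ 3.17 -0.1   0.08] turn [0.02 0.   0.  ]
```

View pics/w12.png

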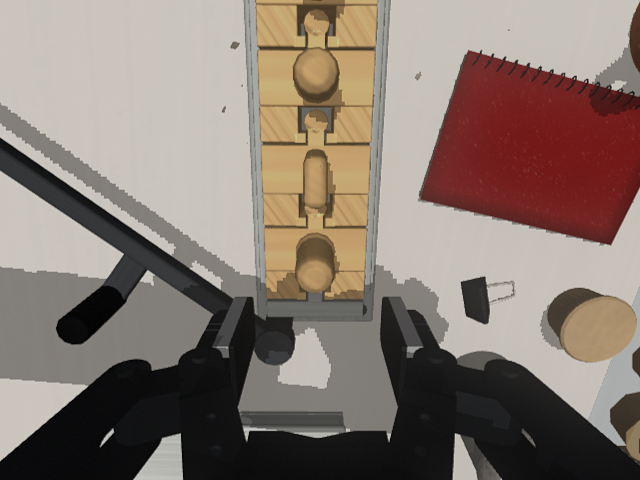

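View pics/t12.png

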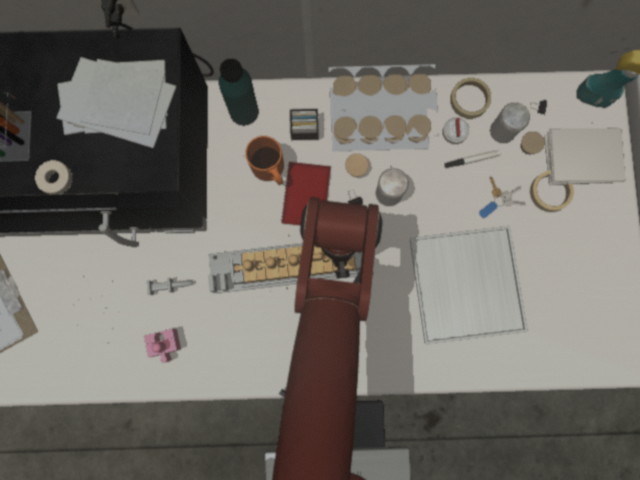

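```bash
python3 -c "
from h import *
for n,(u,v) in dict(k5=(316,275),k3=(316,74)).items(): print(n,ray('w12',u,v,.097))
"
```

```text
k5 [ 0.57774219 -0.01309797  0.097     ]
k3 [0.5685477 0.082478  0.097    ]
```

Emit:
{"fn": "drive_tool", "kwargs": {"series": [{"x": 0.8, "y": -0.05, "z": 0.08, "ax": 0, "ay": 0, "az": 0}, {"x": 1.6, "y": -0.05, "z": 0.08, "ax": 0, "ay": 0, "az": 0}, {"x": 2.4, "y": -0.05, "z": 0.08, "ax": 0, "ay": 0, "az": 0}, {"x": 3.15, "y": -0.05, "z": 0.08, "ax": 0, "ay": 0, "az": 0}, {"x": 3.15, "y": -0.05, "z": 0.08, "ax": 0, "ay": 0, "az": 0}]}}

```text
time: 10.6
tool_pos: [0.5697, -0.0143, 0.0559]
tool_rot: [0.52, 0.474, 0.526, -0.478]
contact_force: [-0.4, 0.9, -0.9]
gripper_width: 0.598
```

Emit:
{"fn": "drive_tool", "kwargs": {"hand": 0, "series": [{"x": 0, "y": 0, "z": 0, "ax": 0, "ay": 0, "az": 0}, {"x": 0, "y": 0, "z": 0, "ax": 0, "ay": 0, "az": 0}, {"x": 0, "y": 0, "z": 0, "ax": 0, "ay": 0, "az": 0}, {"x": 0, "y": 0, "z": 0, "ax": 0, "ay": 0, "az": 0}, {"x": 0, "y": 0, "z": 0, "ax": 0, "ay": 0, "az": 0}]}}

```text
time: 11.02
tool_pos: [0.5757, -0.0145, 0.0626]
tool_rot: [0.524, 0.476, 0.523, -0.475]
contact_force: [-1.4, -0.3, 4.5]
gripper_width: 0.238
```

```bash
python3 -c "
from h import *
mv([.5756,-.0138,.180],5.5);grab('wrist','w13')
"
```

```text
t11.02 pos [ 0.5757 -0.0145  0.0626] yaw 5.51 w0.238 F [-1.4 -0.3  4.5] | shift [-4.7   0.01 -0.02] turn [ 0.    0.01 -0.02]
```

View pics/w13.png

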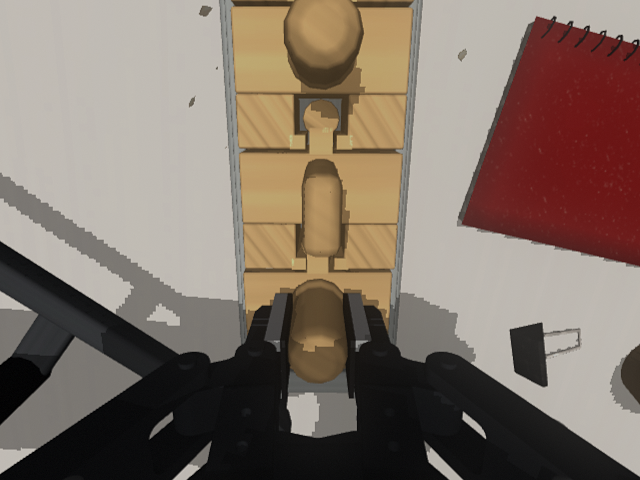

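Emit:
{"fn": "drive_tool", "kwargs": {"series": [{"x": -0.25, "y": 0, "z": 0, "ax": 0, "ay": 0, "az": 0}, {"x": -0.5, "y": 0, "z": 0, "ax": 0, "ay": 0, "az": 0}, {"x": -0.8, "y": 0, "z": 0, "ax": 0, "ay": 0, "az": 0}, {"x": -1.1, "y": 0, "z": 0, "ax": 0, "ay": 0, "az": 0}, {"x": -1.4, "y": 0, "z": 0, "ax": 0, "ay": 0, "az": 0}]}}

```text
time: 11.48
tool_pos: [0.5748, -0.0142, 0.0967]
tool_rot: [0.523, 0.475, 0.523, -0.475]
contact_force: [0.8, 0.1, -1.8]
gripper_width: 0.238
```

Emit:
{"fn": "drive_tool", "kwargs": {"series": [{"x": -0.3, "y": 0, "z": 0, "ax": 0, "ay": 0, "az": 0}, {"x": -0.6, "y": 0, "z": 0, "ax": 0, "ay": 0, "az": 0}, {"x": -1.2, "y": 0, "z": 0, "ax": 0, "ay": 0, "az": 0}, {"x": -2.1, "y": 0, "z": 0, "ax": 0, "ay": 0, "az": 0}, {"x": -3.0, "y": 0, "z": 0, "ax": 0, "ay": 0, "az": 0}]}}

```text
time: 11.9
tool_pos: [0.5737, -0.0141, 0.171]
tool_rot: [0.523, 0.475, 0.524, -0.476]
contact_force: [0.4, 0.2, -1.1]
gripper_width: 0.24
```

```bash
python3 -c "
from h import *
mv([.5756,-.0138,.180],5.5);grab('wrist','w14');grab('top','t14')
"
```

```text
t11.90 pos [ 0.5737 -0.0141  0.171 ] yaw 5.50 w0.240 F [ 0.4  0.2 -1.1] | shift [-0.36  0.07 -0.01] turn [ 0.   -0.01  0.03]
```

View pics/w14.png

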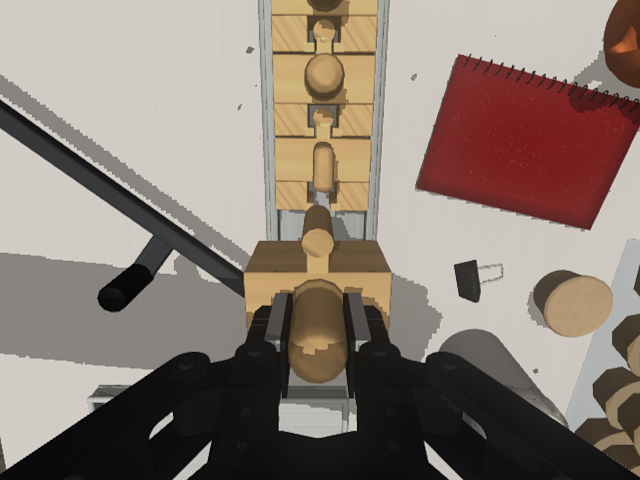

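View pics/t14.png

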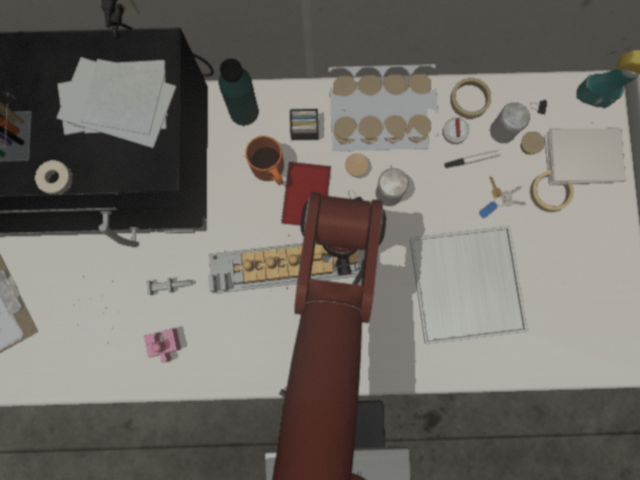

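Emit:
{"fn": "drive_tool", "kwargs": {"series": [{"x": 0, "y": -0.1, "z": 0.8, "ax": 0, "ay": 0, "az": 0}, {"x": 0, "y": -0.3, "z": 2.2, "ax": 0, "ay": 0, "az": 0}, {"x": 0, "y": -0.5, "z": 3.8, "ax": 0, "ay": 0, "az": 0}, {"x": 0, "y": -0.7, "z": 5.4, "ax": 0, "ay": 0, "az": 0}, {"x": 0, "y": -0.8, "z": 7.0, "ax": 0, "ay": 0, "az": 0}]}}

```text
time: 12.42
tool_pos: [0.5704, -0.1915, 0.1694]
tool_rot: [0.523, 0.475, 0.524, -0.476]
contact_force: [1.6, 1.7, -1.4]
gripper_width: 0.239
```

Emit:
{"fn": "drive_tool", "kwargs": {"series": [{"x": 0, "y": -0.2, "z": 1.6, "ax": 0, "ay": 0, "az": 0}, {"x": 0, "y": -0.4, "z": 3.2, "ax": 0, "ay": 0, "az": 0}, {"x": 0, "y": -0.6, "z": 4.8, "ax": 0, "ay": 0, "az": 0}, {"x": 0, "y": -0.7, "z": 6.2, "ax": 0, "ay": 0, "az": 0}, {"x": 0, "y": -0.77, "z": 6.67, "ax": 0, "ay": 0, "az": 0}]}}

```text
time: 12.83
tool_pos: [0.5671, -0.3626, 0.1692]
tool_rot: [0.522, 0.476, 0.523, -0.477]
contact_force: [-0.5, 0.1, -2.3]
gripper_width: 0.243
```

```bash
python3 -c "
from h import *
mv([.5673,-.358,.0598],5.5);grab('wrist','w15');grab('top','t15')
"
```

```text
t12.83 pos [ 0.5671 -0.3626  0.1692] yaw 5.28 w0.243 F [-0.5  0.1 -2.3] | shift [ 4.38  0.03 -0.19] turn [-0.04  0.01  0.02]
```

View pics/w15.png

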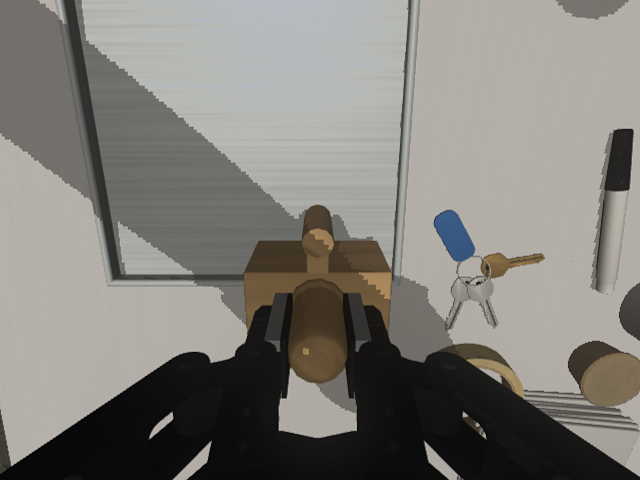

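View pics/t15.png

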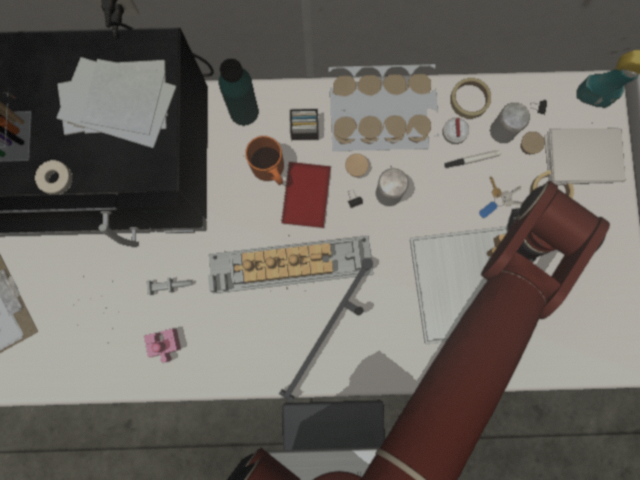

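```bash
python3 -c "
from h import *
a=ray('w15',400,284,.021);b=ray('w15',108,285,.021);print(a,b,np.linalg.norm(a-b),np.degrees(np.arctan2(*(a-b)[[1,0]])))
"
```

```text
[ 0.63993977 -0.41133134  0.021     ] [ 0.40111629 -0.43421486  0.021     ] 0.2399172907655247 5.473241333597572
```

Emit:
{"fn": "drive_tool", "kwargs": {"series": [{"x": 0.8, "y": 0.08, "z": -0.25, "ax": 0, "ay": 0, "az": 0}, {"x": 2.0, "y": 0.08, "z": -0.25, "ax": 0, "ay": 0, "az": 0}, {"x": 3.2, "y": 0.08, "z": -0.25, "ax": 0, "ay": 0, "az": 0}, {"x": 4.0, "y": 0.08, "z": -0.25, "ax": 0, "ay": 0, "az": 0}, {"x": 4.2, "y": 0.08, "z": -0.25, "ax": 0, "ay": 0, "az": 0}]}}

```text
time: 13.35
tool_pos: [0.567, -0.3473, 0.0596]
tool_rot: [0.52, 0.475, 0.528, -0.475]
contact_force: [-0.5, 1.2, -1.9]
gripper_width: 0.237
```

Emit:
{"fn": "drive_tool", "kwargs": {"series": [{"x": 0.1, "y": 0, "z": 0, "ax": 0, "ay": 0, "az": 0}, {"x": 0.15, "y": 0, "z": 0, "ax": 0, "ay": 0, "az": 0}, {"x": 0.15, "y": 0, "z": 0, "ax": 0, "ay": 0, "az": 0}]}}

```text
time: 13.6
tool_pos: [0.571, -0.3519, 0.0639]
tool_rot: [0.525, 0.475, 0.523, -0.475]
contact_force: [0.4, 0.3, -2.0]
gripper_width: 0.238
```

```bash
python3 -c "
from h import *
mv([.5692,-.3548,.0598],5.5);grab('wrist','w16')
"
```

```text
t13.60 pos [ 0.571  -0.3519  0.0639] yaw 5.54 w0.238 F [ 0.4  0.3 -2. ] | shift [ 0.16 -0.08  0.11] turn [ 0.01  0.02 -0.02]
```

View pics/w16.png

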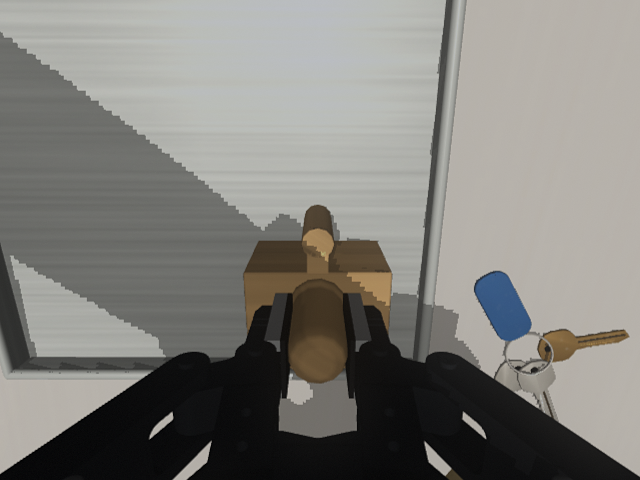

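Emit:
{"fn": "drive_tool", "kwargs": {"series": [{"x": 0.1, "y": -0.05, "z": 0.05, "ax": 0, "ay": 0, "az": 0}, {"x": 0.2, "y": -0.05, "z": 0.05, "ax": 0, "ay": 0, "az": 0}, {"x": 0.2, "y": -0.05, "z": 0.05, "ax": 0, "ay": 0, "az": 0}]}}

```text
time: 13.9
tool_pos: [0.5691, -0.3535, 0.0577]
tool_rot: [0.524, 0.476, 0.523, -0.475]
contact_force: [0.1, 0.5, -0.6]
gripper_width: 0.241
```

Emit:
{"fn": "drive_tool", "kwargs": {"hand": 0.6, "series": [{"x": 0, "y": 0, "z": 0, "ax": 0, "ay": 0, "az": 0}, {"x": 0, "y": 0, "z": 0, "ax": 0, "ay": 0, "az": 0}, {"x": 0, "y": 0, "z": 0, "ax": 0, "ay": 0, "az": 0}, {"x": 0, "y": 0, "z": 0, "ax": 0, "ay": 0, "az": 0}]}}

```text
time: 14.23
tool_pos: [0.569, -0.3533, 0.0575]
tool_rot: [0.524, 0.475, 0.523, -0.475]
contact_force: [0.5, 0.1, 0.2]
gripper_width: 0.598
```

Emit:
{"fn": "drive_tool", "kwargs": {"series": [{"x": -0.7, "y": 0, "z": 0, "ax": 0, "ay": 0, "az": 0}, {"x": -1.8, "y": 0, "z": 0, "ax": 0, "ay": 0, "az": 0}, {"x": -3.0, "y": 0, "z": 0, "ax": 0, "ay": 0, "az": 0}, {"x": -3.2, "y": 0, "z": -1.2, "ax": 0, "ay": 0, "az": 0}, {"x": -3.2, "y": 0, "z": -2.4, "ax": 0, "ay": 0, "az": 0}]}}

```text
time: 14.65
tool_pos: [0.565, -0.2953, 0.1418]
tool_rot: [0.526, 0.476, 0.52, -0.476]
contact_force: [0.7, 0.4, 0.2]
gripper_width: 0.6
```

```bash
python3 -c "
from h import *
mv([.567,.0845,.140],5.5);grab('wrist','w17')
"
```

```text
t14.65 pos [ 0.565  -0.2953  0.1418] yaw 5.37 w0.600 F [0.7 0.4 0.2] | shift [ 1.000e-02  1.500e+00 -1.512e+01] turn [-0.03  0.06 -0.07]
```

View pics/w17.png

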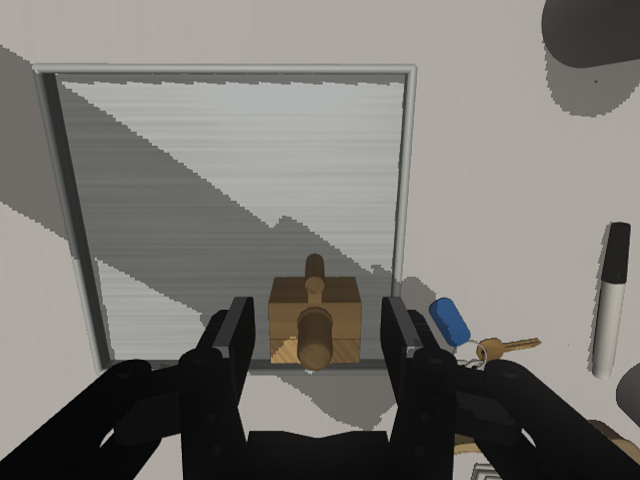

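Emit:
{"fn": "drive_tool", "kwargs": {"series": [{"x": 0, "y": 0.15, "z": -1.6, "ax": 0, "ay": 0, "az": 0}, {"x": 0, "y": 0.3, "z": -3.2, "ax": 0, "ay": 0, "az": 0}, {"x": 0, "y": 0.5, "z": -4.8, "ax": 0, "ay": 0, "az": 0}, {"x": 0, "y": 0.7, "z": -6.4, "ax": 0, "ay": 0, "az": 0}, {"x": 0, "y": 0.85, "z": -8.0, "ax": 0, "ay": 0, "az": 0}]}}

```text
time: 15.12
tool_pos: [0.5648, -0.0906, 0.1372]
tool_rot: [0.523, 0.476, 0.523, -0.475]
contact_force: [1.0, -0.3, -0.6]
gripper_width: 0.598
```

Emit:
{"fn": "drive_tool", "kwargs": {"series": [{"x": 0, "y": 0.15, "z": -1.6, "ax": 0, "ay": 0, "az": 0}, {"x": 0, "y": 0.3, "z": -3.2, "ax": 0, "ay": 0, "az": 0}, {"x": 0, "y": 0.5, "z": -4.8, "ax": 0, "ay": 0, "az": 0}, {"x": 0, "y": 0.7, "z": -6.2, "ax": 0, "ay": 0, "az": 0}, {"x": 0, "y": 0.75, "z": -7.0, "ax": 0, "ay": 0, "az": 0}]}}

```text
time: 15.53
tool_pos: [0.5666, 0.0871, 0.1373]
tool_rot: [0.524, 0.475, 0.524, -0.474]
contact_force: [-0.6, -0.4, 0.3]
gripper_width: 0.598
```

Emit:
{"fn": "drive_tool", "kwargs": {"series": [{"x": 0, "y": 0, "z": 0, "ax": 0, "ay": 0, "az": 0}, {"x": 0, "y": 0, "z": 0, "ax": 0, "ay": 0, "az": 0}, {"x": 0, "y": 0, "z": 0, "ax": 0, "ay": 0, "az": 0}]}}

```text
time: 15.78
tool_pos: [0.5669, 0.083, 0.137]
tool_rot: [0.523, 0.475, 0.523, -0.476]
contact_force: [0.6, -1.1, -0.5]
gripper_width: 0.603
```

```bash
python3 -c "
from h import *
mv([.567,.0845,.060],5.5);grab('wrist','w18')
"
```

```text
t15.78 pos [0.5669 0.083  0.137 ] yaw 5.50 w0.603 F [ 0.6 -1.1 -0.5] | shift [ 3.08  0.01 -0.06] turn [-0.    0.01  0.  ]
```

View pics/w18.png

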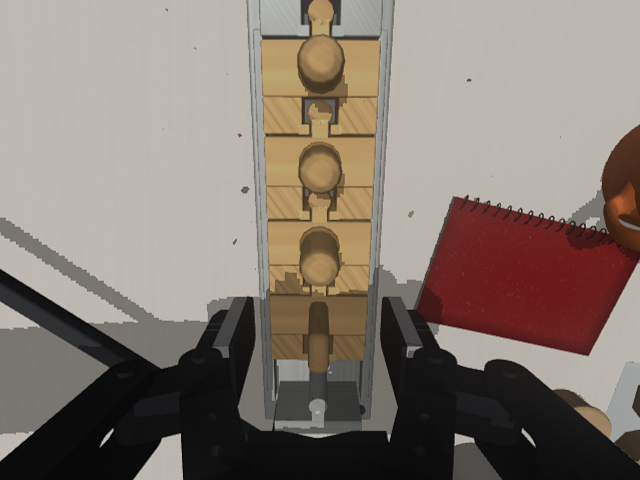

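```bash
python3 -c "
from h import *
for u,v in ((320,266),(320,160),(320,60)): print(ray('w18',u,v,.097))
"
```

```text
[0.56820402 0.08756035 0.097     ]
[0.56304794 0.14030531 0.097     ]
[0.55891091 0.18262587 0.097     ]
```

Emit:
{"fn": "drive_tool", "kwargs": {"series": [{"x": 0.7, "y": 0.04, "z": -0.1, "ax": 0, "ay": 0, "az": 0}, {"x": 1.5, "y": 0.04, "z": -0.1, "ax": 0, "ay": 0, "az": 0}, {"x": 2.3, "y": 0.04, "z": -0.1, "ax": 0, "ay": 0, "az": 0}, {"x": 3.05, "y": 0.04, "z": -0.1, "ax": 0, "ay": 0, "az": 0}, {"x": 3.05, "y": 0.04, "z": -0.1, "ax": 0, "ay": 0, "az": 0}]}}

```text
time: 16.25
tool_pos: [0.5645, 0.0846, 0.0563]
tool_rot: [0.521, 0.474, 0.525, -0.478]
contact_force: [-1.0, -0.1, -0.7]
gripper_width: 0.601
```

Emit:
{"fn": "drive_tool", "kwargs": {"hand": 0, "series": [{"x": 0, "y": 0, "z": 0, "ax": 0, "ay": 0, "az": 0}, {"x": 0, "y": 0, "z": 0, "ax": 0, "ay": 0, "az": 0}, {"x": 0, "y": 0, "z": 0, "ax": 0, "ay": 0, "az": 0}, {"x": 0, "y": 0, "z": 0, "ax": 0, "ay": 0, "az": 0}, {"x": 0, "y": 0, "z": 0, "ax": 0, "ay": 0, "az": 0}]}}

```text
time: 16.67
tool_pos: [0.5689, 0.0861, 0.0626]
tool_rot: [0.524, 0.476, 0.523, -0.475]
contact_force: [0.4, -1.1, 2.2]
gripper_width: 0.242
```

```bash
python3 -c "
from h import *
mv([.5675,.0857,.060],5.5)
"
```

```text
t16.67 pos [0.5689 0.0861 0.0626] yaw 5.51 w0.242 F [ 0.4 -1.1  2.2] | shift [ 0.1  -0.06  0.01] turn [ 0.    0.01 -0.03]
```

Emit:
{"fn": "drive_tool", "kwargs": {"series": [{"x": -0.25, "y": 0, "z": 0, "ax": 0, "ay": 0, "az": 0}, {"x": -0.5, "y": 0, "z": 0, "ax": 0, "ay": 0, "az": 0}, {"x": -0.8, "y": 0, "z": 0, "ax": 0, "ay": 0, "az": 0}, {"x": -1.1, "y": 0, "z": 0, "ax": 0, "ay": 0, "az": 0}, {"x": -1.4, "y": 0, "z": 0, "ax": 0, "ay": 0, "az": 0}]}}

```text
time: 17.08
tool_pos: [0.5677, 0.0864, 0.0969]
tool_rot: [0.524, 0.475, 0.523, -0.475]
contact_force: [0.1, 0.2, -1.6]
gripper_width: 0.241
```

Emit:
{"fn": "drive_tool", "kwargs": {"series": [{"x": -0.3, "y": 0, "z": 0, "ax": 0, "ay": 0, "az": 0}, {"x": -0.6, "y": 0, "z": 0, "ax": 0, "ay": 0, "az": 0}, {"x": -1.2, "y": 0, "z": 0, "ax": 0, "ay": 0, "az": 0}, {"x": -2.1, "y": 0, "z": 0, "ax": 0, "ay": 0, "az": 0}, {"x": -3.1, "y": 0, "z": 0, "ax": 0, "ay": 0, "az": 0}]}}

```text
time: 17.5
tool_pos: [0.5666, 0.0863, 0.1732]
tool_rot: [0.523, 0.475, 0.524, -0.476]
contact_force: [1.5, 0.4, -2.2]
gripper_width: 0.243
```

```bash
python3 -c "
from h import *
mv([.558,-.2544,.170],5.5);grab('wrist','w19');grab('top','t19')
for u,v in [(411,238),(512,228),(524,331),(425,341)]: print('pan',ray('t14',u,v,.021).round(4))
"
```

```text
t17.50 pos [0.5666 0.0863 0.1732] yaw 5.51 w0.243 F [ 1.5  0.4 -2.2] | shift [ 0.13 -1.65 13.53] turn [ 0.   -0.    0.03]
pan [ 0.6156 -0.1844  0.021 ]
pan [ 0.6323 -0.4183  0.021 ]
pan [ 0.3971 -0.4274  0.021 ]
pan [ 0.3815 -0.204   0.021 ]
```

View pics/w19.png

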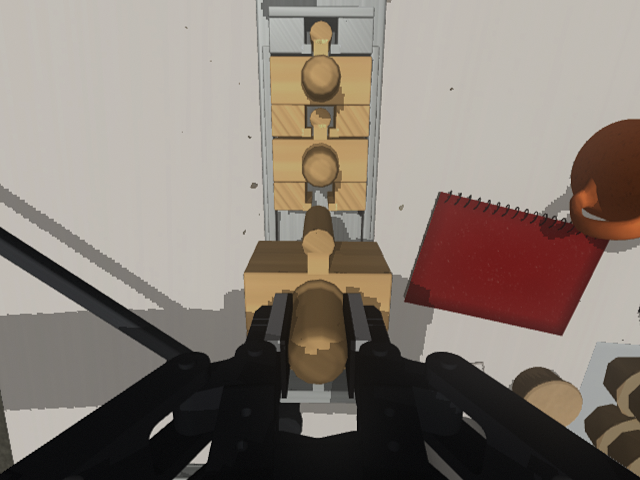

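View pics/t19.png

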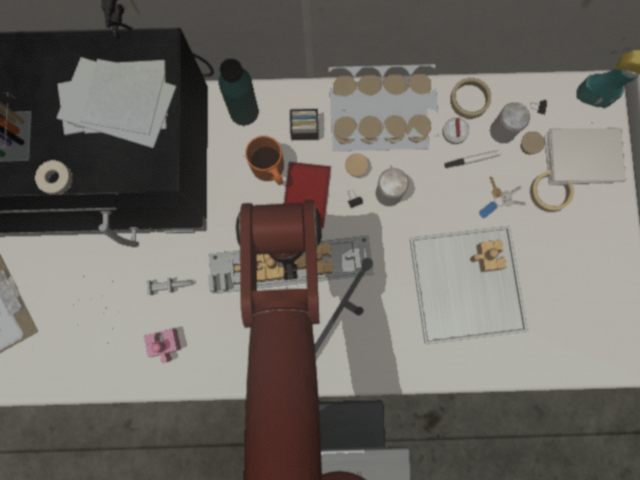

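Emit:
{"fn": "drive_tool", "kwargs": {"series": [{"x": 0, "y": -0.1, "z": 0.8, "ax": 0, "ay": 0, "az": 0}, {"x": 0, "y": -0.3, "z": 2.2, "ax": 0, "ay": 0, "az": 0}, {"x": 0, "y": -0.5, "z": 3.8, "ax": 0, "ay": 0, "az": 0}, {"x": 0, "y": -0.7, "z": 5.4, "ax": 0, "ay": 0, "az": 0}, {"x": 0, "y": -0.8, "z": 7.0, "ax": 0, "ay": 0, "az": 0}]}}

```text
time: 18.02
tool_pos: [0.5635, -0.0911, 0.1725]
tool_rot: [0.523, 0.475, 0.524, -0.475]
contact_force: [1.4, -0.5, -0.8]
gripper_width: 0.241
```

Emit:
{"fn": "drive_tool", "kwargs": {"series": [{"x": 0, "y": -0.2, "z": 1.6, "ax": 0, "ay": 0, "az": 0}, {"x": 0, "y": -0.4, "z": 3.2, "ax": 0, "ay": 0, "az": 0}, {"x": 0, "y": -0.6, "z": 4.8, "ax": 0, "ay": 0, "az": 0}, {"x": 0, "y": -0.8, "z": 6.0, "ax": 0, "ay": 0, "az": 0}, {"x": 0, "y": -0.8, "z": 6.4, "ax": 0, "ay": 0, "az": 0}]}}

```text
time: 18.43
tool_pos: [0.5587, -0.2552, 0.1724]
tool_rot: [0.522, 0.476, 0.523, -0.477]
contact_force: [-1.2, -0.9, -1.3]
gripper_width: 0.238
```

Emit:
{"fn": "drive_tool", "kwargs": {"series": [{"x": 0.8, "y": 0, "z": 0, "ax": 0, "ay": 0, "az": 0}, {"x": 1.8, "y": 0, "z": 0, "ax": 0, "ay": 0, "az": 0}, {"x": 2.6, "y": 0, "z": 0, "ax": 0, "ay": 0, "az": 0}, {"x": 2.8, "y": 0, "z": 0, "ax": 0, "ay": 0, "az": 0}, {"x": 2.8, "y": 0, "z": 0, "ax": 0, "ay": 0, "az": 0}]}}

```text
time: 18.85
tool_pos: [0.5582, -0.2495, 0.1002]
tool_rot: [0.521, 0.475, 0.526, -0.476]
contact_force: [-0.1, 0.1, -2.2]
gripper_width: 0.239
```

```bash
python3 -c "
from h import *
mv([.5592,-.2512,.058],5.5);grab('wrist','w20')
"
```

```text
t18.85 pos [ 0.5582 -0.2495  0.1002] yaw 5.53 w0.239 F [-0.1  0.1 -2.2] | shift [1.69 0.04 0.08] turn [ 0.01 -0.04  0.05]
```

View pics/w20.png

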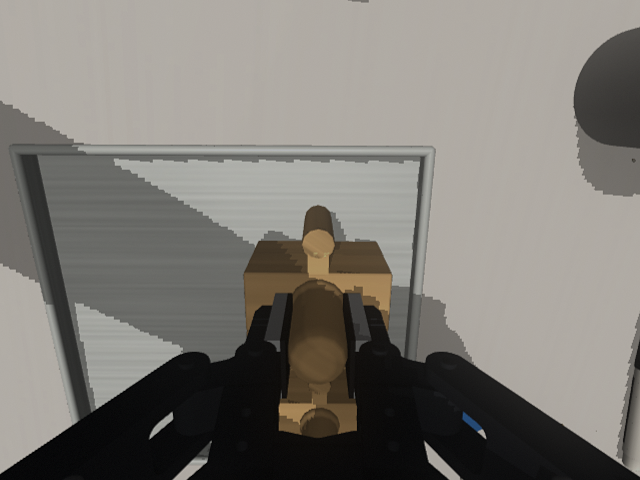

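Emit:
{"fn": "drive_tool", "kwargs": {"series": [{"x": 0.6, "y": 0, "z": 0.05, "ax": 0, "ay": 0, "az": 0}, {"x": 1.2, "y": 0, "z": 0.05, "ax": 0, "ay": 0, "az": 0}, {"x": 1.6, "y": 0, "z": 0.05, "ax": 0, "ay": 0, "az": 0}, {"x": 1.75, "y": 0, "z": 0.05, "ax": 0, "ay": 0, "az": 0}, {"x": 1.75, "y": 0, "z": 0.05, "ax": 0, "ay": 0, "az": 0}]}}

```text
time: 19.32
tool_pos: [0.56, -0.2519, 0.0593]
tool_rot: [0.523, 0.475, 0.524, -0.475]
contact_force: [-0.6, 0.4, -2.6]
gripper_width: 0.237
```

Emit:
{"fn": "drive_tool", "kwargs": {"series": [{"x": 0, "y": 0, "z": 0, "ax": 0, "ay": 0, "az": 0}, {"x": 0, "y": 0, "z": 0, "ax": 0, "ay": 0, "az": 0}]}}

```text
time: 19.48
tool_pos: [0.561, -0.2527, 0.061]
tool_rot: [0.524, 0.476, 0.523, -0.475]
contact_force: [-0.2, 0.6, -1.7]
gripper_width: 0.238
```

```bash
python3 -c "
from h import *
mv([.5592,-.2512,.058],5.5)
"
```

```text
t19.48 pos [ 0.561  -0.2527  0.061 ] yaw 5.52 w0.238 F [-0.2  0.6 -1.7] | shift [ 0.12 -0.07 -0.07] turn [ 0.    0.01 -0.02]
```

Emit:
{"fn": "drive_tool", "kwargs": {"series": [{"x": 0.1, "y": 0, "z": 0, "ax": 0, "ay": 0, "az": 0}, {"x": 0.14, "y": 0, "z": 0, "ax": 0, "ay": 0, "az": 0}, {"x": 0.14, "y": 0, "z": 0, "ax": 0, "ay": 0, "az": 0}]}}

```text
time: 19.73
tool_pos: [0.5609, -0.2528, 0.0576]
tool_rot: [0.524, 0.476, 0.523, -0.475]
contact_force: [-1.3, 0.0, 3.3]
gripper_width: 0.24
```

Emit:
{"fn": "drive_tool", "kwargs": {"hand": 0.6, "series": [{"x": 0, "y": 0, "z": 0, "ax": 0, "ay": 0, "az": 0}, {"x": 0, "y": 0, "z": 0, "ax": 0, "ay": 0, "az": 0}, {"x": 0, "y": 0, "z": 0, "ax": 0, "ay": 0, "az": 0}, {"x": 0, "y": 0, "z": 0, "ax": 0, "ay": 0, "az": 0}]}}

```text
time: 20.07
tool_pos: [0.5601, -0.2522, 0.056]
tool_rot: [0.523, 0.475, 0.523, -0.475]
contact_force: [0.9, -0.8, 0.2]
gripper_width: 0.599
```

Emit:
{"fn": "drive_tool", "kwargs": {"series": [{"x": -0.7, "y": 0, "z": 0, "ax": 0, "ay": 0, "az": 0}, {"x": -1.8, "y": 0, "z": 0, "ax": 0, "ay": 0, "az": 0}, {"x": -3.0, "y": 0, "z": 0, "ax": 0, "ay": 0, "az": 0}, {"x": -3.2, "y": 0, "z": -1.2, "ax": 0, "ay": 0, "az": 0}, {"x": -3.2, "y": 0, "z": -2.4, "ax": 0, "ay": 0, "az": 0}]}}

```text
time: 20.48
tool_pos: [0.5564, -0.194, 0.1403]
tool_rot: [0.525, 0.477, 0.52, -0.475]
contact_force: [-0.6, 0.1, 0.1]
gripper_width: 0.599
```

```bash
python3 -c "
from h import *
mv([.563,.138,.140],5.5);grab('wrist','w21')
"
```

```text
t20.48 pos [ 0.5564 -0.194   0.1403] yaw 5.36 w0.599 F [-0.6  0.1  0.1] | shift [ -0.03   1.5  -13.2 ] turn [-0.03  0.04 -0.07]
```

View pics/w21.png

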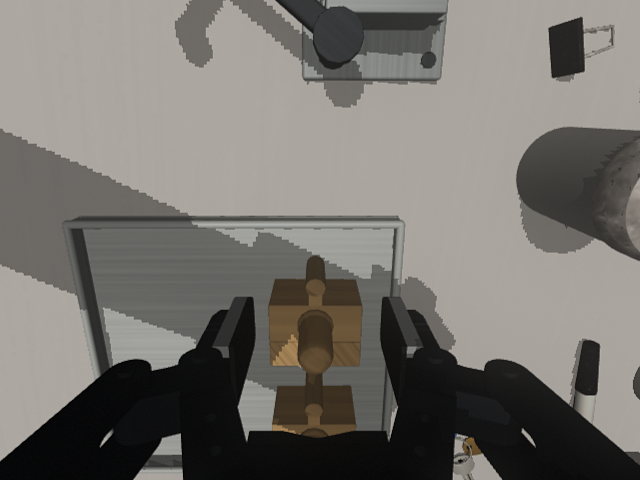

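Emit:
{"fn": "drive_tool", "kwargs": {"series": [{"x": 0, "y": 0.2, "z": -1.6, "ax": 0, "ay": 0, "az": 0}, {"x": 0, "y": 0.4, "z": -3.2, "ax": 0, "ay": 0, "az": 0}, {"x": 0, "y": 0.6, "z": -4.8, "ax": 0, "ay": 0, "az": 0}, {"x": 0, "y": 0.8, "z": -6.4, "ax": 0, "ay": 0, "az": 0}, {"x": 0, "y": 1.0, "z": -8.0, "ax": 0, "ay": 0, "az": 0}]}}

```text
time: 20.95
tool_pos: [0.5596, 0.0107, 0.1359]
tool_rot: [0.523, 0.475, 0.523, -0.475]
contact_force: [0.1, 0.2, -0.1]
gripper_width: 0.597
```

Emit:
{"fn": "drive_tool", "kwargs": {"series": [{"x": 0, "y": 0.2, "z": -1.6, "ax": 0, "ay": 0, "az": 0}, {"x": 0, "y": 0.4, "z": -3.2, "ax": 0, "ay": 0, "az": 0}, {"x": 0, "y": 0.6, "z": -4.5, "ax": 0, "ay": 0, "az": 0}, {"x": 0, "y": 0.64, "z": -5.04, "ax": 0, "ay": 0, "az": 0}, {"x": 0, "y": 0.64, "z": -5.04, "ax": 0, "ay": 0, "az": 0}]}}

```text
time: 21.37
tool_pos: [0.5634, 0.1384, 0.1358]
tool_rot: [0.524, 0.474, 0.525, -0.474]
contact_force: [-0.1, 0.5, -0.6]
gripper_width: 0.6
```

Emit:
{"fn": "drive_tool", "kwargs": {"series": [{"x": 0, "y": 0, "z": 0, "ax": 0, "ay": 0, "az": 0}, {"x": 0, "y": 0, "z": 0, "ax": 0, "ay": 0, "az": 0}]}}

```text
time: 21.53
tool_pos: [0.5638, 0.1347, 0.1358]
tool_rot: [0.523, 0.475, 0.523, -0.476]
contact_force: [0.0, -0.0, -0.3]
gripper_width: 0.599
```

```bash
python3 -c "
from h import *
mv([.564,.1359,.060],5.5);grab('wrist','w22')
"
```

```text
t21.53 pos [0.5638 0.1347 0.1358] yaw 5.46 w0.599 F [ 0.  -0.  -0.3] | shift [ 3.03  0.01 -0.05] turn [-0.01  0.01  0.01]
```

View pics/w22.png

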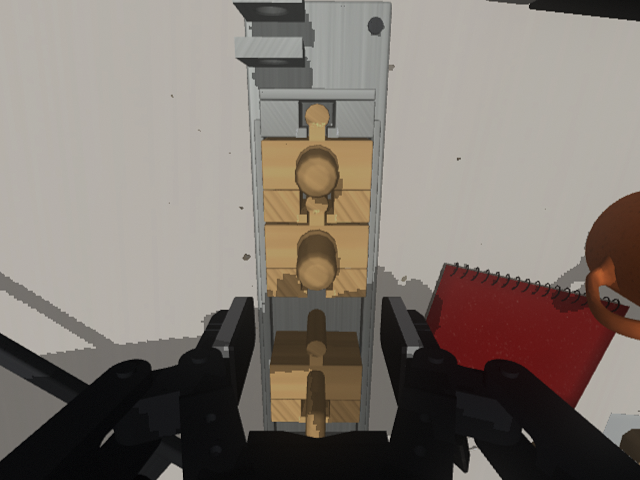

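Emit:
{"fn": "drive_tool", "kwargs": {"series": [{"x": 0.7, "y": 0, "z": -0.04, "ax": 0, "ay": 0, "az": 0}, {"x": 1.5, "y": 0, "z": -0.04, "ax": 0, "ay": 0, "az": 0}, {"x": 2.3, "y": 0, "z": -0.04, "ax": 0, "ay": 0, "az": 0}, {"x": 3.0, "y": 0, "z": -0.04, "ax": 0, "ay": 0, "az": 0}, {"x": 3.0, "y": 0, "z": -0.04, "ax": 0, "ay": 0, "az": 0}]}}

```text
time: 22.0
tool_pos: [0.5608, 0.1349, 0.0567]
tool_rot: [0.521, 0.474, 0.525, -0.478]
contact_force: [-1.1, -1.0, -0.7]
gripper_width: 0.597
```

Emit:
{"fn": "drive_tool", "kwargs": {"hand": 0, "series": [{"x": 0, "y": 0, "z": 0, "ax": 0, "ay": 0, "az": 0}, {"x": 0, "y": 0, "z": 0, "ax": 0, "ay": 0, "az": 0}, {"x": 0, "y": 0, "z": 0, "ax": 0, "ay": 0, "az": 0}, {"x": 0, "y": 0, "z": 0, "ax": 0, "ay": 0, "az": 0}, {"x": 0, "y": 0, "z": 0, "ax": 0, "ay": 0, "az": 0}]}}

```text
time: 22.42
tool_pos: [0.565, 0.1367, 0.0628]
tool_rot: [0.524, 0.476, 0.523, -0.475]
contact_force: [0.7, -2.0, 2.7]
gripper_width: 0.239
```

Emit:
{"fn": "drive_tool", "kwargs": {"series": [{"x": -0.25, "y": 0, "z": 0, "ax": 0, "ay": 0, "az": 0}, {"x": -0.5, "y": 0, "z": 0, "ax": 0, "ay": 0, "az": 0}, {"x": -0.8, "y": 0, "z": 0, "ax": 0, "ay": 0, "az": 0}, {"x": -1.1, "y": 0, "z": 0, "ax": 0, "ay": 0, "az": 0}, {"x": -1.4, "y": 0, "z": 0, "ax": 0, "ay": 0, "az": 0}]}}

```text
time: 22.83
tool_pos: [0.5638, 0.137, 0.0971]
tool_rot: [0.524, 0.475, 0.523, -0.475]
contact_force: [0.9, 0.6, -2.4]
gripper_width: 0.239
```

Emit:
{"fn": "drive_tool", "kwargs": {"series": [{"x": -0.3, "y": 0, "z": 0, "ax": 0, "ay": 0, "az": 0}, {"x": -0.6, "y": 0, "z": 0, "ax": 0, "ay": 0, "az": 0}, {"x": -1.2, "y": 0, "z": 0, "ax": 0, "ay": 0, "az": 0}, {"x": -2.1, "y": 0, "z": 0, "ax": 0, "ay": 0, "az": 0}, {"x": -3.1, "y": 0, "z": 0, "ax": 0, "ay": 0, "az": 0}]}}

```text
time: 23.25
tool_pos: [0.5627, 0.1368, 0.1734]
tool_rot: [0.523, 0.475, 0.524, -0.476]
contact_force: [0.1, 0.7, -1.0]
gripper_width: 0.242
```

```bash
python3 -c "
from h import *
mv([.4577,-.3676,.170],5.5);grab('wrist','w23');grab('top','t23')
"
```

```text
t23.25 pos [0.5627 0.1368 0.1734] yaw 5.51 w0.242 F [ 0.1  0.7 -1. ] | shift [ 0.15 -6.12 19.68] turn [ 0.   -0.    0.03]
```

View pics/w23.png

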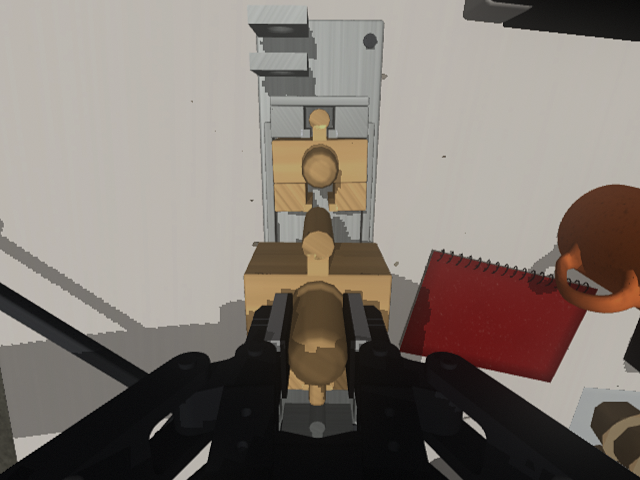

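View pics/t23.png

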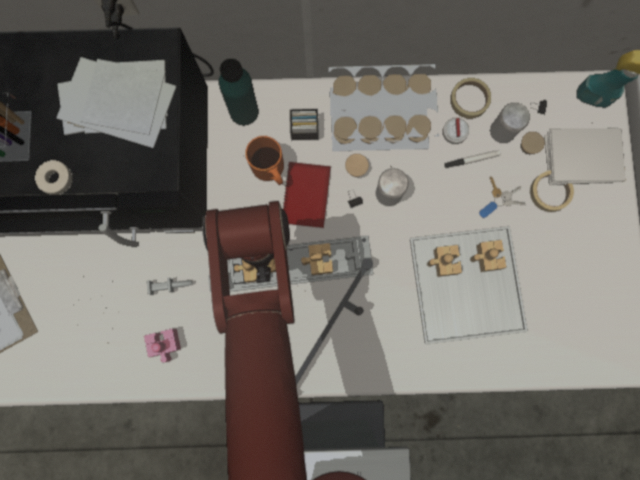

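Emit:
{"fn": "drive_tool", "kwargs": {"series": [{"x": -0.1, "y": -0.2, "z": 0.8, "ax": 0, "ay": 0, "az": 0}, {"x": -0.2, "y": -0.6, "z": 2.2, "ax": 0, "ay": 0, "az": 0}, {"x": -0.2, "y": -1.1, "z": 3.7, "ax": 0, "ay": 0, "az": 0}, {"x": -0.2, "y": -1.6, "z": 5.2, "ax": 0, "ay": 0, "az": 0}, {"x": -0.2, "y": -2.1, "z": 6.7, "ax": 0, "ay": 0, "az": 0}]}}

```text
time: 23.77
tool_pos: [0.5264, -0.0361, 0.1776]
tool_rot: [0.523, 0.475, 0.524, -0.475]
contact_force: [1.4, -0.3, -1.8]
gripper_width: 0.243
```

Emit:
{"fn": "drive_tool", "kwargs": {"series": [{"x": 0, "y": -0.5, "z": 1.5, "ax": 0, "ay": 0, "az": 0}, {"x": 0, "y": -1.0, "z": 3.0, "ax": 0, "ay": 0, "az": 0}, {"x": 0, "y": -1.5, "z": 4.5, "ax": 0, "ay": 0, "az": 0}, {"x": 0, "y": -2.0, "z": 6.0, "ax": 0, "ay": 0, "az": 0}, {"x": 0, "y": -2.4, "z": 7.5, "ax": 0, "ay": 0, "az": 0}]}}

```text
time: 24.18
tool_pos: [0.4844, -0.2287, 0.1776]
tool_rot: [0.523, 0.475, 0.524, -0.475]
contact_force: [0.7, 0.0, -2.6]
gripper_width: 0.24
```

Emit:
{"fn": "drive_tool", "kwargs": {"series": [{"x": 0, "y": -0.5, "z": 1.5, "ax": 0, "ay": 0, "az": 0}, {"x": 0, "y": -1.0, "z": 3.0, "ax": 0, "ay": 0, "az": 0}, {"x": 0, "y": -1.4, "z": 4.4, "ax": 0, "ay": 0, "az": 0}, {"x": 0, "y": -1.52, "z": 5.3, "ax": 0, "ay": 0, "az": 0}, {"x": 0, "y": -1.52, "z": 5.4, "ax": 0, "ay": 0, "az": 0}]}}

```text
time: 24.6
tool_pos: [0.4596, -0.369, 0.1776]
tool_rot: [0.522, 0.476, 0.522, -0.477]
contact_force: [-0.1, 0.6, -2.6]
gripper_width: 0.242
```

Emit:
{"fn": "drive_tool", "kwargs": {"series": [{"x": 0.8, "y": 0, "z": 0, "ax": 0, "ay": 0, "az": 0}, {"x": 1.8, "y": 0, "z": 0, "ax": 0, "ay": 0, "az": 0}, {"x": 2.6, "y": 0, "z": 0, "ax": 0, "ay": 0, "az": 0}, {"x": 2.8, "y": 0, "z": 0, "ax": 0, "ay": 0, "az": 0}, {"x": 2.8, "y": 0, "z": 0, "ax": 0, "ay": 0, "az": 0}]}}

```text
time: 25.02
tool_pos: [0.4596, -0.3632, 0.1054]
tool_rot: [0.521, 0.475, 0.526, -0.475]
contact_force: [0.1, -0.1, -2.4]
gripper_width: 0.242
```

```bash
python3 -c "
from h import *
mv([.4598,-.3654,.058],5.5);grab('wrist','w24')
"
```

```text
t25.02 pos [ 0.4596 -0.3632  0.1054] yaw 5.54 w0.242 F [ 0.1 -0.1 -2.4] | shift [1.9  0.01 0.1 ] turn [ 0.01 -0.06  0.04]
```

View pics/w24.png

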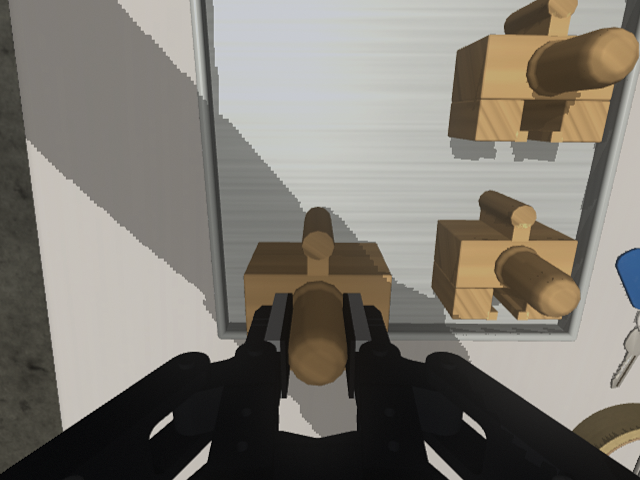

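Emit:
{"fn": "drive_tool", "kwargs": {"series": [{"x": 0.6, "y": 0, "z": 0, "ax": 0, "ay": 0, "az": 0}, {"x": 1.2, "y": 0, "z": 0, "ax": 0, "ay": 0, "az": 0}, {"x": 1.6, "y": 0, "z": 0, "ax": 0, "ay": 0, "az": 0}, {"x": 1.8, "y": 0, "z": 0, "ax": 0, "ay": 0, "az": 0}, {"x": 1.9, "y": 0, "z": 0, "ax": 0, "ay": 0, "az": 0}]}}

```text
time: 25.48
tool_pos: [0.4611, -0.3652, 0.0611]
tool_rot: [0.523, 0.475, 0.523, -0.475]
contact_force: [0.4, -0.3, -2.8]
gripper_width: 0.246
```

Emit:
{"fn": "drive_tool", "kwargs": {"series": [{"x": 0.1, "y": 0, "z": 0, "ax": 0, "ay": 0, "az": 0}, {"x": 0.1, "y": 0, "z": 0, "ax": 0, "ay": 0, "az": 0}, {"x": 0.1, "y": 0, "z": 0, "ax": 0, "ay": 0, "az": 0}]}}

```text
time: 25.73
tool_pos: [0.4614, -0.3657, 0.0594]
tool_rot: [0.524, 0.475, 0.523, -0.475]
contact_force: [-1.0, 0.2, -1.2]
gripper_width: 0.237
```

```bash
python3 -c "
from h import *
mv([.4598,-.3654,.058],5.5)
"
```

```text
t25.73 pos [ 0.4614 -0.3657  0.0594] yaw 5.51 w0.237 F [-1.   0.2 -1.2] | shift [ 0.06 -0.06 -0.02] turn [ 0.    0.01 -0.01]
```

Emit:
{"fn": "drive_tool", "kwargs": {"series": [{"x": 0.06, "y": 0, "z": 0, "ax": 0, "ay": 0, "az": 0}, {"x": 0.06, "y": 0, "z": 0, "ax": 0, "ay": 0, "az": 0}]}}

```text
time: 25.9
tool_pos: [0.4615, -0.3658, 0.0579]
tool_rot: [0.524, 0.475, 0.523, -0.475]
contact_force: [-0.1, 0.5, -1.0]
gripper_width: 0.241
```

Emit:
{"fn": "drive_tool", "kwargs": {"hand": 0.6, "series": [{"x": 0, "y": 0, "z": 0, "ax": 0, "ay": 0, "az": 0}, {"x": 0, "y": 0, "z": 0, "ax": 0, "ay": 0, "az": 0}, {"x": 0, "y": 0, "z": 0, "ax": 0, "ay": 0, "az": 0}, {"x": 0, "y": 0, "z": 0, "ax": 0, "ay": 0, "az": 0}]}}

```text
time: 26.23
tool_pos: [0.4612, -0.3655, 0.0575]
tool_rot: [0.524, 0.475, 0.523, -0.475]
contact_force: [-0.1, -0.1, 0.3]
gripper_width: 0.594
```

Emit:
{"fn": "drive_tool", "kwargs": {"series": [{"x": -0.7, "y": 0, "z": 0, "ax": 0, "ay": 0, "az": 0}, {"x": -1.8, "y": 0, "z": 0, "ax": 0, "ay": 0, "az": 0}, {"x": -3.0, "y": 0, "z": 0, "ax": 0, "ay": 0, "az": 0}, {"x": -3.3, "y": 0.3, "z": -1.2, "ax": 0, "ay": 0, "az": 0}, {"x": -3.3, "y": 0.7, "z": -2.6, "ax": 0, "ay": 0, "az": 0}]}}

```text
time: 26.65
tool_pos: [0.474, -0.3015, 0.1444]
tool_rot: [0.526, 0.476, 0.52, -0.476]
contact_force: [1.4, 1.0, -0.5]
gripper_width: 0.602
```

```bash
python3 -c "
from h import *
mv([.5602,.1865,.140],5.5);grab('wrist','w25')
"
```

```text
t26.65 pos [ 0.474  -0.3015  0.1444] yaw 5.31 w0.602 F [ 1.4  1.  -0.5] | shift [  0.09   5.24 -19.12] turn [-0.04  0.07 -0.07]
```

View pics/w25.png

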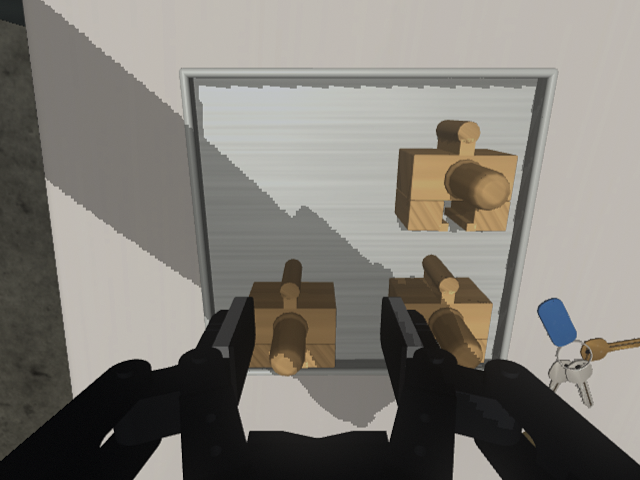

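Emit:
{"fn": "drive_tool", "kwargs": {"series": [{"x": 0, "y": 0.4, "z": -1.5, "ax": 0, "ay": 0, "az": 0}, {"x": 0, "y": 0.8, "z": -3.0, "ax": 0, "ay": 0, "az": 0}, {"x": 0, "y": 1.3, "z": -4.6, "ax": 0, "ay": 0, "az": 0}, {"x": 0, "y": 1.7, "z": -6.2, "ax": 0, "ay": 0, "az": 0}, {"x": 0, "y": 2.2, "z": -7.8, "ax": 0, "ay": 0, "az": 0}]}}

```text
time: 27.12
tool_pos: [0.5079, -0.098, 0.1396]
tool_rot: [0.523, 0.476, 0.523, -0.476]
contact_force: [0.7, -0.2, -0.3]
gripper_width: 0.601
```

Emit:
{"fn": "drive_tool", "kwargs": {"series": [{"x": 0, "y": 0.4, "z": -1.6, "ax": 0, "ay": 0, "az": 0}, {"x": 0, "y": 0.9, "z": -3.2, "ax": 0, "ay": 0, "az": 0}, {"x": 0, "y": 1.4, "z": -4.8, "ax": 0, "ay": 0, "az": 0}, {"x": 0, "y": 1.9, "z": -6.4, "ax": 0, "ay": 0, "az": 0}, {"x": 0, "y": 2.4, "z": -8.0, "ax": 0, "ay": 0, "az": 0}]}}

```text
time: 27.53
tool_pos: [0.5485, 0.1062, 0.1397]
tool_rot: [0.524, 0.475, 0.523, -0.475]
contact_force: [0.9, -0.7, -0.3]
gripper_width: 0.601
```

Emit:
{"fn": "drive_tool", "kwargs": {"series": [{"x": 0, "y": 0.4, "z": -1.6, "ax": 0, "ay": 0, "az": 0}, {"x": 0, "y": 0.76, "z": -2.8, "ax": 0, "ay": 0, "az": 0}, {"x": 0, "y": 0.76, "z": -3.2, "ax": 0, "ay": 0, "az": 0}, {"x": 0, "y": 0.76, "z": -3.2, "ax": 0, "ay": 0, "az": 0}, {"x": 0, "y": 0.76, "z": -3.2, "ax": 0, "ay": 0, "az": 0}]}}

```text
time: 27.95
tool_pos: [0.5594, 0.1853, 0.1393]
tool_rot: [0.524, 0.475, 0.524, -0.476]
contact_force: [-0.2, 0.2, 0.7]
gripper_width: 0.601
```

```bash
python3 -c "
from h import *
mv([.5602,.1865,.060],5.5);grab('wrist','w26')
"
```

```text
t27.95 pos [0.5594 0.1853 0.1393] yaw 5.57 w0.601 F [-0.2  0.2  0.7] | shift [ 3.17  0.04 -0.05] turn [0.01 0.01 0.01]
```

View pics/w26.png

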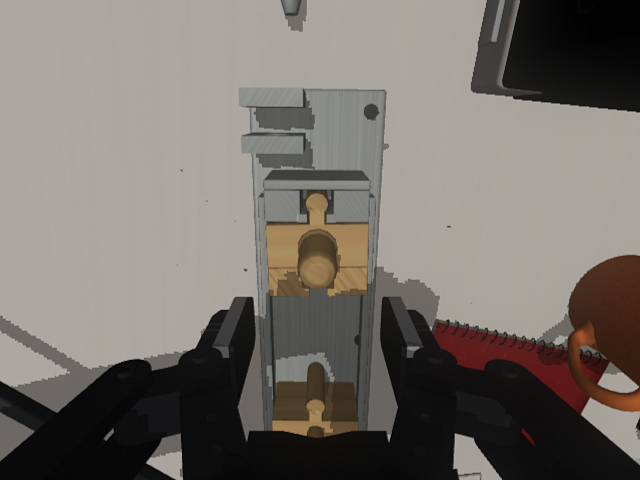

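Emit:
{"fn": "drive_tool", "kwargs": {"series": [{"x": 0.7, "y": 0.02, "z": -0.05, "ax": 0, "ay": 0, "az": 0}, {"x": 1.5, "y": 0.02, "z": -0.05, "ax": 0, "ay": 0, "az": 0}, {"x": 2.3, "y": 0.02, "z": -0.05, "ax": 0, "ay": 0, "az": 0}, {"x": 3.14, "y": 0.02, "z": -0.05, "ax": 0, "ay": 0, "az": 0}, {"x": 3.14, "y": 0.02, "z": -0.05, "ax": 0, "ay": 0, "az": 0}]}}

```text
time: 28.42
tool_pos: [0.5566, 0.1841, 0.0562]
tool_rot: [0.521, 0.473, 0.525, -0.479]
contact_force: [-0.8, -0.7, -0.6]
gripper_width: 0.602
```

Emit:
{"fn": "drive_tool", "kwargs": {"hand": 0, "series": [{"x": 0, "y": 0, "z": 0, "ax": 0, "ay": 0, "az": 0}, {"x": 0, "y": 0, "z": 0, "ax": 0, "ay": 0, "az": 0}, {"x": 0, "y": 0, "z": 0, "ax": 0, "ay": 0, "az": 0}, {"x": 0, "y": 0, "z": 0, "ax": 0, "ay": 0, "az": 0}, {"x": 0, "y": 0, "z": 0, "ax": 0, "ay": 0, "az": 0}]}}

```text
time: 28.83
tool_pos: [0.5606, 0.1864, 0.063]
tool_rot: [0.524, 0.475, 0.523, -0.475]
contact_force: [-5.1, -3.2, 6.5]
gripper_width: 0.241
```

Emit:
{"fn": "drive_tool", "kwargs": {"series": [{"x": -0.25, "y": 0, "z": 0, "ax": 0, "ay": 0, "az": 0}, {"x": -0.5, "y": 0, "z": 0, "ax": 0, "ay": 0, "az": 0}, {"x": -0.8, "y": 0, "z": 0, "ax": 0, "ay": 0, "az": 0}, {"x": -1.1, "y": 0, "z": 0, "ax": 0, "ay": 0, "az": 0}, {"x": -1.4, "y": 0, "z": 0, "ax": 0, "ay": 0, "az": 0}]}}

```text
time: 29.25
tool_pos: [0.5604, 0.1869, 0.0972]
tool_rot: [0.524, 0.476, 0.523, -0.475]
contact_force: [-0.1, -0.5, -2.0]
gripper_width: 0.241
```

Emit:
{"fn": "drive_tool", "kwargs": {"series": [{"x": -0.3, "y": 0, "z": 0, "ax": 0, "ay": 0, "az": 0}, {"x": -0.6, "y": 0, "z": 0, "ax": 0, "ay": 0, "az": 0}, {"x": -1.2, "y": 0, "z": 0, "ax": 0, "ay": 0, "az": 0}, {"x": -2.1, "y": 0, "z": 0, "ax": 0, "ay": 0, "az": 0}, {"x": -3.3, "y": 0, "z": 0, "ax": 0, "ay": 0, "az": 0}]}}

```text
time: 29.67
tool_pos: [0.5584, 0.1868, 0.1774]
tool_rot: [0.522, 0.474, 0.525, -0.477]
contact_force: [-0.7, -0.1, -2.4]
gripper_width: 0.245
```

```bash
python3 -c "
from h import *
mv([.4498,-.2618,.180],5.5);grab('wrist','w27');grab('top','t27')
"
```

```text
t29.67 pos [0.5584 0.1868 0.1774] yaw 5.52 w0.245 F [-0.7 -0.1 -2.4] | shift [-0.08 -6.05 17.44] turn [ 0.   -0.    0.05]
```

View pics/w27.png

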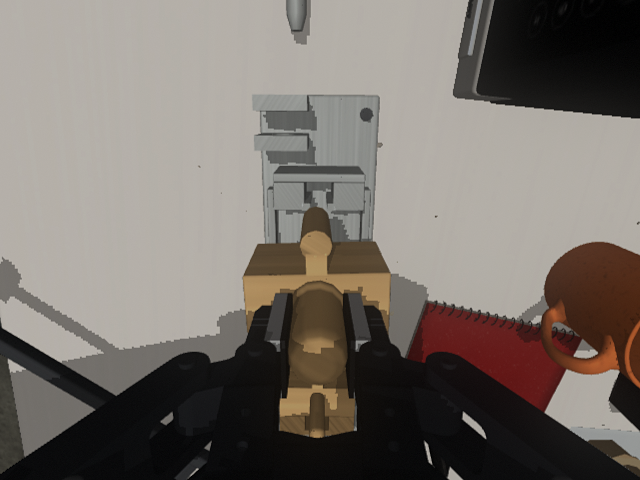

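View pics/t27.png

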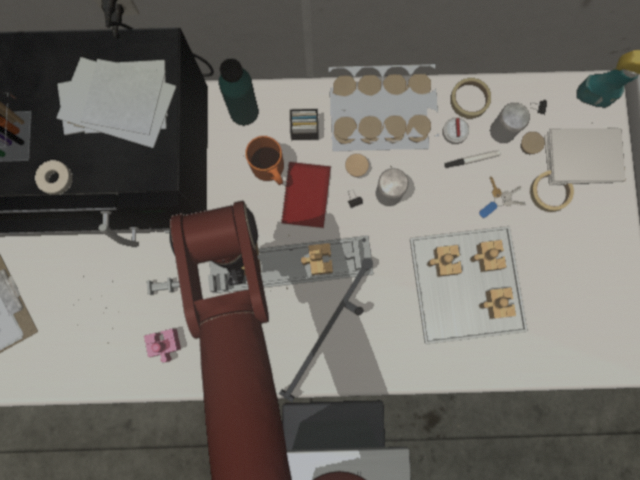

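Emit:
{"fn": "drive_tool", "kwargs": {"series": [{"x": 0, "y": -0.2, "z": 0.8, "ax": 0, "ay": 0, "az": 0}, {"x": 0, "y": -0.6, "z": 2.2, "ax": 0, "ay": 0, "az": 0}, {"x": 0, "y": -1.1, "z": 3.7, "ax": 0, "ay": 0, "az": 0}, {"x": 0, "y": -1.6, "z": 5.2, "ax": 0, "ay": 0, "az": 0}, {"x": 0, "y": -2.1, "z": 6.7, "ax": 0, "ay": 0, "az": 0}]}}

```text
time: 30.18
tool_pos: [0.523, 0.0141, 0.1782]
tool_rot: [0.524, 0.475, 0.524, -0.475]
contact_force: [1.3, 0.1, -0.8]
gripper_width: 0.24
```

Emit:
{"fn": "drive_tool", "kwargs": {"series": [{"x": 0, "y": -0.5, "z": 1.5, "ax": 0, "ay": 0, "az": 0}, {"x": 0, "y": -1.0, "z": 3.0, "ax": 0, "ay": 0, "az": 0}, {"x": 0, "y": -1.5, "z": 4.5, "ax": 0, "ay": 0, "az": 0}, {"x": 0, "y": -2.0, "z": 6.0, "ax": 0, "ay": 0, "az": 0}, {"x": 0, "y": -2.5, "z": 7.5, "ax": 0, "ay": 0, "az": 0}]}}

```text
time: 30.6
tool_pos: [0.4788, -0.1789, 0.1784]
tool_rot: [0.524, 0.476, 0.523, -0.475]
contact_force: [0.9, -0.5, -1.8]
gripper_width: 0.238
```

Emit:
{"fn": "drive_tool", "kwargs": {"series": [{"x": 0, "y": -0.5, "z": 1.4, "ax": 0, "ay": 0, "az": 0}, {"x": 0, "y": -1.0, "z": 2.5, "ax": 0, "ay": 0, "az": 0}, {"x": 0, "y": -1.5, "z": 3.25, "ax": 0, "ay": 0, "az": 0}, {"x": 0, "y": -1.5, "z": 3.25, "ax": 0, "ay": 0, "az": 0}, {"x": 0, "y": -1.5, "z": 3.25, "ax": 0, "ay": 0, "az": 0}]}}

```text
time: 31.02
tool_pos: [0.4497, -0.2625, 0.1782]
tool_rot: [0.523, 0.476, 0.523, -0.476]
contact_force: [0.6, 0.7, -1.4]
gripper_width: 0.237
```

Emit:
{"fn": "drive_tool", "kwargs": {"series": [{"x": 0.8, "y": 0, "z": 0, "ax": 0, "ay": 0, "az": 0}, {"x": 1.8, "y": 0, "z": 0, "ax": 0, "ay": 0, "az": 0}, {"x": 2.6, "y": 0, "z": 0, "ax": 0, "ay": 0, "az": 0}, {"x": 2.8, "y": 0, "z": 0, "ax": 0, "ay": 0, "az": 0}, {"x": 2.8, "y": 0, "z": 0, "ax": 0, "ay": 0, "az": 0}]}}

```text
time: 31.43
tool_pos: [0.4493, -0.2599, 0.1063]
tool_rot: [0.522, 0.475, 0.526, -0.475]
contact_force: [0.1, 0.2, -1.3]
gripper_width: 0.244
```

```bash
python3 -c "
from h import *
mv([.4498,-.2618,.058],5.5);grab('wrist','w28')
"
```

```text
t31.43 pos [ 0.4493 -0.2599  0.1063] yaw 5.60 w0.244 F [ 0.1  0.2 -1.3] | shift [1.93 0.02 0.09] turn [ 0.02 -0.04  0.04]
```

View pics/w28.png

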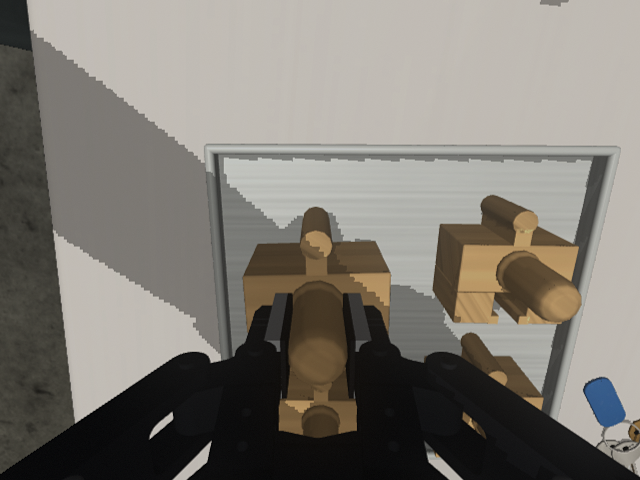

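Emit:
{"fn": "drive_tool", "kwargs": {"series": [{"x": 0.6, "y": 0, "z": 0, "ax": 0, "ay": 0, "az": 0}, {"x": 1.2, "y": 0, "z": 0, "ax": 0, "ay": 0, "az": 0}, {"x": 1.6, "y": 0, "z": 0, "ax": 0, "ay": 0, "az": 0}, {"x": 1.8, "y": 0, "z": 0, "ax": 0, "ay": 0, "az": 0}, {"x": 1.95, "y": 0, "z": 0, "ax": 0, "ay": 0, "az": 0}]}}

```text
time: 31.9
tool_pos: [0.4506, -0.262, 0.0602]
tool_rot: [0.524, 0.475, 0.523, -0.475]
contact_force: [-1.0, -0.4, -0.9]
gripper_width: 0.24
```

Emit:
{"fn": "drive_tool", "kwargs": {"series": [{"x": 0.1, "y": 0, "z": 0, "ax": 0, "ay": 0, "az": 0}, {"x": 0.1, "y": 0, "z": 0, "ax": 0, "ay": 0, "az": 0}, {"x": 0.1, "y": 0, "z": 0, "ax": 0, "ay": 0, "az": 0}]}}

```text
time: 32.15
tool_pos: [0.4507, -0.2624, 0.0582]
tool_rot: [0.524, 0.475, 0.523, -0.475]
contact_force: [0.4, 0.1, -1.4]
gripper_width: 0.238
```

```bash
python3 -c "
from h import *
mv([.4498,-.2618,.058],5.5)
"
```

```text
t32.15 pos [ 0.4507 -0.2624  0.0582] yaw 5.51 w0.238 F [ 0.4  0.1 -1.4] | shift [ 0.01 -0.04 -0.03] turn [ 0.    0.01 -0.01]
```

Emit:
{"fn": "drive_tool", "kwargs": {"hand": 0.6, "series": [{"x": 0, "y": 0, "z": 0, "ax": 0, "ay": 0, "az": 0}, {"x": 0, "y": 0, "z": 0, "ax": 0, "ay": 0, "az": 0}, {"x": 0, "y": 0, "z": 0, "ax": 0, "ay": 0, "az": 0}, {"x": 0, "y": 0, "z": 0, "ax": 0, "ay": 0, "az": 0}]}}

```text
time: 32.48
tool_pos: [0.4504, -0.2622, 0.0578]
tool_rot: [0.524, 0.475, 0.523, -0.475]
contact_force: [0.1, 0.3, -0.3]
gripper_width: 0.602
```

Emit:
{"fn": "drive_tool", "kwargs": {"hand": 0.5, "series": [{"x": -0.7, "y": 0, "z": 0, "ax": 0, "ay": 0, "az": 0}, {"x": -1.8, "y": 0, "z": 0, "ax": 0, "ay": 0, "az": 0}, {"x": -3.0, "y": 0, "z": 0, "ax": 0, "ay": 0, "az": 0}, {"x": -3.4, "y": 0.2, "z": -1.2, "ax": 0, "ay": 0, "az": 0}, {"x": -3.4, "y": 0.3, "z": -2.8, "ax": 0, "ay": 0, "az": 0}]}}

```text
time: 32.9
tool_pos: [0.4537, -0.1942, 0.1475]
tool_rot: [0.526, 0.477, 0.519, -0.476]
contact_force: [0.4, 0.7, -0.8]
gripper_width: 0.499
```

Emit:
{"fn": "drive_tool", "kwargs": {"series": [{"x": 0, "y": 0.15, "z": -1.5, "ax": 0, "ay": 0, "az": 0}, {"x": 0, "y": 0.3, "z": -3.0, "ax": 0, "ay": 0, "az": 0}, {"x": 0, "y": 0.45, "z": -4.6, "ax": 0, "ay": 0, "az": 0}, {"x": 0, "y": 0.54, "z": -5.6, "ax": 0, "ay": 0, "az": 0}, {"x": 0, "y": 0.54, "z": -5.6, "ax": 0, "ay": 0, "az": 0}]}}

```text
time: 33.32
tool_pos: [0.4505, -0.0471, 0.1424]
tool_rot: [0.524, 0.475, 0.525, -0.474]
contact_force: [0.4, 0.2, 1.1]
gripper_width: 0.5
```

Emit:
{"fn": "drive_tool", "kwargs": {"series": [{"x": 0, "y": 0, "z": 0, "ax": 0, "ay": 0, "az": 0}, {"x": 0, "y": 0, "z": 0, "ax": 0, "ay": 0, "az": 0}]}}

```text
time: 33.48
tool_pos: [0.4511, -0.0513, 0.1426]
tool_rot: [0.524, 0.475, 0.523, -0.475]
contact_force: [0.1, 0.2, 0.5]
gripper_width: 0.502
```

```bash
python3 -c "
from h import *
mv([.4514,-.0513,.075],5.5);grab('wrist','w29');grab('top','t29');crop('t29',400,215,140,105,'c29')
"
```

```text
t33.48 pos [ 0.4511 -0.0513  0.1426] yaw 5.52 w0.502 F [0.1 0.2 0.5] | shift [2.7  0.01 0.  ] turn [ 0.    0.01 -0.  ]
5.714285714285714
```

View pics/w29.png

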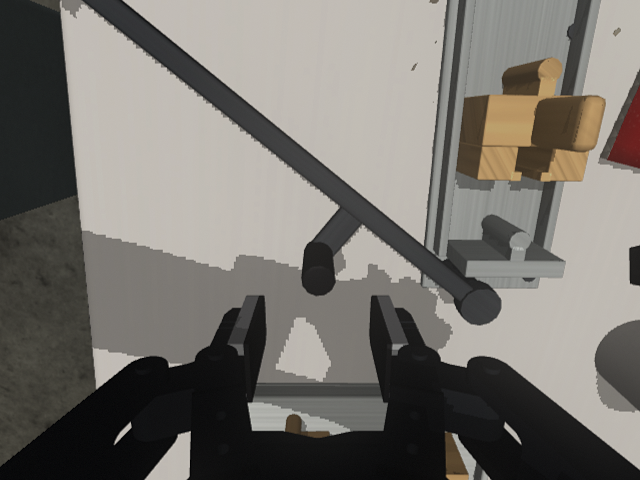

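View pics/t29.png

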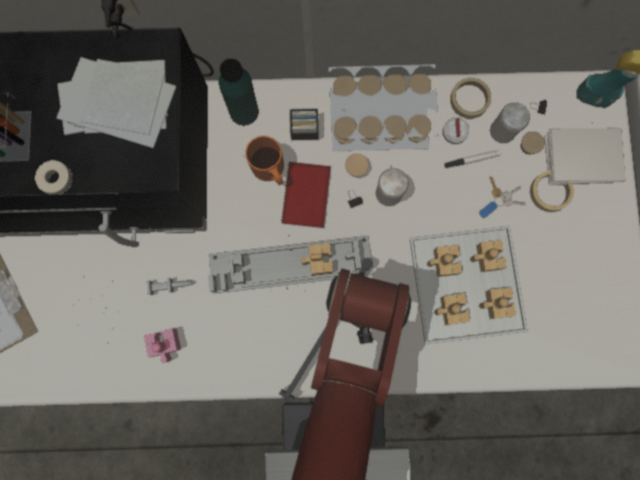

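Emit:
{"fn": "drive_tool", "kwargs": {"series": [{"x": 0.7, "y": 0, "z": 0, "ax": 0, "ay": 0, "az": 0}, {"x": 1.5, "y": 0, "z": 0, "ax": 0, "ay": 0, "az": 0}, {"x": 2.3, "y": 0, "z": 0, "ax": 0, "ay": 0, "az": 0}, {"x": 2.65, "y": 0, "z": 0, "ax": 0, "ay": 0, "az": 0}, {"x": 2.65, "y": 0, "z": 0, "ax": 0, "ay": 0, "az": 0}]}}

```text
time: 34.0
tool_pos: [0.449, -0.0513, 0.0736]
tool_rot: [0.521, 0.475, 0.525, -0.477]
contact_force: [0.2, 0.8, 0.0]
gripper_width: 0.5
```

Emit:
{"fn": "drive_tool", "kwargs": {"hand": 0, "series": [{"x": 0, "y": 0, "z": 0, "ax": 0, "ay": 0, "az": 0}, {"x": 0, "y": 0, "z": 0, "ax": 0, "ay": 0, "az": 0}, {"x": 0, "y": 0, "z": 0, "ax": 0, "ay": 0, "az": 0}, {"x": 0, "y": 0, "z": 0, "ax": 0, "ay": 0, "az": 0}, {"x": 0, "y": 0, "z": 0, "ax": 0, "ay": 0, "az": 0}]}}

```text
time: 34.42
tool_pos: [0.4516, -0.0514, 0.0777]
tool_rot: [0.524, 0.475, 0.523, -0.475]
contact_force: [-3.7, -0.3, 6.7]
gripper_width: 0.19
```

Emit:
{"fn": "drive_tool", "kwargs": {"series": [{"x": 0, "y": 0.13, "z": -0.3, "ax": 0, "ay": 0, "az": 0}, {"x": 0, "y": 0.27, "z": -0.58, "ax": 0, "ay": 0, "az": 0}, {"x": 0, "y": 0.61, "z": -1.12, "ax": 0, "ay": 0, "az": 0}, {"x": 0, "y": 1.04, "z": -1.6, "ax": 0, "ay": 0, "az": 0}, {"x": 0, "y": 1.53, "z": -2.01, "ax": 0, "ay": 0, "az": 0}]}}

```text
time: 34.83
tool_pos: [0.4804, 0.0063, 0.0774]
tool_rot: [0.518, 0.475, 0.528, -0.477]
contact_force: [-21.5, 13.3, 23.9]
gripper_width: 0.187
```

Emit:
{"fn": "drive_tool", "kwargs": {"series": [{"x": 0, "y": 0.25, "z": -0.18, "ax": 0, "ay": 0, "az": 0}, {"x": 0, "y": 0.55, "z": -0.33, "ax": 0, "ay": 0, "az": 0}, {"x": 0, "y": 0.8, "z": -0.45, "ax": 0, "ay": 0, "az": 0}, {"x": 0, "y": 1.0, "z": -0.53, "ax": 0, "ay": 0, "az": 0}, {"x": 0, "y": 1.0, "z": -0.53, "ax": 0, "ay": 0, "az": 0}]}}

```text
time: 35.25
tool_pos: [0.5054, 0.0255, 0.0772]
tool_rot: [0.517, 0.478, 0.529, -0.474]
contact_force: [-15.5, 23.8, 17.2]
gripper_width: 0.186
```

```bash
python3 -c "
from h import *
mv([.5094,.0185,.075],5.5);grab('wrist','w30')
"
```

```text
t35.25 pos [0.5054 0.0255 0.0772] yaw 5.44 w0.186 F [-15.5  23.8  17.2] | shift [0.08 0.14 0.29] turn [-0.01 -0.19  0.08]
```

View pics/w30.png

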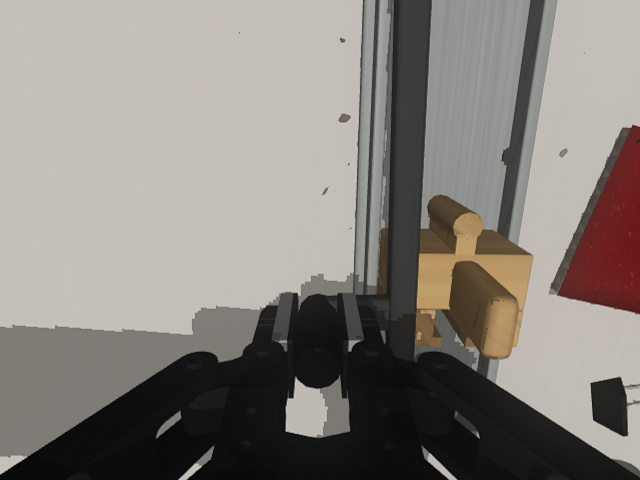

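Emit:
{"fn": "drive_tool", "kwargs": {"series": [{"x": 0, "y": 0.05, "z": 0.15, "ax": 0, "ay": 0, "az": 0}, {"x": 0, "y": 0.1, "z": 0.25, "ax": 0, "ay": 0, "az": 0}, {"x": 0, "y": 0.15, "z": 0.3, "ax": 0, "ay": 0, "az": 0}, {"x": 0, "y": 0.15, "z": 0.3, "ax": 0, "ay": 0, "az": 0}]}}

```text
time: 35.63
tool_pos: [0.5054, 0.0255, 0.0773]
tool_rot: [0.51, 0.48, 0.536, -0.472]
contact_force: [-30.1, 49.7, 31.2]
gripper_width: 0.187
```

```bash
python3 -c "
from h import *
mv([.5094,.0185,.075],5.5);grab('wrist','w31');grab('top','t31');crop('t31',180,230,210,80,'c31')
"
```

```text
t35.63 pos [0.5054 0.0255 0.0773] yaw 5.39 w0.187 F [-30.1  49.7  31.2] | shift [0.08 0.13 0.29] turn [-0.02 -0.39  0.19]
3.8095238095238093
```

View pics/w31.png

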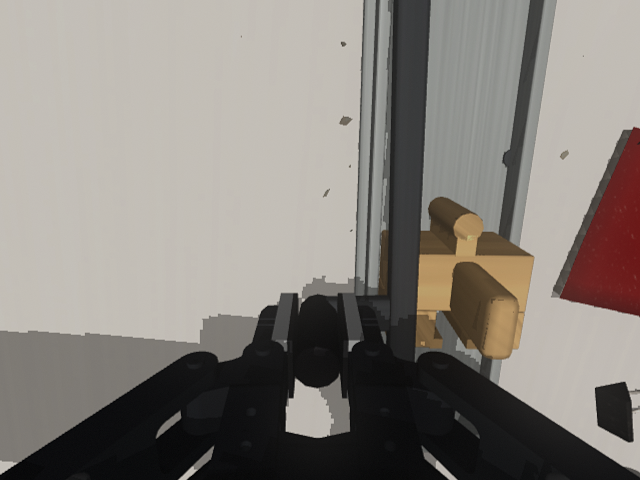

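View pics/c31.png

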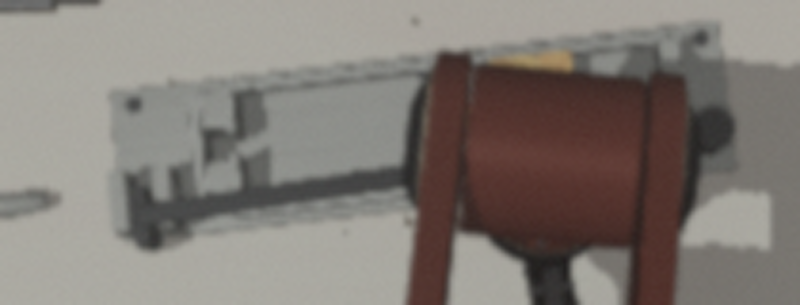

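Emit:
{"fn": "drive_tool", "kwargs": {"series": [{"x": 0, "y": -0.1, "z": -0.3, "ax": 0, "ay": 0, "az": 0}, {"x": 0, "y": -0.2, "z": -0.45, "ax": 0, "ay": 0, "az": 0}, {"x": 0, "y": -0.25, "z": -0.55, "ax": 0, "ay": 0, "az": 0}]}}

```text
time: 35.98
tool_pos: [0.5049, 0.0253, 0.0772]
tool_rot: [0.524, 0.475, 0.523, -0.475]
contact_force: [1.3, -5.7, 0.8]
gripper_width: 0.184
```

Emit:
{"fn": "drive_tool", "kwargs": {"hand": 0.45, "series": [{"x": 0, "y": 0, "z": 0, "ax": 0, "ay": 0, "az": 0}, {"x": 0, "y": 0, "z": 0, "ax": 0, "ay": 0, "az": 0}, {"x": 0, "y": 0, "z": 0, "ax": 0, "ay": 0, "az": 0}, {"x": 0, "y": 0, "z": 0, "ax": 0, "ay": 0, "az": 0}]}}

```text
time: 36.32
tool_pos: [0.5049, 0.024, 0.076]
tool_rot: [0.523, 0.476, 0.523, -0.475]
contact_force: [-0.2, 0.2, -0.3]
gripper_width: 0.446
```

```bash
python3 -c "
from h import *
mv([.5054,.0185,.075],5.5);grab('wrist','w32')
crop('t31',195,260,80,60,'c32')
"
```

```text
t36.32 pos [0.5049 0.024  0.076 ] yaw 5.48 w0.446 F [-0.2  0.2 -0.3] | shift [ 0.04 -0.    0.22] turn [-0. -0. -0.]
10.0
```

View pics/w32.png

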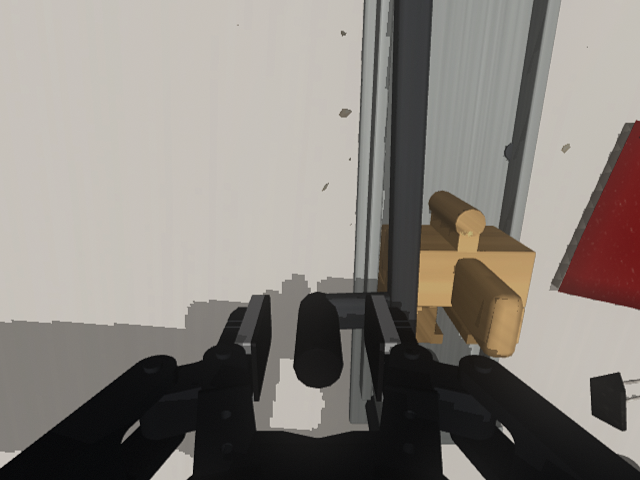

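View pics/c32.png

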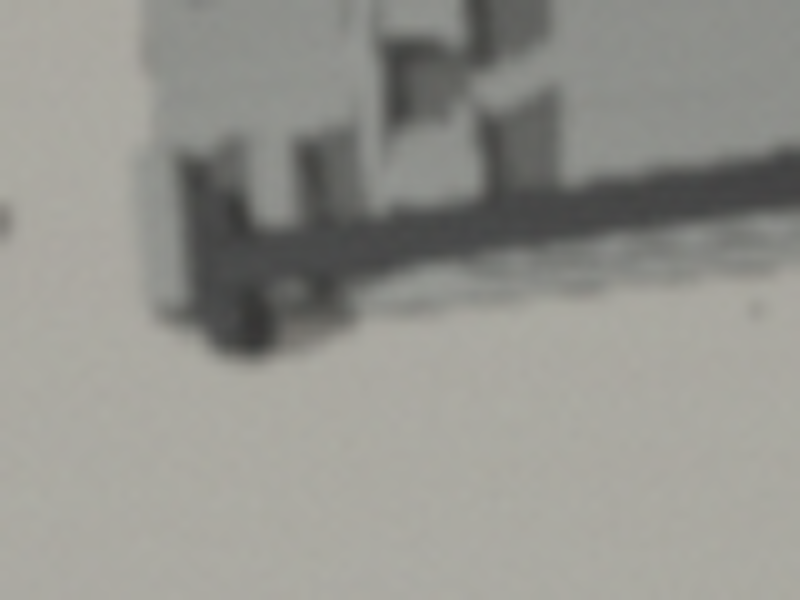

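Emit:
{"fn": "drive_tool", "kwargs": {"hand": 0, "series": [{"x": 0, "y": 0, "z": 0.22, "ax": 0, "ay": 0, "az": 0}, {"x": 0, "y": 0, "z": 0.22, "ax": 0, "ay": 0, "az": 0}, {"x": 0, "y": 0, "z": 0.22, "ax": 0, "ay": 0, "az": 0}, {"x": 0, "y": 0, "z": 0.22, "ax": 0, "ay": 0, "az": 0}, {"x": 0, "y": 0, "z": 0.22, "ax": 0, "ay": 0, "az": 0}]}}

```text
time: 36.78
tool_pos: [0.5056, 0.0179, 0.0762]
tool_rot: [0.524, 0.475, 0.523, -0.476]
contact_force: [1.8, -5.4, -0.9]
gripper_width: 0.187
```

Emit:
{"fn": "drive_tool", "kwargs": {"series": [{"x": 0, "y": 0.05, "z": -0.02, "ax": 0, "ay": 0, "az": 0}, {"x": 0, "y": 0.1, "z": -0.05, "ax": 0, "ay": 0, "az": 0}, {"x": 0, "y": 0.15, "z": -0.07, "ax": 0, "ay": 0, "az": 0}, {"x": 0, "y": 0.2, "z": -0.09, "ax": 0, "ay": 0, "az": 0}, {"x": 0, "y": 0.2, "z": -0.09, "ax": 0, "ay": 0, "az": 0}]}}

```text
time: 37.2
tool_pos: [0.5093, 0.0198, 0.0762]
tool_rot: [0.523, 0.474, 0.523, -0.477]
contact_force: [-4.5, -9.3, 3.2]
gripper_width: 0.183
```

```bash
python3 -c "
from h import *
mv([.5094,.0185,.075],5.5);grab('top','t33')
crop('t33',195,260,80,60,'c33')
"
```

```text
t37.20 pos [0.5093 0.0198 0.0762] yaw 5.42 w0.183 F [-4.5 -9.3  3.2] | shift [0.05 0.   0.05] turn [-0.02  0.04  0.03]
10.0
```

View pics/c33.png

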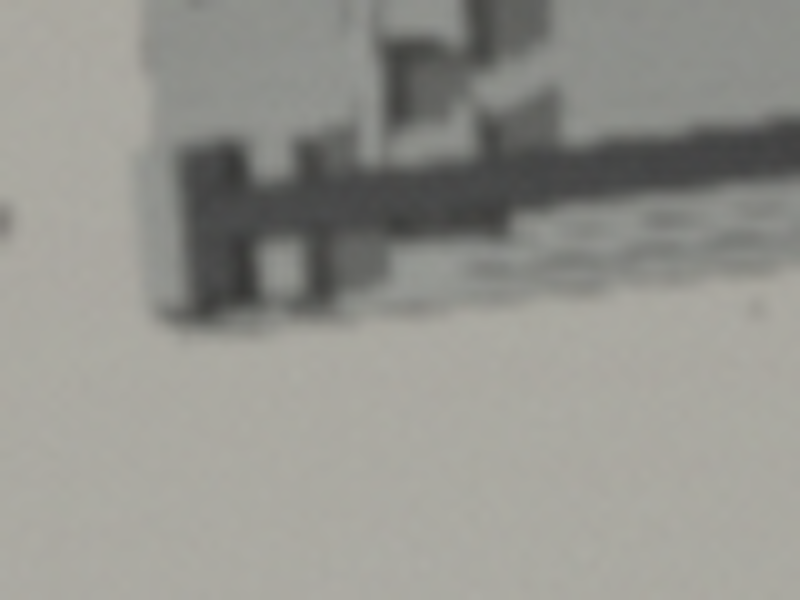

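Emit:
{"fn": "drive_tool", "kwargs": {"series": [{"x": 0, "y": 0.08, "z": -0.03, "ax": 0, "ay": 0, "az": 0}, {"x": 0, "y": 0.15, "z": -0.05, "ax": 0, "ay": 0, "az": 0}, {"x": 0, "y": 0.15, "z": -0.05, "ax": 0, "ay": 0, "az": 0}, {"x": 0, "y": 0.15, "z": -0.05, "ax": 0, "ay": 0, "az": 0}]}}

```text
time: 37.58
tool_pos: [0.5092, 0.0204, 0.0761]
tool_rot: [0.522, 0.47, 0.526, -0.48]
contact_force: [-18.6, -13.8, 15.1]
gripper_width: 0.187
```

```bash
python3 -c "
from h import *
mv([.5094,.0185,.075],5.5);grab('top','t34')
a=cv2.imread('pics/top0.png');b=cv2.imread('pics/t34.png')
o=np.vstack([a[255:305,195:275],b[255:305,195:275]]);cv2.imwrite('pics/c34.png',cv2.resize(o,None,fx=6,fy=6,interpolation=cv2.INTER_CUBIC))
"
```

```text
t37.58 pos [0.5092 0.0204 0.0761] yaw 5.63 w0.187 F [-18.6 -13.8  15.1] | shift [0.04 0.   0.07] turn [0.03 0.06 0.16]
```

View pics/c34.png

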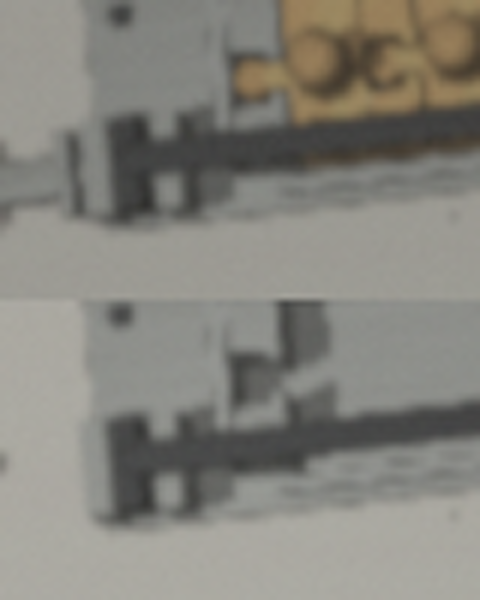

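Emit:
{"fn": "drive_tool", "kwargs": {"series": [{"x": 0, "y": -0.1, "z": 0, "ax": 0, "ay": 0, "az": 0}, {"x": 0, "y": -0.15, "z": 0.03, "ax": 0, "ay": 0, "az": 0}, {"x": 0, "y": -0.15, "z": 0.05, "ax": 0, "ay": 0, "az": 0}]}}

```text
time: 37.88
tool_pos: [0.5092, 0.0203, 0.0762]
tool_rot: [0.524, 0.474, 0.524, -0.476]
contact_force: [-2.7, -5.1, 1.9]
gripper_width: 0.19
```

Emit:
{"fn": "drive_tool", "kwargs": {"hand": 0.5, "series": [{"x": 0, "y": 0, "z": 0, "ax": 0, "ay": 0, "az": 0}, {"x": 0, "y": 0, "z": 0, "ax": 0, "ay": 0, "az": 0}, {"x": 0, "y": 0, "z": 0, "ax": 0, "ay": 0, "az": 0}, {"x": 0, "y": 0, "z": 0, "ax": 0, "ay": 0, "az": 0}]}}

```text
time: 38.22
tool_pos: [0.51, 0.022, 0.0761]
tool_rot: [0.523, 0.475, 0.524, -0.475]
contact_force: [-0.3, 0.8, 0.3]
gripper_width: 0.499
```

Emit:
{"fn": "drive_tool", "kwargs": {"series": [{"x": -0.6, "y": 0, "z": 0, "ax": 0, "ay": 0, "az": 0}, {"x": -1.6, "y": 0, "z": 0, "ax": 0, "ay": 0, "az": 0}, {"x": -2.6, "y": 0, "z": 0, "ax": 0, "ay": 0, "az": 0}, {"x": -2.8, "y": 0.1, "z": -1.0, "ax": 0, "ay": 0, "az": 0}, {"x": -2.8, "y": 0.2, "z": -2.4, "ax": 0, "ay": 0, "az": 0}]}}

```text
time: 38.63
tool_pos: [0.5116, 0.0811, 0.1497]
tool_rot: [0.524, 0.478, 0.521, -0.475]
contact_force: [0.9, 0.2, 0.0]
gripper_width: 0.5
```

Emit:
{"fn": "drive_tool", "kwargs": {"series": [{"x": 0, "y": 0.2, "z": -1.6, "ax": 0, "ay": 0, "az": 0}, {"x": 0, "y": 0.4, "z": -3.2, "ax": 0, "ay": 0, "az": 0}, {"x": 0, "y": 0.6, "z": -4.8, "ax": 0, "ay": 0, "az": 0}, {"x": 0, "y": 0.8, "z": -6.4, "ax": 0, "ay": 0, "az": 0}, {"x": 0, "y": 1.0, "z": -8.0, "ax": 0, "ay": 0, "az": 0}]}}

```text
time: 39.05
tool_pos: [0.5144, 0.2856, 0.1462]
tool_rot: [0.523, 0.475, 0.524, -0.475]
contact_force: [1.2, -0.1, -0.0]
gripper_width: 0.498
```

Emit:
{"fn": "drive_tool", "kwargs": {"series": [{"x": 0, "y": 0.2, "z": -1.6, "ax": 0, "ay": 0, "az": 0}, {"x": 0, "y": 0.4, "z": -2.6, "ax": 0, "ay": 0, "az": 0}, {"x": 0, "y": 0.4, "z": -2.6, "ax": 0, "ay": 0, "az": 0}, {"x": 0, "y": 0.4, "z": -2.6, "ax": 0, "ay": 0, "az": 0}, {"x": 0, "y": 0.4, "z": -2.6, "ax": 0, "ay": 0, "az": 0}]}}

```text
time: 39.47
tool_pos: [0.5183, 0.3487, 0.1458]
tool_rot: [0.523, 0.475, 0.524, -0.476]
contact_force: [-0.4, -0.2, -0.1]
gripper_width: 0.504
```

```bash
python3 -c "
from h import *
mv([.522,.394,.003],5.5);grab('wrist','w35');grab('top','t35');crop('t35',195,230,200,80,'c35')
"
```

```text
t39.47 pos [0.5183 0.3487 0.1458] yaw 5.53 w0.504 F [-0.4 -0.2 -0.1] | shift [ 5.71  0.33 -1.79] turn [0.01 0.01 0.01]
4.0
```

View pics/w35.png

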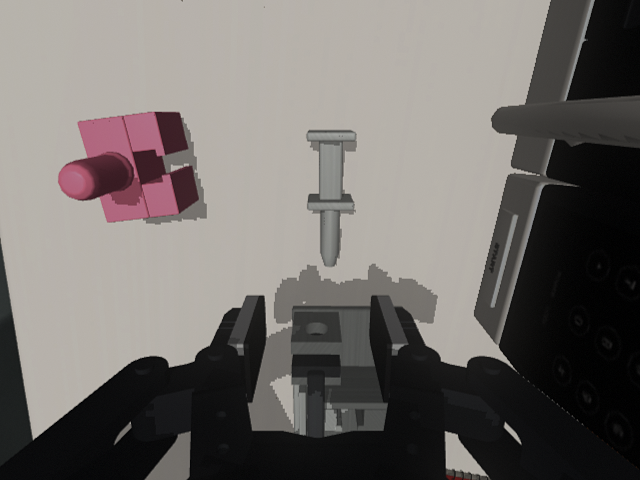

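View pics/c35.png

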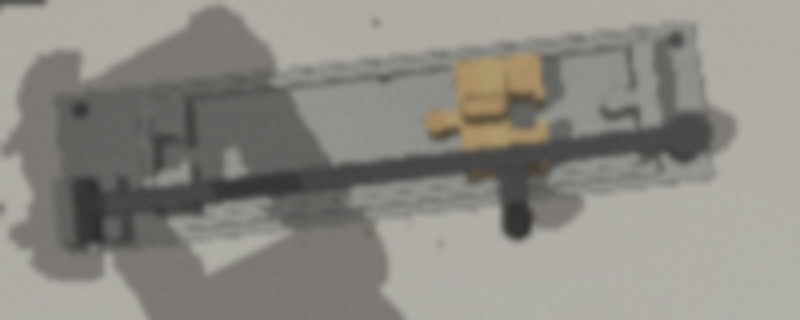

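```bash
python3 -c "
from h import *
crop('w35',280,295,80,60,'c36'); crop('w35',290,115,130,160,'c37')
"
```

```text
10.0
3.75
```

View pics/c36.png

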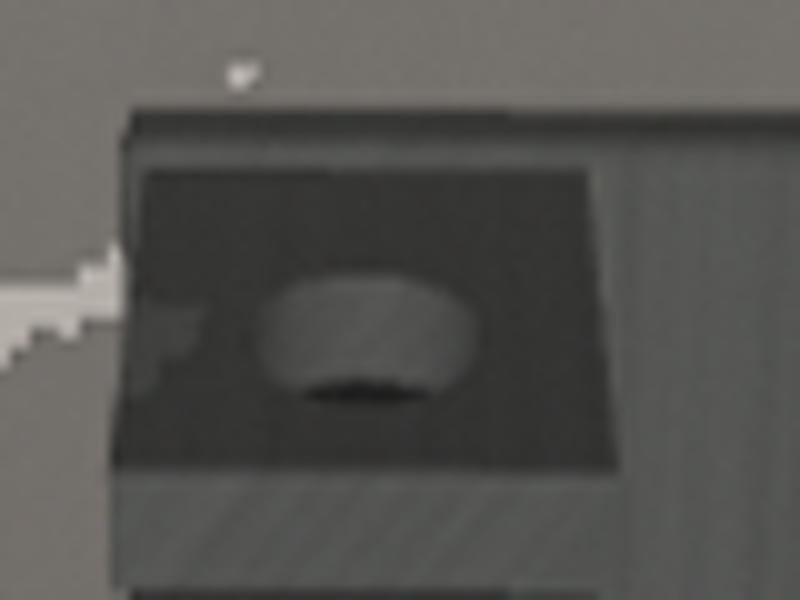

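View pics/c37.png

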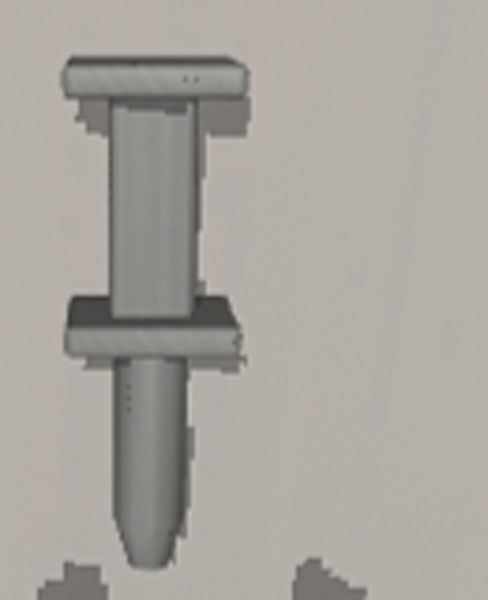

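```bash
python3 -c "
from h import *
print('mouth',ray('w35',316.6,328.7,.034))
g=lambda u,v,z: ray('w35',290+u/3.75,115+v/3.75,z)
a=g(152,105,.024);b=g(152,316,.024);t=g(149,565,.016);h=g(153,340,.032)
print(a,b,(a+b)/2,np.linalg.norm(a-b),np.degrees(np.arctan2(-(a-b)[0],(a-b)[1])));print('tip',t, 'head',h,np.degrees(np.arctan2(-(a-t)[0],(a-t)[1])))
"
```

```text
mouth [0.52526989 0.2741239  0.034     ]
[0.52170826 0.40864103 0.024     ] [0.52574618 0.37079527 0.024     ] [0.52372722 0.38971815 0.024     ] 0.038060556504236766 6.090086414390267
tip [0.53101035 0.31822703 0.016     ] head [0.52595071 0.36810564 0.032     ] 5.874107858503396
```

Emit:
{"fn": "drive_tool", "kwargs": {"series": [{"x": 1.0, "y": 0.34, "z": -1.0, "ax": 0, "ay": 0, "az": 0}, {"x": 2.4, "y": 0.34, "z": -1.69, "ax": 0, "ay": 0, "az": 0}, {"x": 3.8, "y": 0.34, "z": -1.69, "ax": 0, "ay": 0, "az": 0}, {"x": 4.6, "y": 0.34, "z": -1.69, "ax": 0, "ay": 0, "az": 0}, {"x": 5.0, "y": 0.34, "z": -1.69, "ax": 0, "ay": 0, "az": 0}]}}

```text
time: 39.98
tool_pos: [0.5206, 0.3893, 0.0167]
tool_rot: [0.522, 0.473, 0.524, -0.478]
contact_force: [-0.6, -0.5, -1.4]
gripper_width: 0.502
```

Emit:
{"fn": "drive_tool", "kwargs": {"series": [{"x": 0.1, "y": 0, "z": 0, "ax": 0, "ay": 0, "az": 0}, {"x": 0.3, "y": 0, "z": 0, "ax": 0, "ay": 0, "az": 0}, {"x": 0.5, "y": 0, "z": 0, "ax": 0, "ay": 0, "az": 0}, {"x": 0.5, "y": 0, "z": 0, "ax": 0, "ay": 0, "az": 0}, {"x": 0.5, "y": 0, "z": 0, "ax": 0, "ay": 0, "az": 0}]}}

```text
time: 40.4
tool_pos: [0.5238, 0.392, 0.0099]
tool_rot: [0.524, 0.476, 0.523, -0.475]
contact_force: [-0.4, 0.7, -0.3]
gripper_width: 0.5
```

```bash
python3 -c "
from h import *
mv([.5225,.391,.004],5.6);grab('wrist','w38')
"
```

```text
t40.40 pos [0.5238 0.392  0.0099] yaw 5.49 w0.500 F [-0.4  0.7 -0.3] | shift [ 0.24 -0.06  0.03] turn [-0.02 -0.01 -0.02]
```

View pics/w38.png

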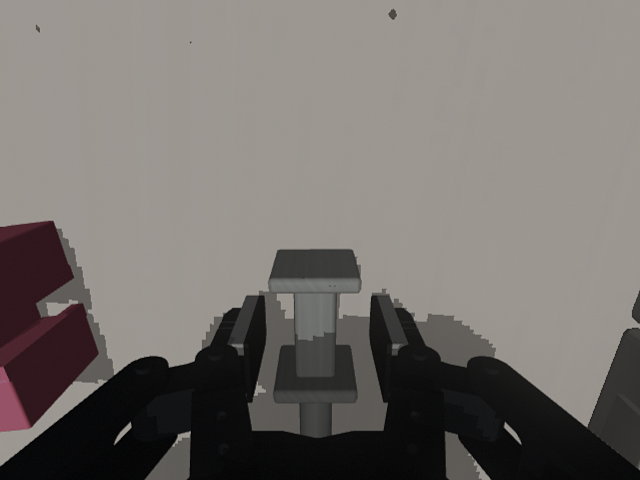

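Emit:
{"fn": "drive_tool", "kwargs": {"series": [{"x": 0.12, "y": -0.04, "z": -0.1, "ax": 0, "ay": 0, "az": 0}, {"x": 0.25, "y": -0.04, "z": -0.1, "ax": 0, "ay": 0, "az": 0}, {"x": 0.25, "y": -0.04, "z": -0.1, "ax": 0, "ay": 0, "az": 0}]}}

```text
time: 40.7
tool_pos: [0.5213, 0.3941, 0.0018]
tool_rot: [0.523, 0.475, 0.524, -0.476]
contact_force: [-0.4, -0.4, -0.1]
gripper_width: 0.501
```

Emit:
{"fn": "drive_tool", "kwargs": {"hand": 0, "series": [{"x": 0, "y": 0, "z": 0, "ax": 0, "ay": 0, "az": 0}, {"x": 0, "y": 0, "z": 0, "ax": 0, "ay": 0, "az": 0}, {"x": 0, "y": 0, "z": 0, "ax": 0, "ay": 0, "az": 0}, {"x": 0, "y": 0, "z": 0, "ax": 0, "ay": 0, "az": 0}, {"x": 0, "y": 0, "z": 0, "ax": 0, "ay": 0, "az": 0}]}}

```text
time: 41.12
tool_pos: [0.5219, 0.3942, 0.0025]
tool_rot: [0.523, 0.476, 0.523, -0.475]
contact_force: [-0.8, 1.4, 0.2]
gripper_width: 0.168
```

```bash
python3 -c "
from h import *
mv([.5225,.391,.004],5.6);grab('wrist','w39')
"
```

```text
t41.12 pos [0.5219 0.3942 0.0025] yaw 5.51 w0.168 F [-0.8  1.4  0.2] | shift [-0.06  0.01  0.13] turn [-0.02 -0.   -0.  ]
```

View pics/w39.png

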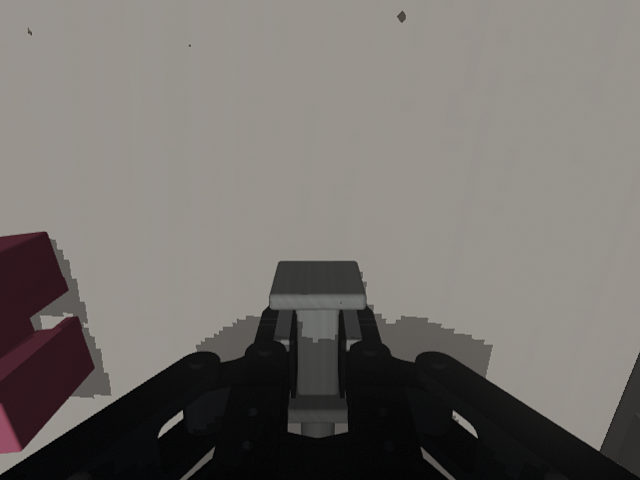

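Emit:
{"fn": "drive_tool", "kwargs": {"series": [{"x": -0.3, "y": 0, "z": 0, "ax": 0, "ay": 0, "az": 0}, {"x": -0.72, "y": -0.15, "z": 0, "ax": 0, "ay": 0, "az": 0}, {"x": -0.72, "y": -0.35, "z": 0, "ax": 0, "ay": 0, "az": 0}, {"x": -0.72, "y": -0.35, "z": 0, "ax": 0, "ay": 0, "az": 0}, {"x": -0.72, "y": -0.35, "z": 0, "ax": 0, "ay": 0, "az": 0}]}}

```text
time: 41.58
tool_pos: [0.5127, 0.3933, 0.0206]
tool_rot: [0.524, 0.475, 0.524, -0.475]
contact_force: [0.5, 0.2, -1.8]
gripper_width: 0.174
```

Emit:
{"fn": "drive_tool", "kwargs": {"series": [{"x": 0, "y": 0, "z": 0.3, "ax": 0, "ay": 0, "az": 0}, {"x": 0, "y": 0, "z": 0.6, "ax": 0, "ay": 0, "az": 0}, {"x": 0, "y": 0, "z": 0.9, "ax": 0, "ay": 0, "az": 0}, {"x": 0, "y": 0, "z": 0.9, "ax": 0, "ay": 0, "az": 0}, {"x": 0, "y": 0, "z": 0.9, "ax": 0, "ay": 0, "az": 0}]}}

```text
time: 42.0
tool_pos: [0.5153, 0.3701, 0.0201]
tool_rot: [0.523, 0.476, 0.523, -0.476]
contact_force: [0.7, 0.7, -0.2]
gripper_width: 0.172
```

```bash
python3 -c "
from h import *
mv([.521,.3036,.0205],5.5);grab('wrist','w40');grab('scene','s40');grab('top','t40')
crop('s40',190,270,120,90,'c40');crop('t40',140,250,100,75,'c41')
"
```

```text
t42.00 pos [0.5153 0.3701 0.0201] yaw 5.44 w0.172 F [ 0.7  0.7 -0.2] | shift [-0.01 -0.02  2.67] turn [-0.01  0.    0.01]
6.666666666666667
8.0
```

View pics/c40.png

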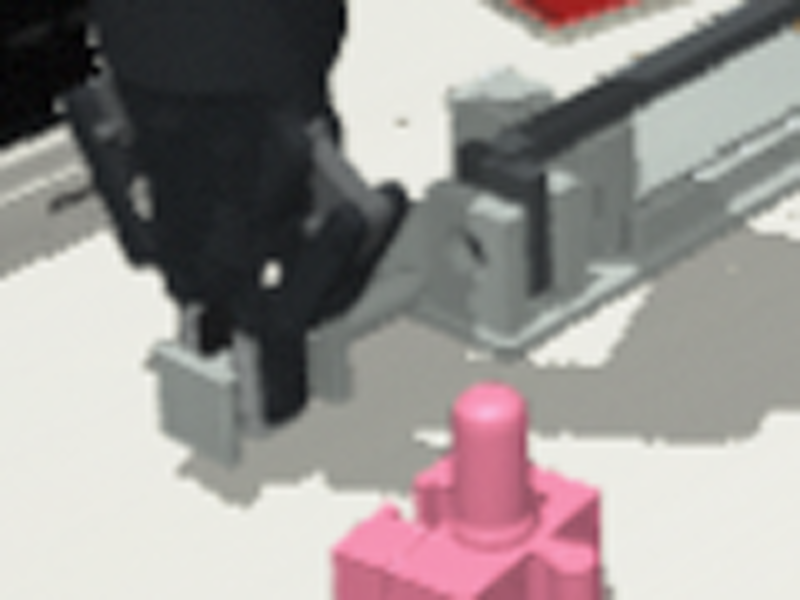

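View pics/w40.png

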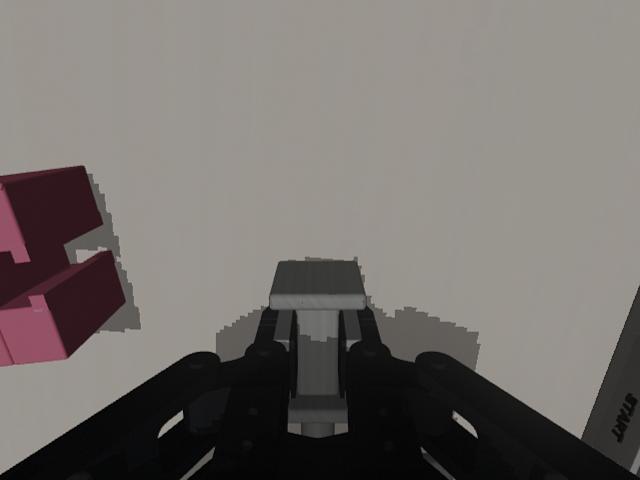

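View pics/c41.png

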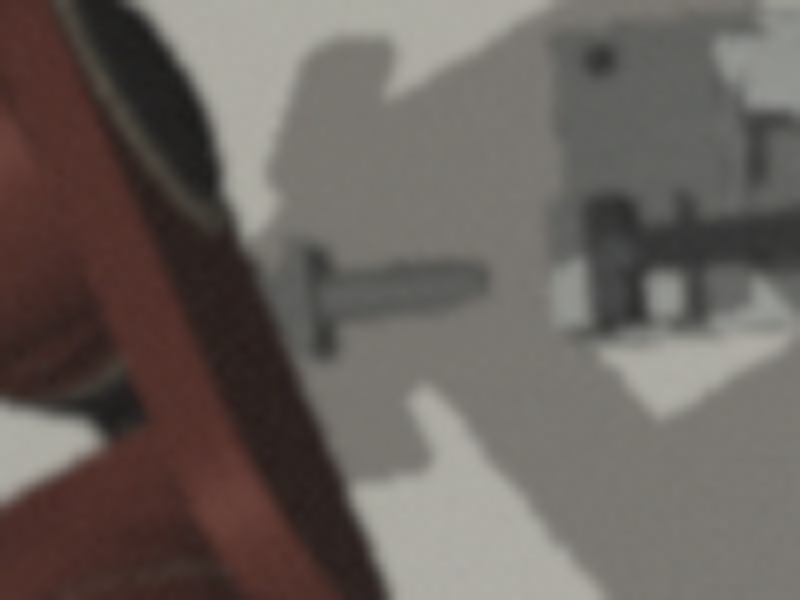

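```bash
python3 -c "
from h import *
crop('s40',235,285,60,45,'c42')
def rr(f,u,v):
    K,T=ld(f); d=T[:3,:3]@np.linalg.solve(K,[u,v,1.]); return T[:3,3],d/np.linalg.norm(d)
o1,d1=rr('s40',260.8,306);o2,d2=rr('w35',316.6,328.7)
A=np.array([d1,-d2]).T; s=np.linalg.lstsq(A,o2-o1,rcond=None)[0]; p,q=o1+s[0]*d1,o2+s[1]*d2; print(p,q)
f=lambda u,v,z: ray('t40',140+u/8,250+v/8,z)
a=f(330,297,.034);b=f(480,278,.034);print('shank',a,b,np.degrees(np.arctan2(-(a-b)[0],(a-b)[1])))
n=b+(b-a)*((.279-b[1])/(b-a)[1]);print('extrap at mouth',n)
s=sensors.state();print('tool line at mouth', s['tool_pos'][0]+np.tan(np.radians(5.5))*(s['tool_pos'][1]-.279))
print('home proj t0', proj('top0',[.5235,.2777,.034]), proj('t40',p))
"
```

```text
13.333333333333334
[0.52404259 0.2700484  0.0346278 ] [0.5253413  0.27335579 0.03271821]
shank [0.51677014 0.33848713 0.034     ] [0.52089244 0.29649814 0.034     ] 5.607085680131342
extrap at mouth [0.52261033 0.279      0.034     ]
tool line at mouth 0.5241923375843268
home proj t0 [208.38589923 283.34909648] [211.74559059 282.98515813]
```

View pics/c42.png

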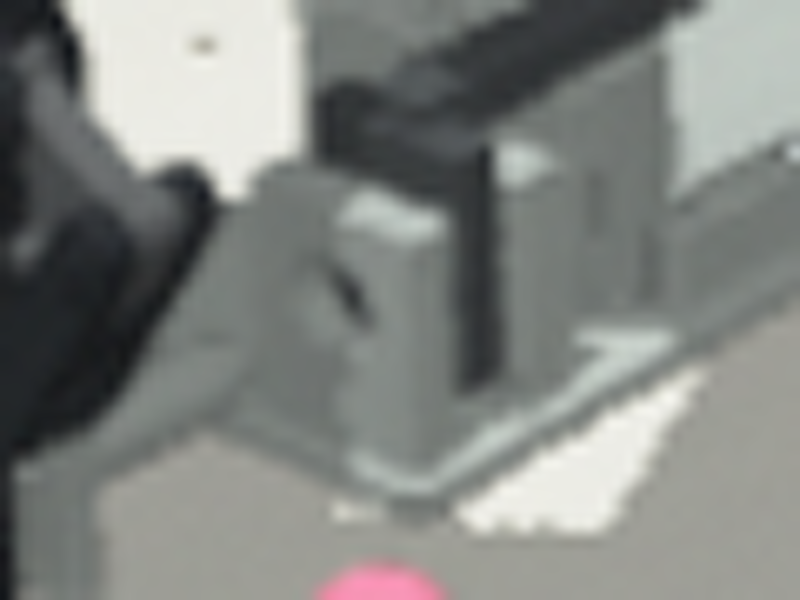

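Emit:
{"fn": "drive_tool", "kwargs": {"series": [{"x": 0, "y": 0, "z": 0.25, "ax": 0, "ay": 0, "az": 0}, {"x": 0, "y": 0, "z": 0.5, "ax": 0, "ay": 0, "az": 0}, {"x": 0, "y": 0, "z": 0.75, "ax": 0, "ay": 0, "az": 0}, {"x": 0, "y": 0, "z": 1.0, "ax": 0, "ay": 0, "az": 0}, {"x": 0, "y": 0, "z": 1.2, "ax": 0, "ay": 0, "az": 0}]}}

```text
time: 42.57
tool_pos: [0.5182, 0.3401, 0.0204]
tool_rot: [0.523, 0.475, 0.523, -0.476]
contact_force: [0.4, -0.4, -1.6]
gripper_width: 0.173
```

Emit:
{"fn": "drive_tool", "kwargs": {"series": [{"x": 0, "y": 0, "z": 0, "ax": 0, "ay": 0, "az": 0}, {"x": 0, "y": 0, "z": 0, "ax": 0, "ay": 0, "az": 0}]}}

```text
time: 42.73
tool_pos: [0.5182, 0.3406, 0.0204]
tool_rot: [0.523, 0.476, 0.523, -0.476]
contact_force: [-0.2, -1.1, -1.2]
gripper_width: 0.172
```

```bash
python3 -c "
from h import *
mv([.521,.3036,.0205],5.5);grab('top','t43');crop('t43',150,255,80,60,'c43');grab('wrist','w43')
"
```

```text
t42.73 pos [0.5182 0.3406 0.0204] yaw 5.46 w0.172 F [-0.2 -1.1 -1.2] | shift [-0.   -0.03  1.49] turn [-0.01 -0.    0.  ]
10.0
```

View pics/c43.png

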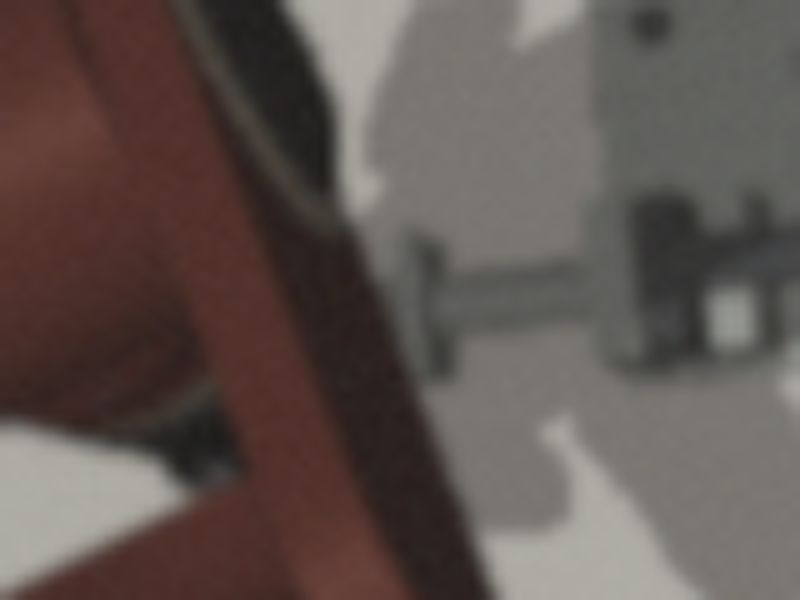

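Tip has entered the hole with no force; continue slowly.

Emit:
{"fn": "drive_tool", "kwargs": {"series": [{"x": 0, "y": 0, "z": 0.2, "ax": 0, "ay": 0, "az": 0}, {"x": 0, "y": 0, "z": 0.4, "ax": 0, "ay": 0, "az": 0}, {"x": 0, "y": 0, "z": 0.6, "ax": 0, "ay": 0, "az": 0}, {"x": 0, "y": 0, "z": 0.8, "ax": 0, "ay": 0, "az": 0}]}}

```text
time: 43.17
tool_pos: [0.52, 0.3206, 0.0203]
tool_rot: [0.523, 0.475, 0.523, -0.475]
contact_force: [0.4, -0.2, -1.3]
gripper_width: 0.172
```

Emit:
{"fn": "drive_tool", "kwargs": {"series": [{"x": 0, "y": 0, "z": 0.15, "ax": 0, "ay": 0, "az": 0}, {"x": 0, "y": 0, "z": 0.3, "ax": 0, "ay": 0, "az": 0}, {"x": 0, "y": 0, "z": 0.4, "ax": 0, "ay": 0, "az": 0}, {"x": 0, "y": 0, "z": 0.4, "ax": 0, "ay": 0, "az": 0}]}}

```text
time: 43.5
tool_pos: [0.5211, 0.3106, 0.0204]
tool_rot: [0.523, 0.476, 0.523, -0.476]
contact_force: [0.5, -0.3, -1.1]
gripper_width: 0.175
```

```bash
python3 -c "
from h import *
mv([.521,.3036,.0205],5.5);grab('top','t44');crop('t44',150,255,80,60,'c44');grab('scene','s44');crop('s44',215,270,80,60,'c45')
"
```

```text
t43.50 pos [0.5211 0.3106 0.0204] yaw 5.48 w0.175 F [ 0.5 -0.3 -1.1] | shift [-0.   -0.03  0.28] turn [-0.  0.  0.]
10.0
10.0
```

View pics/c44.png

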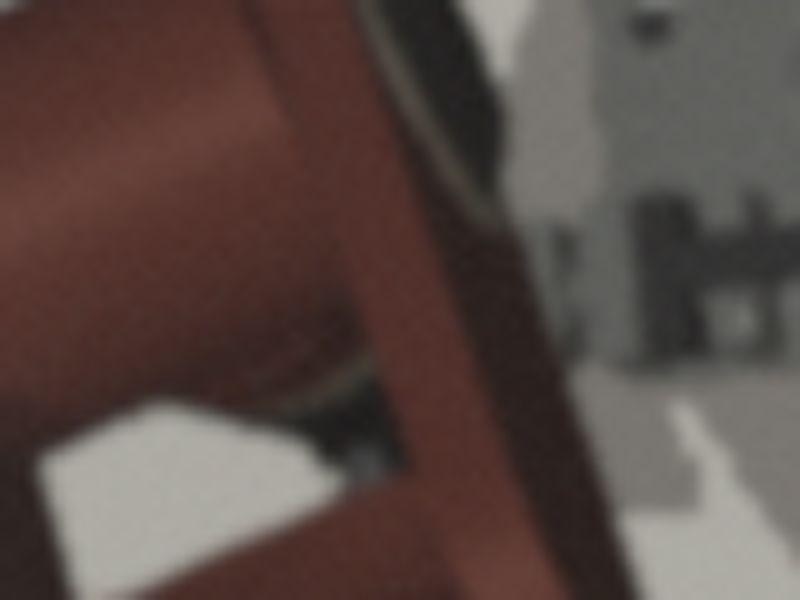

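View pics/c45.png

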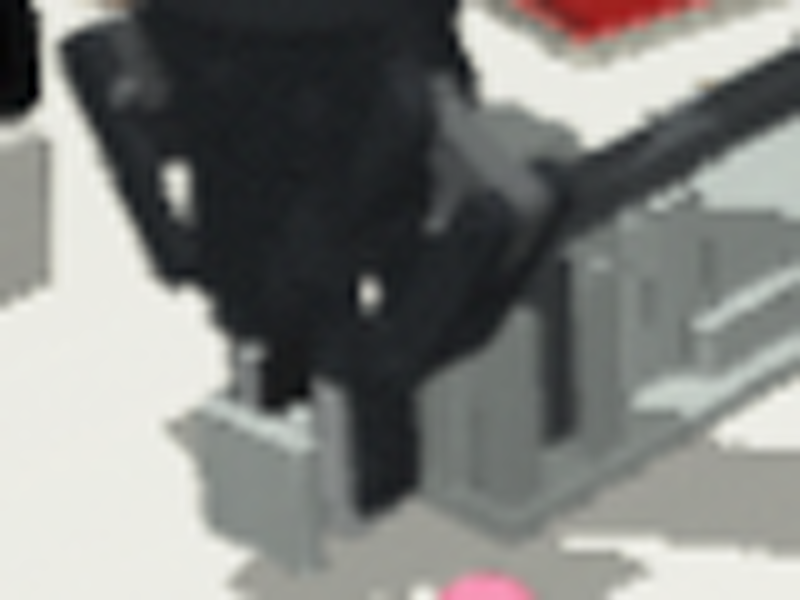

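Gap of a few mm remains. Push until the force rises.

Emit:
{"fn": "drive_tool", "kwargs": {"series": [{"x": 0, "y": 0, "z": 0.1, "ax": 0, "ay": 0, "az": 0}, {"x": 0, "y": 0, "z": 0.2, "ax": 0, "ay": 0, "az": 0}, {"x": 0, "y": 0, "z": 0.3, "ax": 0, "ay": 0, "az": 0}, {"x": 0, "y": 0, "z": 0.3, "ax": 0, "ay": 0, "az": 0}]}}

```text
time: 43.93
tool_pos: [0.5217, 0.304, 0.0204]
tool_rot: [0.523, 0.476, 0.524, -0.475]
contact_force: [0.5, 1.3, -1.0]
gripper_width: 0.175
```

```bash
python3 -c "
from h import *
mv([.521,.3036,.0205],5.5)
"
```

```text
t43.93 pos [0.5217 0.304  0.0204] yaw 5.48 w0.175 F [ 0.5  1.3 -1. ] | shift [-0.   -0.03  0.01] turn [-0.   -0.01 -0.  ]
```

Emit:
{"fn": "drive_tool", "kwargs": {"series": [{"x": 0, "y": 0, "z": 0.08, "ax": 0, "ay": 0, "az": 0}, {"x": 0, "y": 0, "z": 0.16, "ax": 0, "ay": 0, "az": 0}, {"x": 0, "y": 0, "z": 0.24, "ax": 0, "ay": 0, "az": 0}, {"x": 0, "y": 0, "z": 0.24, "ax": 0, "ay": 0, "az": 0}]}}

```text
time: 44.27
tool_pos: [0.5219, 0.304, 0.0208]
tool_rot: [0.52, 0.48, 0.526, -0.472]
contact_force: [-0.2, 24.3, -7.1]
gripper_width: 0.172
```

```bash
python3 -c "
from h import *
mv([.521,.3036,.0205],5.5);grab('scene','s46');crop('s46',215,270,80,60,'c46')
"
```

```text
t44.27 pos [0.5219 0.304  0.0208] yaw 5.40 w0.172 F [-0.2 24.3 -7.1] | shift [ 0.01 -0.04  0.01] turn [-0.02 -0.16 -0.03]
10.0
```

View pics/c46.png

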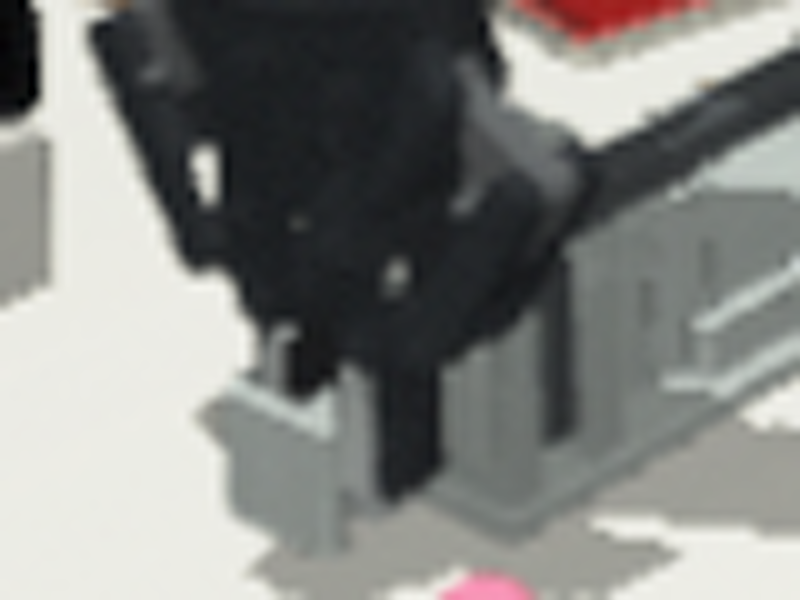

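Emit:
{"fn": "drive_tool", "kwargs": {"series": [{"x": 0, "y": 0, "z": -0.1, "ax": 0, "ay": 0, "az": 0}, {"x": 0, "y": 0, "z": -0.18, "ax": 0, "ay": 0, "az": 0}, {"x": 0, "y": 0, "z": -0.18, "ax": 0, "ay": 0, "az": 0}]}}

```text
time: 44.57
tool_pos: [0.5217, 0.304, 0.0206]
tool_rot: [0.523, 0.476, 0.524, -0.474]
contact_force: [-0.6, 7.6, -1.8]
gripper_width: 0.174
```

Emit:
{"fn": "drive_tool", "kwargs": {"hand": 0.5, "series": [{"x": 0, "y": 0, "z": 0, "ax": 0, "ay": 0, "az": 0}, {"x": 0, "y": 0, "z": 0, "ax": 0, "ay": 0, "az": 0}, {"x": 0, "y": 0, "z": 0, "ax": 0, "ay": 0, "az": 0}, {"x": 0, "y": 0, "z": 0, "ax": 0, "ay": 0, "az": 0}, {"x": 0, "y": 0, "z": 0, "ax": 0, "ay": 0, "az": 0}]}}

```text
time: 44.98
tool_pos: [0.522, 0.3019, 0.0205]
tool_rot: [0.523, 0.475, 0.523, -0.475]
contact_force: [-0.1, -0.6, -0.1]
gripper_width: 0.499
```

```bash
python3 -c "
from h import *
mv([.521,.3036,.0205],5.5);grab('wrist','w47')
"
```

```text
t44.98 pos [0.522  0.3019 0.0205] yaw 5.49 w0.499 F [-0.1 -0.6 -0.1] | shift [ 0.   -0.04 -0.07] turn [-0.  0. -0.]
```

View pics/w47.png

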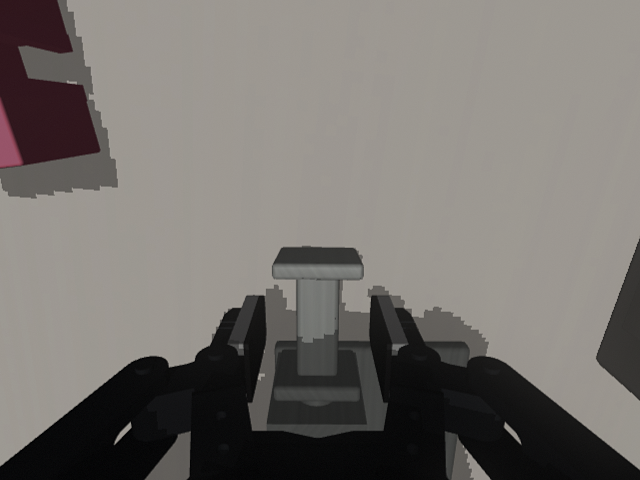

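Emit:
{"fn": "drive_tool", "kwargs": {"series": [{"x": -0.5, "y": 0, "z": 0, "ax": 0, "ay": 0, "az": 0}, {"x": -1.3, "y": 0, "z": 0, "ax": 0, "ay": 0, "az": 0}, {"x": -2.5, "y": 0, "z": 0, "ax": 0, "ay": 0, "az": 0}, {"x": -4.0, "y": 0, "z": 0, "ax": 0, "ay": 0, "az": 0}, {"x": -5.5, "y": 0, "z": 0, "ax": 0, "ay": 0, "az": 0}]}}

```text
time: 45.45
tool_pos: [0.5212, 0.3018, 0.1595]
tool_rot: [0.523, 0.475, 0.524, -0.476]
contact_force: [1.6, 0.9, 0.1]
gripper_width: 0.501
```

Emit:
{"fn": "drive_tool", "kwargs": {"series": [{"x": -1.5, "y": -0.4, "z": 0.8, "ax": 0, "ay": 0, "az": 0}, {"x": -2.5, "y": -0.8, "z": 1.7, "ax": 0, "ay": 0, "az": 0}, {"x": -2.5, "y": -0.8, "z": 1.7, "ax": 0, "ay": 0, "az": 0}, {"x": -2.5, "y": -0.8, "z": 1.7, "ax": 0, "ay": 0, "az": 0}, {"x": -2.5, "y": -0.8, "z": 1.7, "ax": 0, "ay": 0, "az": 0}]}}

```text
time: 45.87
tool_pos: [0.5058, 0.2579, 0.2205]
tool_rot: [0.523, 0.476, 0.523, -0.475]
contact_force: [-0.5, 0.1, -1.0]
gripper_width: 0.502
```

```bash
python3 -c "
from h import *
mv([.507,.2583,.2199],4.9);grab('wrist','w48');grab('scene','s48')
crop('w48',305,110,120,90,'c48');crop('s48',225,270,100,75,'c49')
"
```

```text
t45.87 pos [0.5058 0.2579 0.2205] yaw 5.49 w0.502 F [-0.5  0.1 -1. ] | shift [ 0.02  0.05 -0.01] turn [ 0.12 -0.   -0.  ]
6.666666666666667
8.0
```

View pics/c48.png

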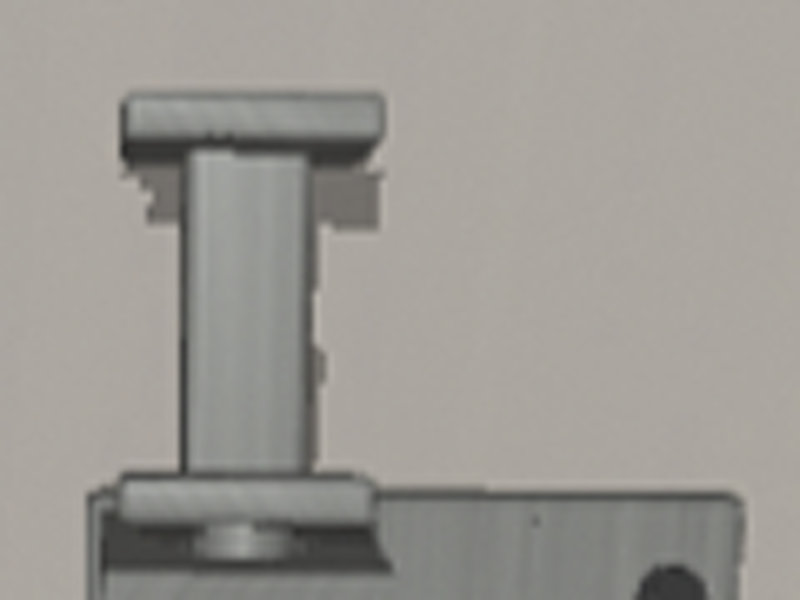

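View pics/c49.png

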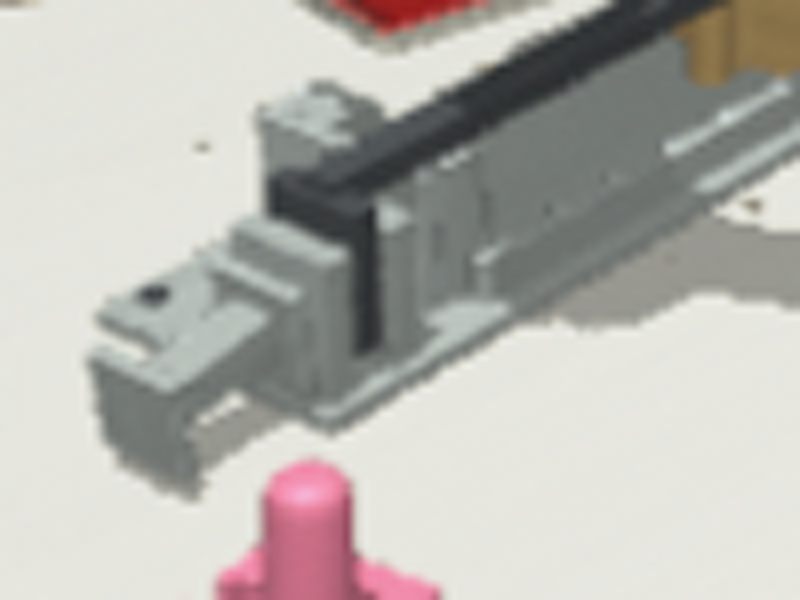

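```bash
python3 -c "
from h import *
g=lambda f,u,v,z: ray(f,305+u/6.6667,110+v/6.6667,z).round(4)
for f,u,v in(('w48',247,523),('w2',235,527)): print(f,'head inner top',g(f,u,v,.05),g(f,u,v,.048))
for f,u,v in(('w48',247,478),('w2',235,480)): print(f,'head outer top',g(f,u,v,.05))
for f,u,v in(('w48',247,571),('w2',235,577)): print(f,'fork top outer edge',[g(f,u,v,z) for z in(.05,.055,.06)])
for f,u,v in(('w48',420,495),('w2',400,497)): print(f,'bed end',g(f,u,v,.008))
h=lambda u,v,z: ray('w35',280+u/10,295+v/10,z).round(4)
print('w35 face bottom (z=.008)',h(365,170,.008),'bed top end',h(365,137,.008),'hole',h(365,337,.034),'face top',[h(365,470,z) for z in(.05,.055,.06)])
crop('w48',325,170,48,36,'c50');crop('w2',325,170,48,36,'c51')
"
```

```text
w48 head inner top [0.5245 0.2798 0.05  ] [0.5247 0.2794 0.048 ]
w2 head inner top [0.5244 0.2798 0.05  ] [0.5246 0.2794 0.048 ]
w48 head outer top [0.5239 0.2852 0.05  ]
w2 head outer top [0.5238 0.2855 0.05  ]
w48 fork top outer edge [array([0.5252, 0.2738, 0.05  ]), array([0.5248, 0.2748, 0.055 ]), array([0.5243, 0.2758, 0.06  ])]
w2 fork top outer edge [array([0.5251, 0.2736, 0.05  ]), array([0.5247, 0.2746, 0.055 ]), array([0.5243, 0.2756, 0.06  ])]
w48 bed end [0.5514 0.2784 0.008 ]
w2 bed end [0.5499 0.2783 0.008 ]
w35 face bottom (z=.008) [0.5252 0.2739 0.008 ] bed top end [0.5249 0.2768 0.008 ] hole [0.5252 0.2741 0.034 ] face top [array([0.5253, 0.2731, 0.05  ]), array([0.525 , 0.2763, 0.055 ]), array([0.5247, 0.2795, 0.06  ])]
16.666666666666668
16.666666666666668
```

View pics/c50.png

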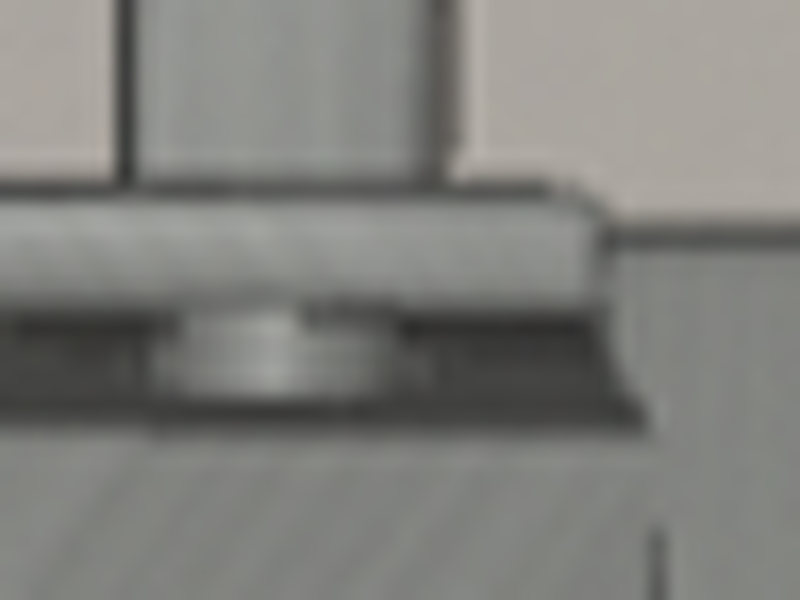

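View pics/c51.png

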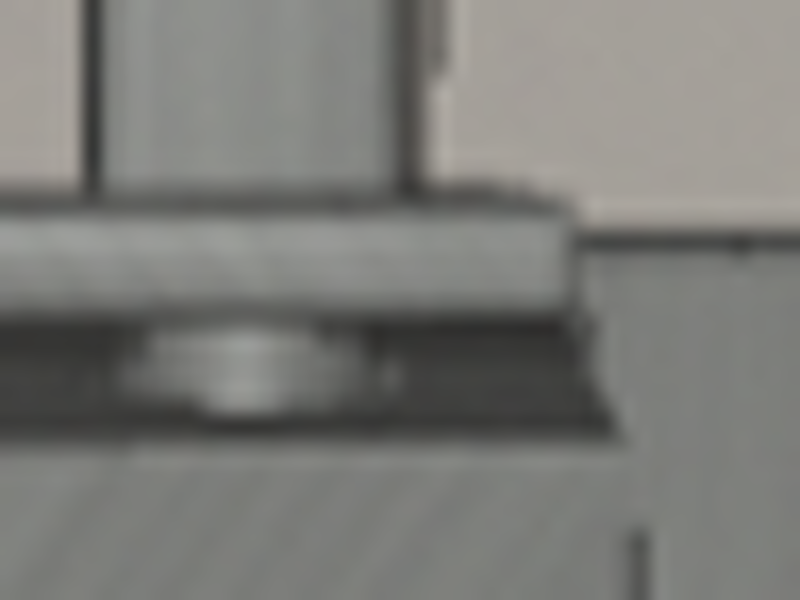

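```bash
python3 -c "
from h import *
grab('top','t52');a=cv2.imread('pics/t52.png')
crop('t52',330,215,210,140,'c52')
"
```

```text
3.8095238095238093
```

View pics/t52.png

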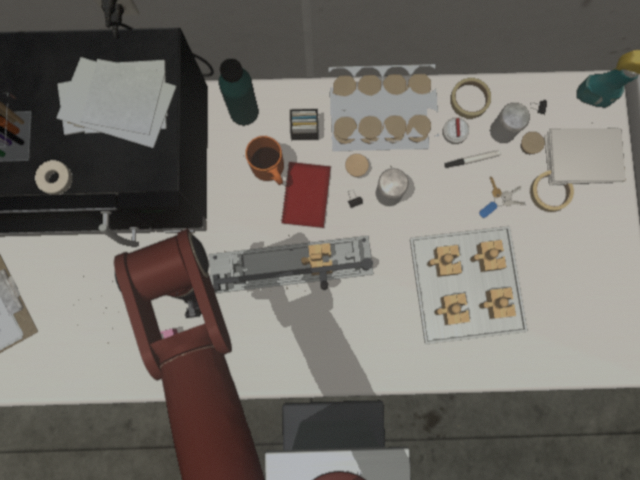

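View pics/s48.png

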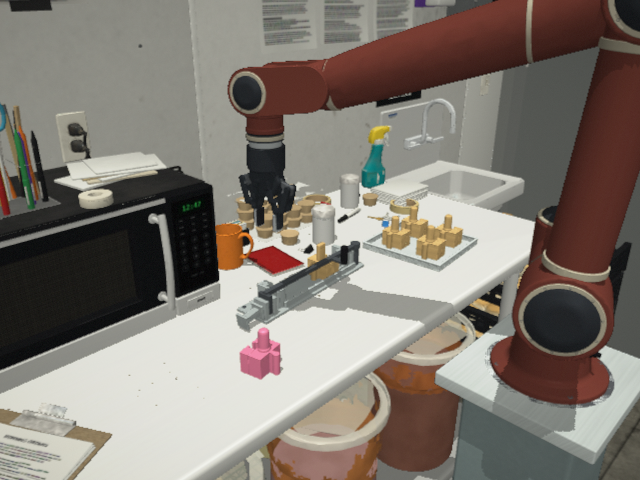

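View pics/w48.png

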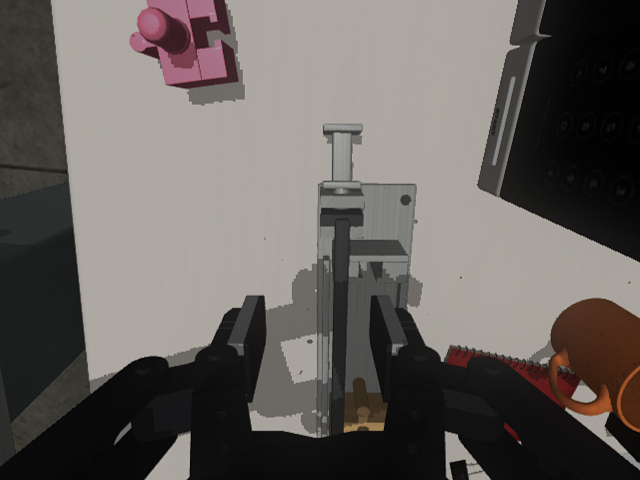

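```bash
python3 -c "
from h import *
print(workorder.job_done())"
```

```text
the job is handed in; nothing more can be done
None
```

I handed the job in at about 46 s of the 208 s allowed; the hand-in reports no verdict.

**What was done, in order:**
1. Pulled the pin and laid it on the table.
2. Swung the keeper bar open to about 50°.
3. Lifted all four round-knobbed stamps straight up and set them on the pan in a 2 × 2 layout.
4. Swung the bar back to its stop.
5. Pushed the pin back through from the outside. It stopped hard at 24 N, with the tool within half a millimetre of where it first gripped the pin.

**What the last pictures show:**
- Four stamps stand apart on the pan.
- The bar-handled stamp is still in its place.
- The keeper bar lies as it did at the start.
- The bystanders and the pink stamp look unmoved, and the gripper is clear of everything.

**What did not fully agree:**
- **Pin head:** after I let go, the wrist view shows about 5 mm between the top edge of the pin's head and the fork. I put this down to the pin drooping on the lower edge of its head. The picture from before I first touched the pin shows the same gap to within about 0.3 mm, so I did not push again.
- **Closing the bar:** my first try jammed about 4 mm short at the knob. The force on the wrist reached about 66 N, against the 120 N limit. I let go, gripped again, and it then closed to the stop.

I saw no sign of the pan being knocked or the grip slackening.

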